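# Right the toppled bottle and pack the delivery caddy

## Task

Make the wooden delivery caddy ready to go: first tip the toppled slim bottle upright inside its deep bin, without lifting it out, and let go of it so that it stands on the bin floor. Then pack every jar and every small blue-banded carton standing just before or behind the caddy into the low bay (the jar by the curing light at the far left stays), and wedge the tall yellow-banded carton into the bin beside the bottle so that it cannot topple again; everything must end upright and down on the caddy floor. Leave the plaster cast, the squeeze tube and the splint case behind the caddy where they are.

Things in the scene. Friction and masses are not known exactly. Their poses are not given: they have to be found in the camera images.
- caddy: open plywood caddy, fixed to the bench, 70 mm (its x) by 366 mm (its y) outside; walls and floor 5 mm thick. Origin: centre of its underside. One row of two open compartments, each 60 mm wide inside (x -30 to 30 mm), floor at z = 5 mm: the low bay, y -178 to 68 mm, and the deep bin, y 73 to 178 mm
- bay (a point): centre of the low bay's floor, axes as the caddy's. The bay is 246 mm long (y) and 60 mm wide; its rim is at z = 45 mm of the caddy on three sides. All five bay items fill its length but for 14 mm, standing one behind another with the cartons' 54 mm sides across the caddy; fewer leave more room
- bin (a point): centre of the deep bin's floor, axes as the caddy's. The bin is 105 mm long (y) and 60 mm wide; its rim, also on the wall between bin and bay, is at z = 95 mm of the caddy. Tall things stand by: a grey moulding machine left of and before the bin, a big open shipping carton with a flap about 0.2 m high to the right of the bay
- bottle: slim smooth round bottle, white and grey with a green cap, 34 mm across over its whole length of 160 mm, 0.12 kg. Origin: centre of its foot; z runs from foot to cap. It starts toppled in the bin: foot down against the end wall (caddy y = 178 mm), leaning about 41 degrees over the rim towards the bay, the cap out over the rim. It is loose and stands by itself when upright
- brace: tall white carton with a yellow band, rigid: 54 mm (its x) by 60 mm (its y), 120 mm tall, 0.18 kg, bottom-heavy. Origin: centre of its underside. Goes into the bin beside the upright bottle, 54 mm side across the caddy, with 11 mm to spare along the bin, so the bottle must stand near an end of it. It is taller than the bay items, so easier put in last
- jar_a: plastic jar with a blue screw lid (the lid is fixed): 53 mm across, 76 mm tall, body up to 56 mm, lid 51 mm across from 56 to 76 mm, 0.12 kg. Origin: centre of its underside. Goes in the low bay; may be absent (None)
- jar_b: plastic jar with a blue screw lid (the lid is fixed): 53 mm across, 76 mm tall, body up to 56 mm, lid 51 mm across from 56 to 76 mm, 0.12 kg. Origin: centre of its underside. Goes in the low bay; may be absent (None)
- box_a: small white carton with a blue band, rigid: 54 mm (its x) by 42 mm (its y), 80 mm tall, 0.12 kg. Origin: centre of its underside. Goes in the low bay; may be absent (None)
- box_b: small white carton with a blue band, rigid: 54 mm (its x) by 42 mm (its y), 80 mm tall, 0.12 kg. Origin: centre of its underside. Goes in the low bay; may be absent (None)
- box_c: small white carton with a blue band, rigid: 54 mm (its x) by 42 mm (its y), 80 mm tall, 0.12 kg. Origin: centre of its underside. Goes in the low bay; may be absent (None)
- cast_upper: off-white plaster dental cast, 52 x 58 x 27 mm, behind the caddy; leave alone
- paste_tube: white squeeze tube with a green cap, 31 x 104 x 24 mm, behind the caddy; leave alone
- splint_case: purple round-cornered splint case, 84 x 64 x 25 mm, behind the caddy; leave alone
Things that resemble listed ones, but are neither listed nor needed, are in the scene too. What is shaped like the jar_b but orange is not meant.

How it is judged:
By the outcome, as a careful person would: the job done as asked, in the order asked, and still so for the second after the job is handed in, with the robot touching nothing.
Of jar_a, jar_b, box_a, box_b, box_c only 4 to 5 are there at a start; the rules pass over those that are not, and their reading is None.
At some moment in a run one of brace, bottle may be knocked a few centimetres aside while the robot is not near it.
It also fails if it takes over 208 s, if anything falls off the work surface, if the arm or the gripper's body presses on something with over 40 N, if the wrist force passes 120 N, or if a joint passes its speed limit or range.

## Robot

A 6-joint arm with a two-finger parallel gripper is mounted at the origin on a cart in front of the work surface, level with it; the furniture and walls round the work are solid. World frame = base frame: x ahead of the robot, y to its left, z up, the work surface at z = 0. Lengths are in m, angles in rad, forces in N, time in s.
With the tool pointing down it reaches from about 0.275 to 0.85 m from the base axis. Payload 5.2 kg.
Tool frame: the origin (TCP) lies on the centre line of the jaws, within the pads' length; the fingertips stand ahead of it and the grasp point (between the pads) lies 3 mm ahead of it (r.tip_extent is the z of the fingertips in the tool frame, in m); z points along the fingers, y is the direction in which the jaws open and shut (so a half turn about z gives the same grasp; the last joint's range is limited). The gripper opens to 85 mm and grips with 20 to 120 N. Pads are 22 mm wide; open, the fingers measure 114 mm over their backs; the gripper's body (76 mm by 85 mm) begins 54 mm behind the grasp point. The pads swing forward as they close: fully open they stand 13 mm farther back than shut.
Start: joints at [0.926, 0.259, 1.535, -0, 1.348, -0.203], TCP at [0.235, 0.497, 0.253] pointing down, gripper open.
Joint ranges: [-3.14, 3.14], [-0.91, 2.08], [0.19, 2.58], [-1.22, 4.36], [0.22, 2.71], [-3.12, 3.12]. Speed limits (rad/s): [2.57, 2.57, 3.14, 3.14, 3.14, 3.14].

## Interface

Orientations are given as a rotation vector (axis times angle).
In Python, from workcell import r gives the robot as it stands.
- The arm moves only by the tool move_arm, never from a script. Its argument "increments" is a list of rows, each a list of 7 numbers: the shift along the tool's x, y, z in mm, then the turn, a rotation vector about the tool's x, y, z in degrees, then the closure, from 0 (fully open) to 1 (shut). In form: [[x, y, z, rx, ry, rz, claw], ...]. A call has 1 to 12 rows; each row shifts and turns the commanded pose from where the row before left it, along the tool's axes as they then stand; what a row does not reach is not made up. A row lasts 1/12 s, in which the tool goes at most 41.7 mm and 7.16 degrees, less where a joint would pass 70% of its speed; a pose out of reach is approached as far as the arm can. A call with a gripper value outside its range is refused whole. The fingers move at their own pace and stop on an object; "squeeze" is the grip in N (left out, the last holds). Time passes only in rows, so rows that do not move let the fingers close. It gives the time, the measured TCP pose, the force and the opening at its end, in the units of the state.
- r.get_state(): the state, without advancing time (a new reading comes with each control period).
- r.grab_frame(name): name is "scene" or "top"; returns the picture (384x512x3 uint8, red, green, blue); there is no depth.
- r.camera_info(name): a dict with "fx", "fy", "cx", "cy" (pixels), "R" (3x3) and "t" (3): a world point X has camera coordinates R X + t. Camera axes: x right, y down, z forward; pixel columns grow to the right and rows downward; lengths in m; the calibration is good to about 2 mm. A picture is of the moment at which its call begins. camera_info takes no time and is no camera call.
- r.hand_in(): hands the job in, once; it reports no verdict.
Trained networks look in the newest picture that a camera, given by its name, has taken for a name from the list of things; names that differ only in an ending like _2 or _b are one class to them, and where a whole thing is asked for, a point or a joint stands for the part that bears it (a point fixed in the world has none). Each returns a list of dicts, best first, with "conf" (0 to 1); they miss things now and then, are a little off and sometimes report something else, mostly with a low value. They report only what shows in the picture. A call takes as long as a camera call. They do not tell look-alikes from the thing itself.
- r.search_frame(camera, label): "at" ([x, y, z] in m, in the coordinates of the camera as it stood for that picture, good to about 4 mm: the middle of the surface that is visible of it).
- r.landmark_of(camera, label): "at" ([x, y, z] in m, in the coordinates of the camera as it stood for that picture, good to about 4 mm: a listed point, or the origin of a listed thing).
The state is a dict: "clock": time; "joint_positions": joint angles; "dq": joint speeds; "effort": joint torques, N m; "position": TCP position; "tcp_rot": TCP orientation; "force": force on the tool from outside, world axes, zero at the start; "ft_torque": the same for the moment, N m; "grip_width": finger opening in m.
Only numpy, scipy, OpenCV 4.12 (cv2) and the standard library are available. Lean on these libraries where they do the work, as an engineer would, in place of code of your own. Each camera call takes 0.05 s, during which the arm holds its last target.

## Working session

There is one attempt and no reset: what is moved stays moved. The work goes in short steps, Python scripts to look and compute and a tool call to move; the robot and the scene stay as the last step left them, time stands still between calls to the robot, and variables do not carry over. Pictures are saved under pics/ and viewed, and the job is handed in when it is done.

Besides the shell and the picture viewer there is one more tool, called after "Call:" as name(argument=value, ...) on one line, values as JSON. move_arm: Moves the arm, as the interface text tells. Its arguments: {"type":"object","properties":{"increments":{"type":"array"},"squeeze":{"type":"number"}},"required":["increments"]}

```bash
ls; mkdir -p pics; python3 - <<'E'
from workcell import r
import cv2
s=r.get_state(); print(s); print(r.tip_extent)
for c in("scene","top"):
    im=r.grab_frame(c); cv2.imwrite(f"pics/{c}0.png",cv2.resize(im[:,:,::-1],(800,600),interpolation=cv2.INTER_CUBIC)); print(r.camera_info(c))
E
```

```text
pics
{'clock': 0.0, 'joint_positions': array([ 9.26199325e-01,  2.59355838e-01,  1.53607233e+00,  1.34559333e-05,
        1.34798485e+00, -2.02806666e-01]), 'dq': array([ 0.0010983 ,  0.00167587, -0.00021002,  0.00092743,  0.00054081,
       -0.00161876]), 'effort': array([ 1.11050907e-03, -4.46043599e+01, -2.90578455e+01, -4.24100426e-04,
        1.15766516e-02,  1.63567336e-06]), 'position': array([0.23484318, 0.49681498, 0.25247205]), 'tcp_rot': array([-6.88170513e-01, -3.06451333e+00,  2.59748033e-03]), 'force': array([-0.42614676, -0.2193103 , -0.26390358]), 'ft_torque': array([ 0.02290847,  0.0972421 , -0.00270328]), 'grip_width': 0.08550809138644595}
0.022
{'fx': 446.88215194447037, 'fy': 446.88215194447037, 'cx': 258.600913927166, 'cy': 193.87216229478997, 'R': array([[ 0.22719783,  0.97378761,  0.01090159],
       [ 0.76744667, -0.17214197, -0.61757004],
       [-0.59950543,  0.14867696, -0.78644034]]), 't': array([-0.12491748, -0.44046464,  1.72892815])}
{'fx': 422.8903822514941, 'fy': 422.8903822514941, 'cx': 251.86021177532956, 'cy': 188.30577006195156, 'R': array([[-0.01322188, -0.99991076,  0.00191135],
       [-0.98819888,  0.01277523, -0.15264258],
       [ 0.15260454, -0.00390702, -0.98827961]]), 't': array([-1.08792757e-03,  6.11368207e-01,  1.19889594e+00])}
```

View pics/scene0.png

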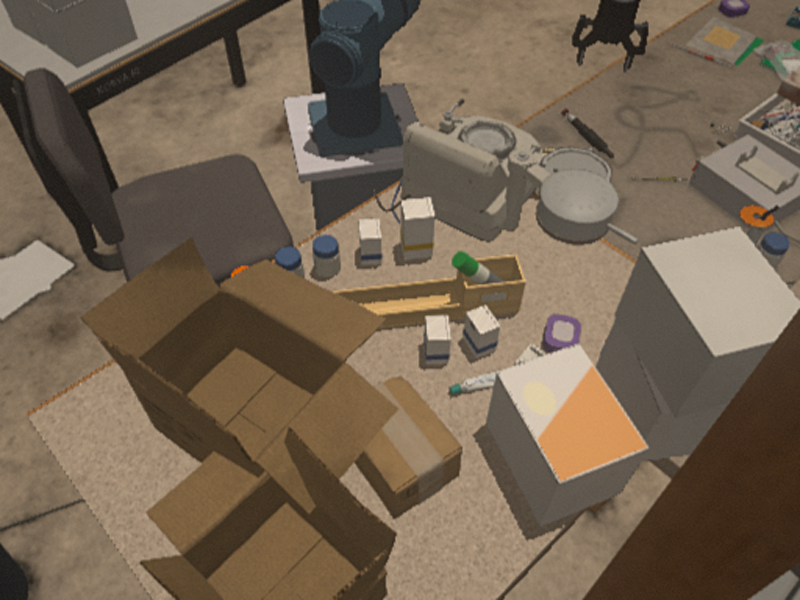

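View pics/top0.png

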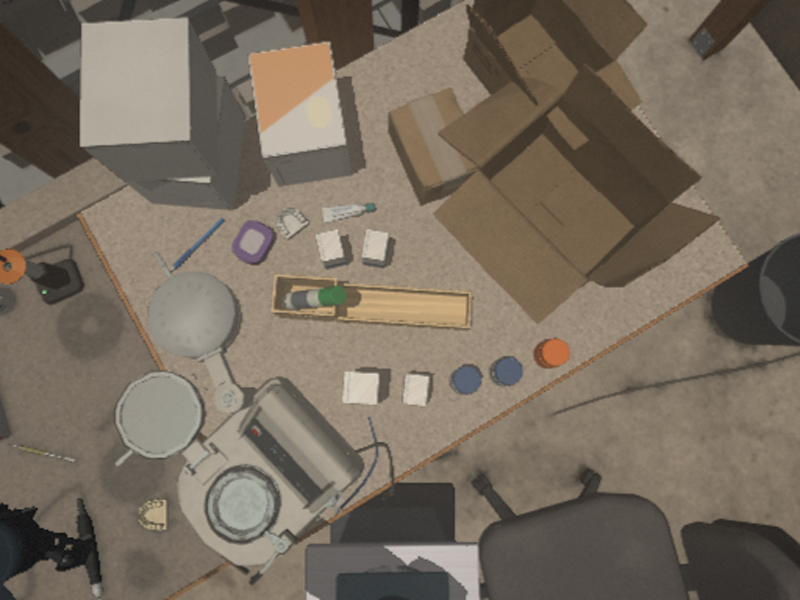

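The pictures show all five bay items: jars at top-picture (466,379) and (507,371), boxes at (416,389), (331,247) and (375,247). The brace is at (361,387), and the bottle leans in the bin at (315,297). The orange jar at (552,352) is a decoy. I'll measure next.

```bash
cat > h.py <<'E'
from workcell import r
import numpy as np, cv2
from scipy.spatial.transform import Rotation as Ro
CI={c:r.camera_info(c) for c in("scene","top")}
def w(c,p): i=CI[c]; return i["R"].T@(np.array(p)-i["t"])
def px(c,X):
    i=CI[c]; p=i["R"]@np.array(X)+i["t"]; return np.array([i["fx"]*p[0]/p[2]+i["cx"],i["fy"]*p[1]/p[2]+i["cy"]])
def atz(c,uv,z):
    i=CI[c]; d=i["R"].T@np.array([(uv[0]-i["cx"])/i["fx"],(uv[1]-i["cy"])/i["fy"],1]); o=-i["R"].T@i["t"]
    return o+d*(z-o[2])/d[2]
E
python3 - <<'E'
from h import *
np.set_printoptions(precision=4,suppress=True)
for c in("scene","top"):
    im=r.grab_frame(c); cv2.imwrite(f"pics/raw_{c}.png",im[:,:,::-1])
    for n in("caddy","bay","bin","bottle","brace","jar_a","box_a"):
        for f in("landmark_of","search_frame"):
            if n in("bay","bin") and f=="search_frame":continue
            for d in getattr(r,f)(c,n):
                if d["conf"]>.25:
                    X=w(c,d["at"]); print(c,n,f[:4],round(d["conf"],2),X,px(c,X).round(0))
im=cv2.imread("pics/raw_top.png"); cv2.imwrite("pics/t1.png",cv2.resize(im[110:270,160:360],(800,640),interpolation=cv2.INTER_CUBIC)[:600])
print(r.get_state()["clock"])
E
```

```text
scene caddy land 0.86 [0.5952 0.0317 0.0017] [272. 197.]
scene caddy sear 0.88 [0.5876 0.0747 0.0376] [285. 185.]
scene bay land 0.76 [ 0.5923 -0.0286  0.006 ] [253. 199.]
scene bin land 0.94 [0.6032 0.1534 0.0056] [311. 191.]
scene bottle land 0.58 [0.6048 0.1944 0.0181] [324. 187.]
scene bottle sear 0.59 [0.6098 0.1148 0.1202] [303. 171.]
scene brace land 0.62 [0.4338 0.0522 0.0004] [266. 159.]
scene brace sear 0.63 [0.4594 0.0442 0.0909] [266. 145.]
scene jar_a land 0.73 [ 0.4459 -0.1458  0.0012] [207. 171.]
scene jar_a land 0.71 [ 0.4654 -0.2202  0.0038] [185. 179.]
scene jar_a sear 0.97 [ 0.4637 -0.1442  0.0609] [207. 162.]
scene jar_a sear 0.52 [ 0.4759 -0.2171  0.0781] [183. 165.]
scene box_a land 0.92 [ 0.7027  0.0261 -0.0002] [279. 226.]
scene box_a land 0.71 [0.6955 0.1086 0.0022] [305. 219.]
scene box_a land 0.59 [ 0.4297 -0.0432 -0.0042] [237. 163.]
scene box_a sear 0.92 [ 0.4533 -0.0511  0.0656] [236. 154.]
scene box_a sear 0.75 [0.7236 0.0222 0.0745] [281. 217.]
scene box_a sear 0.7 [0.4604 0.046  0.0888] [267. 146.]
scene box_a sear 0.57 [0.712  0.1025 0.0677] [307. 21
[... 779 characters left out ...]
5] [297. 243.]
top jar_a land 0.54 [ 0.4652 -0.2148  0.0022] [321. 238.]
top jar_a sear 0.89 [ 0.4959 -0.2911  0.0785] [352. 226.]
top jar_a sear 0.85 [ 0.4467 -0.1352  0.0771] [297. 244.]
top jar_a sear 0.52 [ 0.4577 -0.2094  0.0804] [324. 240.]
top jar_a sear 0.41 [0.5963 0.0137 0.0062] [244. 195.]
top box_a land 0.8 [ 0.703   0.0243 -0.0007] [241. 161.]
top box_a land 0.72 [ 0.4494 -0.1406 -0.0013] [296. 244.]
top box_a land 0.62 [0.7006 0.1119 0.0005] [212. 163.]
top box_a land 0.6 [ 0.4366 -0.0458 -0.0026] [265. 248.]
top box_a sear 0.92 [0.6958 0.1076 0.0816] [211. 158.]
top box_a sear 0.65 [ 0.4352 -0.046   0.0802] [266. 248.]
top box_a sear 0.59 [0.6948 0.0268 0.0785] [239. 158.]
1.4
```

View pics/t1.png

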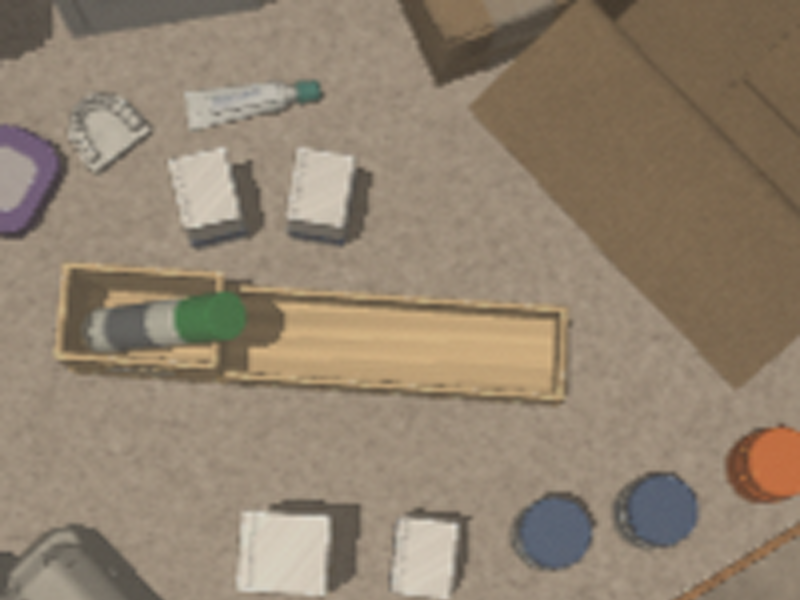

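```bash
cat > ov.py <<'E'
from h import *
def seg(im,c,A,B,o,s,col):
    p=(px(c,A)-o)*s+ (s-1)/2; q=(px(c,B)-o)*s+(s-1)/2
    cv2.line(im,tuple(int(v*16) for v in p),tuple(int(v*16) for v in q),col,1,cv2.LINE_AA,4)
def caddyT(x,y,yaw):
    R=Ro.from_euler('z',yaw).as_matrix(); return lambda p:R@np.array(p)+[x,y,0]
def draw_caddy(im,c,T,o,s):
    def rect(x0,x1,y0,y1,z,col):
        P=[T((a,b,z)) for a,b in((x0,y0),(x1,y0),(x1,y1),(x0,y1))]
        for i in range(4): seg(im,c,P[i],P[(i+1)%4],o,s,col)
    rect(-.035,.035,.068,.183,.095,(0,0,255)); rect(-.03,.03,.073,.178,.095,(0,160,255))
    rect(-.035,.035,-.183,.068,.045,(255,0,0)); rect(-.03,.03,-.178,.068,.045,(255,160,0))
def draw_box(im,c,x,y,yaw,a,b,h,o,s,z0=0,col=(0,255,0)):
    T=caddyT(x,y,yaw)
    for z in(z0,z0+h):
        P=[T((i*a/2,j*b/2,z)) for i,j in((-1,-1),(1,-1),(1,1),(-1,1))]
        for i in range(4): seg(im,c,P[i],P[(i+1)%4],o,s,col)
def draw_circ(im,c,x,y,d,z,o,s,col=(0,255,255)):
    t=np.linspace(0,2*np.pi,33); P=[(x+d/2*np.cos(a),y+d/2*np.sin(a),z) for a in t]
    for i in range(32): seg(im,c,P[i],P[i+1],o,s,col)
def crop(im,o,s,w,h): return cv2.resize(im[o[1]:o[1]+h,o[0]:o[0]+w],None,fx=s,fy=s,interpolation=cv2.INTER_CUBIC)
E
cat > view1.py <<'E'
from ov import *
import sys,json
P=json.load(open("pose.json"))
for c,o,s,wd,ht in(("top",(165,140),4,190,120),("scene",(175,115),4,170,135)):
    im=crop(cv2.imread(f"pics/raw_{c}.png"),o,s,wd,ht); o=np.array(o)
    draw_caddy(im,c,caddyT(*P["caddy"]),o,s)
    for n in("box1","box2","box3"): 
        if P.get(n): draw_box(im,c,*P[n],.054,.042,.08,o,s)
    draw_box(im,c,*P["brace"],.054,.06,.12,o,s)
    for n in("jar1","jar2"): 
        if P.get(n): draw_circ(im,c,*P[n],.051,.076,o,s); draw_circ(im,c,*P[n],.053,0,o,s)
    cv2.imwrite(f"pics/ov_{c}_{sys.argv[1]}.png",im)
E
cat > pose.json <<'E'
{"caddy":[0.5955,0.0272,-0.075],"box1":[0.7006,0.110,0.12],"box2":[0.703,0.0255,-0.1],"box3":[0.435,-0.0455,-0.05],"brace":[0.440,0.051,0],"jar1":[0.449,-0.141],"jar2":[0.464,-0.2165]}
E
python3 view1.py a
```

```text
(no output)
```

View pics/ov_top_a.png

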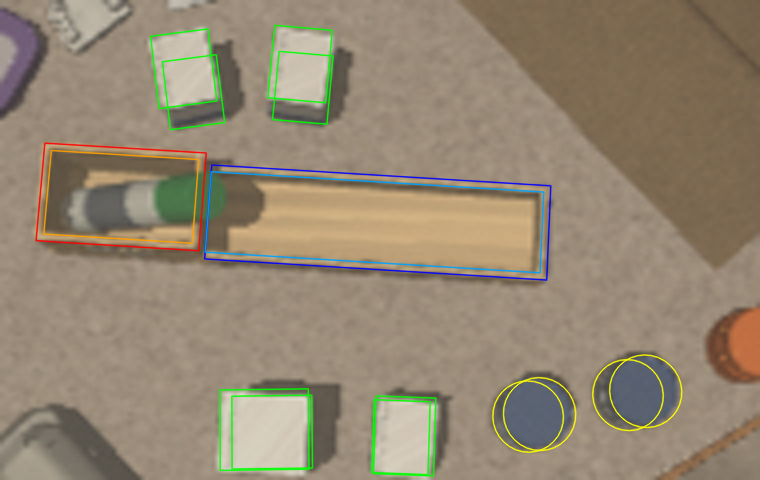

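View pics/ov_scene_a.png

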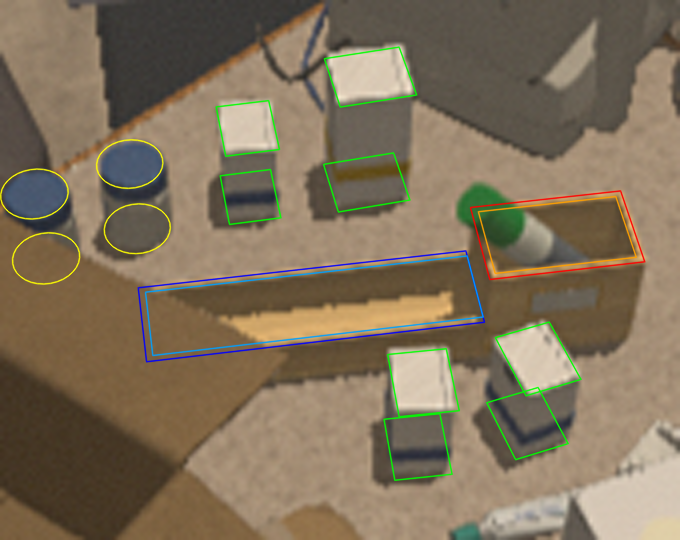

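```bash
cat > fitc.py <<'E'
from ov import *
import json
from scipy.optimize import least_squares
from scipy.ndimage import map_coordinates, gaussian_filter
P=json.load(open("pose.json"))
lines=[((-.0325,.075),(-.0325,.176),.095),((.0325,.075),(.0325,.176),.095),((-.028,.1805),(.028,.1805),.095),
((-.0325,-.172),(-.0325,.06),.045),((.0325,-.172),(.0325,.06),.045),((-.028,-.1805),(.028,-.1805),.045)]
def meas(c,p,li):
    im=cv2.imread(f"pics/raw_{c}.png").astype(float).sum(2)
    T=caddyT(*p); out=[]
    for k,(a,b,z) in enumerate(lines):
        if k not in li: continue
        A,B=px(c,T((*a,z))),px(c,T((*b,z))); n=np.array([-(B-A)[1],(B-A)[0]]); n/=np.linalg.norm(n)
        for f in np.linspace(0.03,.97,20):
            q=A+f*(B-A); t=np.arange(-2.5,2.51,.1); v=map_coordinates(im,[q[1]+t*n[1],q[0]+t*n[0]],order=3)
            bg=np.minimum(v[:8].mean(),v[-8:].mean()); base=np.interp(t,[-2.5,2.5],[v[:8].mean(),v[-8:].mean()])
            i=np.argmax(v-base)
            if 3<i<len(t)-4 and (v-base)[i]>20: out.append((k,f,t[i],n))
    return out
def res(p,obs):
    R=[]
    for c,p0,ob in obs:
        T=caddyT(*p);T0=caddyT(*p0)
        for k,f,d,n in ob:
            a,b,z=lines[k]; a=np.array((*a,z));b=np.array((*b,z))
            A0,B0=px(c,T0(a)),px(c,T0(b)); q=A0+f*(B0-A0)+d*n
            A,B=px(c,T(a)),px(c,T(b)); m=np.array([-(B-A)[1],(B-A)[0]]);m/=np.linalg.norm(m)
            R.append((q-A)@m)
    return R
for cams in(("top",),("scene",),("top","scene")):
    p=np.array(P["caddy"])
    for it in range(4):
        obs=[(c,p.copy(),meas(c,p,[0,1,2,3,4,5] if c=="top" else [0,1,2,4])) for c in cams]
        s=least_squares(lambda q:res(q,obs),p,loss="soft_l1",f_scale=.3,x_scale=[.01,.01,.03]); p=s.x
    rr=np.array(res(p,obs)); print(cams,p.round(4),len(rr),np.median(abs(rr)).round(2))
    ks=[o[0] for ob in obs for o in ob[2]]
    print({k:(ks.count(k),round(float(np.median(rr[np.array(ks)==k])),2)) for k in set(ks)})
E
python3 fitc.py
```

```text
('top',) [ 0.5959  0.0293 -0.0788] 107 0.11
{0: (20, -0.05), 1: (20, 0.1), 2: (20, -0.01), 3: (18, -0.05), 4: (20, -0.05), 5: (9, 0.09)}
('scene',) [ 0.5937  0.0291 -0.0834] 70 0.15
{0: (16, -0.2), 1: (20, 0.15), 2: (20, -0.0), 4: (14, -0.05)}
('top', 'scene') [ 0.5956  0.0292 -0.0778] 177 0.2
{0: (35, -0.1), 1: (40, -0.0), 2: (40, 0.0), 3: (18, 0.06), 4: (34, -0.1), 5: (10, -0.05)}
```

```bash
sed -i 's/"caddy":\[[^]]*\]/"caddy":[0.5953,0.0292,-0.0785]/' pose.json; cat > bot.py <<'E'
from ov import *
import sys,json
P=json.load(open("pose.json")); T=caddyT(*P["caddy"])
xf,xt,lean=map(float,sys.argv[1:4]); e=np.radians(90-lean)
F=np.array([xf,.178-.017*np.sin(e),.005+.017*np.cos(e)]); C=F+np.array([0,-.16*np.cos(e),.16*np.sin(e)]); C[0]=xt
F,C=T(F),T(C); ax=(C-F)/np.linalg.norm(C-F); print(F,C)
u=np.cross(ax,[0,0,1]);u/=np.linalg.norm(u);v=np.cross(ax,u)
for c,o,s,wd,ht in(("top",(172,170),10,60,36),("scene",(280,150),9,70,50)):
    im=crop(cv2.imread(f"pics/raw_{c}.png"),o,s,wd,ht); o=np.array(o)
    draw_caddy(im,c,T,o,s)
    for k in(0,.04,.08,.12,.16):
        pts=[F+ax*k+.017*(np.cos(t)*u+np.sin(t)*v) for t in np.linspace(0,2*np.pi,33)]
        for i in range(32): seg(im,c,pts[i],pts[i+1],o,s,(255,255,0))
    cv2.imwrite(f"pics/bot_{c}_{sys.argv[4]}.png",im)
E
python3 bot.py 0 0 41 a
```

```text
[0.60825253 0.19386129 0.016153  ] [0.60002089 0.0892151  0.13690654]
```

View pics/bot_top_a.png

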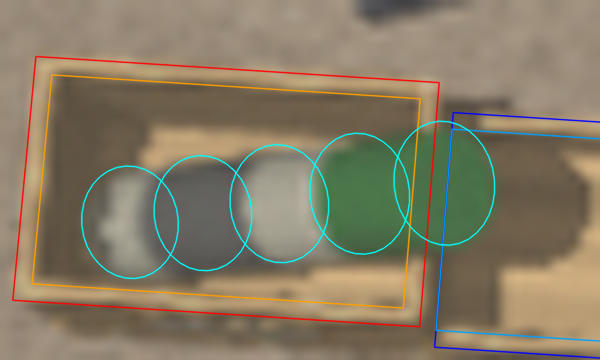

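View pics/bot_scene_a.png

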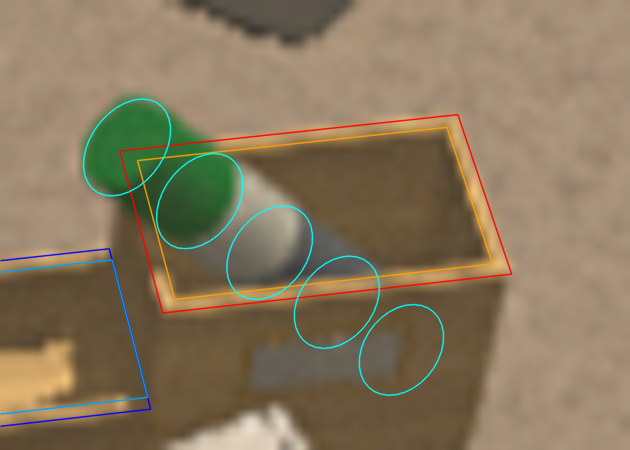

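```bash
cat >> h.py <<'E'
import json
def cad(p):
    x,y,a=json.load(open("pose.json"))["caddy"]; return Ro.from_euler('z',a).as_matrix()@np.array(p)+[x,y,0]
def cinv(X):
    x,y,a=json.load(open("pose.json"))["caddy"]; return Ro.from_euler('z',-a).as_matrix()@(np.array(X)-[x,y,0])
def down(yaw):  # tool down, jaw (y) axis at +-: jaw dir = (cos yaw, sin yaw)
    y=np.array([np.cos(yaw),np.sin(yaw),0]); z=np.array([0,0,-1.]); x=np.cross(y,z); return np.c_[x,y,z]
def down_near(yaw):
    s=r.get_state(); R=Ro.from_rotvec(s["tcp_rot"]).as_matrix()
    return min((down(yaw),down(yaw+np.pi)),key=lambda M:(Ro.from_matrix(R.T@M)).magnitude())
def rel(p,R):
    s=r.get_state(); R0=Ro.from_rotvec(s["tcp_rot"]).as_matrix()
    print("t",round(s["clock"],2),"pos",s["position"].round(4),"F",s["force"].round(1),"w",round(s["grip_width"],4),"q",s["joint_positions"].round(2))
    print(" turn deg",np.degrees(Ro.from_matrix(R0.T@R).as_rotvec()).round(2)," shift(before turn) mm",(R0.T@(np.array(p)-s["position"])*1e3).round(1)," shift(after turn) mm",(R.T@(np.array(p)-s["position"])*1e3).round(1))
E
python3 - <<'E'
from h import *
np.set_printoptions(precision=4,suppress=True)
R0=Ro.from_rotvec(r.get_state()["tcp_rot"]).as_matrix(); print(R0)
# flap triangulate
def ray(c,uv):
    i=CI[c]; d=i["R"].T@np.array([(uv[0]-i["cx"])/i["fx"],(uv[1]-i["cy"])/i["fy"],1]); return -i["R"].T@i["t"],d/np.linalg.norm(d)
o1,d1=ray("top",(345,206)); o2,d2=ray("scene",(246,202))
t=np.linalg.lstsq(np.c_[d1,-d2],o2-o1,rcond=None)[0]; print("flap",o1+t[0]*d1,o2+t[1]*d2)
o1,d1=ray("top",(277,136)); o2,d2=ray("scene",(256-135+6,170))
e=np.radians(49); F=cad([-.003,.178-.017*np.sin(e),.005+.017*np.cos(e)]); C=cad([-.003,.178-.017*np.sin(e)-.16*np.cos(e),.005+.017*np.cos(e)+.16*np.sin(e)])
ax=(C-F)/.16; z=-ax; xh=cad([1,0,0])-cad([0,0,0])
for sg in(1,-1):
    y=xh*sg; R=np.c_[np.cross(y,z),y,z]; print(sg); rel(F+ax*.225,R)
    rel(F+ax*.145,R)
E
```

```text
[[-0.904   0.4275  0.    ]
 [ 0.4275  0.904  -0.    ]
 [-0.      0.     -1.    ]]
flap [ 0.5496 -0.2692  0.0999] [ 0.6416 -0.0593  0.0627]
1
t 1.4 pos [0.2351 0.4972 0.2533] F [-0.4  0.4 -0.4] w 0.0855 q [ 0.93  0.26  1.54 -0.    1.35 -0.2 ]
 turn deg [-24.7   35.81  66.06]  shift(before turn) mm [-516.6 -253.7   67.3]  shift(after turn) mm [-361.7  392.7 -225.2]
t 1.4 pos [0.2351 0.4972 0.2533] F [-0.4  0.4 -0.4] w 0.0855 q [ 0.93  0.26  1.54 -0.    1.35 -0.2 ]
 turn deg [-24.7   35.81  66.06]  shift(before turn) mm [-498.  -204.7  127.7]  shift(after turn) mm [-361.7  392.7 -145.2]
-1
t 1.4 pos [0.2351 0.4972 0.2533] F [-0.4  0.4 -0.4] w 0.0855 q [ 0.93  0.26  1.54 -0.    1.35 -0.2 ]
 turn deg [ -39.4   -27.17 -105.39]  shift(before turn) mm [-516.6 -253.7   67.3]  shift(after turn) mm [ 361.7 -392.7 -225.2]
t 1.4 pos [0.2351 0.4972 0.2533] F [-0.4  0.4 -0.4] w 0.0855 q [ 0.93  0.26  1.54 -0.    1.35 -0.2 ]
 turn deg [ -39.4   -27.17 -105.39]  shift(before turn) mm [-498.  -204.7  127.7]  shift(after turn) mm [ 361.7 -392.7 -145.2]
```

Call:
move_arm(increments=[[0, 0, -37.5, 0, 0, 0, 0], [0, 0, -37.5, 0, 0, 0, 0], [0, 0, -37.5, 0, 0, 0, 0], [0, 0, -37.5, 0, 0, 0, 0], [-35, -17, 0, 0, 0, 0, 0], [-35, -17, 0, 0, 0, 0, 0], [-35, -17, 0, 0, 0, 0, 0], [-35, -17, 0, 0, 0, 0, 0], [-35, -17, 0, 0, 0, 0, 0], [-35, -17, 0, 0, 0, 0, 0], [-35, -17, 0, 0, 0, 0, 0], [-35, -17, 0, 0, 0, 0, 0]])

```text
clock: 2.4
position: [0.4309, 0.2529, 0.4035]
tcp_rot: [0.688, 3.065, 0.001]
force: [0.5, -0.2, 0.4]
grip_width: 0.0852
```

Call:
move_arm(increments=[[-34, -17, 0, 0, 0, 0, 0], [-34, -17, 0, 0, 0, 0, 0], [-34, -17, 0, 0, 0, 0, 0], [-34, -17, 0, 0, 0, 0, 0], [-34, -17, 0, 0, 0, 0, 0], [-34, -17, 0, 0, 0, 0, 0], [-34, -17, 0, 0, 0, 0, 0], [0, 0, 0, -2.06, 2.98, 5.5, 0], [0, 0, 0, -2.06, 2.98, 5.5, 0], [0, 0, 0, -2.06, 2.98, 5.5, 0], [0, 0, 0, -2.06, 2.98, 5.5, 0], [0, 0, 0, -2.06, 2.98, 5.5, 0]])

```text
clock: 3.4
position: [0.5948, 0.045, 0.4032]
tcp_rot: [-1.305, -2.599, -0.34]
force: [0.7, 0.3, -0.2]
grip_width: 0.0852
```

Call:
move_arm(increments=[[0, 0, 0, -2.06, 2.98, 5.5, 0], [0, 0, 0, -2.06, 2.98, 5.5, 0], [0, 0, 0, -2.06, 2.98, 5.5, 0], [0, 0, 0, -2.06, 2.98, 5.5, 0], [0, 0, 0, -2.06, 2.98, 5.5, 0], [0, 0, 0, -2.06, 2.98, 5.5, 0], [0, 0, 0, -2.06, 2.98, 5.5, 0], [0, 0, 0, 0, 0, 0, 0]])

```text
clock: 4.07
position: [0.5937, 0.044, 0.4019]
tcp_rot: [-1.888, -1.735, -0.705]
force: [0.8, 0.2, 0.1]
grip_width: 0.0855
```

```bash
cat > bplan.py <<'E'
from h import *
e=np.radians(49); F=cad([-.003,.178-.017*np.sin(e),.005+.017*np.cos(e)]); C=cad([-.003,.178-.017*np.sin(e)-.16*np.cos(e),.005+.017*np.cos(e)+.16*np.sin(e)])
ax=(C-F)/.16; z=-ax; xh=cad([1,0,0])-cad([0,0,0])
R=np.c_[np.cross(xh,z),xh,z]
for s in(.225,.145): rel(F+ax*s,R)
E
python3 bplan.py
```

```text
t 4.07 pos [0.5937 0.044  0.4019] F [0.8 0.2 0.1] w 0.0855 q [-0.48  0.32  1.29  0.67  1.8  -0.33]
 turn deg [ 0.04 -0.11 -0.34]  shift(before turn) mm [-139.8    0.5  164.7]  shift(after turn) mm [-139.5   -0.3  164.9]
t 4.07 pos [0.5937 0.044  0.4019] F [0.8 0.2 0.1] w 0.0855 q [-0.48  0.32  1.29  0.67  1.8  -0.33]
 turn deg [ 0.04 -0.11 -0.34]  shift(before turn) mm [-139.9    0.4  244.7]  shift(after turn) mm [-139.5   -0.3  244.9]
```

Call:
move_arm(increments=[[-23.3, 0, 27.5, 0, 0, -0.34, 0], [-23.3, 0, 27.5, 0, 0, 0, 0], [-23.3, 0, 27.5, 0, 0, 0, 0], [-23.3, 0, 27.5, 0, 0, 0, 0], [-23.3, 0, 27.5, 0, 0, 0, 0], [-23.3, 0, 27.5, 0, 0, 0, 0], [0, 0, 0, 0, 0, 0, 0]])

```text
clock: 4.65
position: [0.5924, 0.049, 0.1807]
tcp_rot: [-1.875, -1.746, -0.697]
force: [-0.7, 0.6, -0.7]
grip_width: 0.0852
```

```bash
cat > snap.py <<'E'
from ov import *
import sys
for c in sys.argv[2].split(","):
    im=r.grab_frame(c)[:,:,::-1]; cv2.imwrite(f"pics/raw_{c}.png",im)
    o,s,wd,ht={"top":((165,130),4,200,140),"scene":((165,110),4,190,145)}[c]
    im=crop(im,o,s,wd,ht); cv2.imwrite(f"pics/s_{c}_{sys.argv[1]}.png",im)
E
python3 snap.py 1 top,scene; python3 bplan.py
```

```text
t 4.75 pos [0.5955 0.0483 0.1872] F [ 0.2 -0.   1.8] w 0.0855 q [-0.47  0.48  1.59  0.66  1.43 -0.62]
 turn deg [-0.12 -0.02  0.47]  shift(before turn) mm [-1.9 -1.7 -0.1]  shift(after turn) mm [-1.9 -1.7 -0.1]
t 4.75 pos [0.5955 0.0483 0.1872] F [ 0.2 -0.   1.8] w 0.0855 q [-0.47  0.48  1.59  0.66  1.43 -0.62]
 turn deg [-0.12 -0.02  0.47]  shift(before turn) mm [-1.9 -1.5 79.9]  shift(after turn) mm [-1.9 -1.7 79.9]
```

View pics/s_scene_1.png

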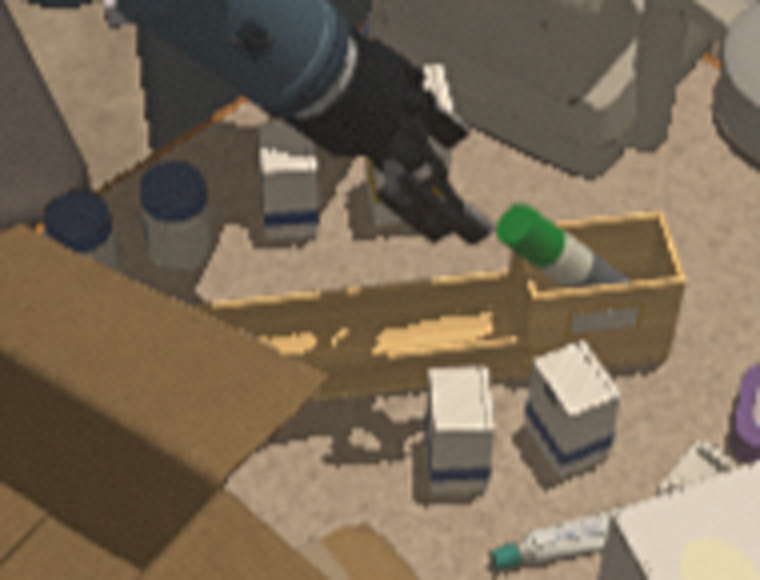

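View pics/s_top_1.png

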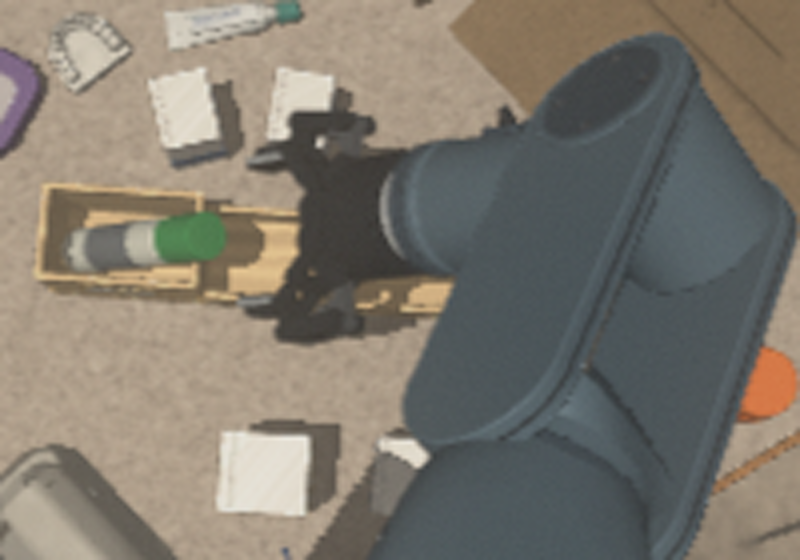

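Call:
move_arm(increments=[[-0.6, -0.5, 20, 0, 0, 0.2, 0], [-0.6, -0.5, 20, 0, 0, 0.2, 0], [-0.6, -0.5, 20, 0, 0, 0, 0], [0, 0, 10, 0, 0, 0, 0], [0, 0, 10, 0, 0, 0, 0], [0, 0, 0, 0, 0, 0, 0]])

```text
clock: 5.25
position: [0.5984, 0.0998, 0.1261]
tcp_rot: [-1.883, -1.745, -0.705]
force: [-1.1, 0.2, -0.7]
grip_width: 0.0852
```

```bash
python3 snap.py 2 scene; python3 bplan.py
```

```text
t 5.3 pos [0.5986 0.0992 0.1265] F [-1.   0.5  0.1] w 0.0853 q [-0.39  0.54  1.66  0.71  1.28 -0.65]
 turn deg [0.04 0.04 0.14]  shift(before turn) mm [ -0.6  -0.7 -79.3]  shift(after turn) mm [ -0.6  -0.8 -79.3]
t 5.3 pos [0.5986 0.0992 0.1265] F [-1.   0.5  0.1] w 0.0853 q [-0.39  0.54  1.66  0.71  1.28 -0.65]
 turn deg [0.04 0.04 0.14]  shift(before turn) mm [-0.6 -0.8  0.7]  shift(after turn) mm [-0.6 -0.8  0.7]
```

View pics/s_scene_2.png

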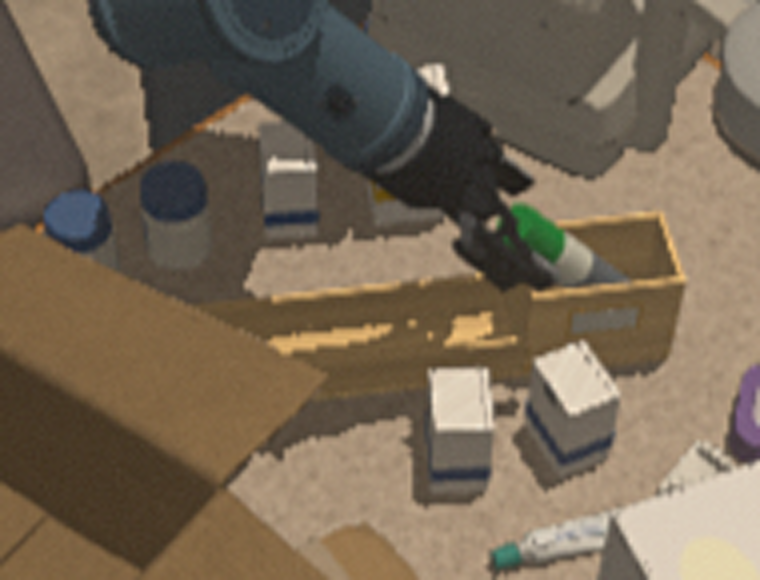

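Call:
move_arm(increments=[[0, 0, 0, 0, 0, 0, 1], [0, 0, 0, 0, 0, 0, 1], [0, 0, 0, 0, 0, 0, 1], [0, 0, 0, 0, 0, 0, 1], [0, 0, 0, 0, 0, 0, 1], [0, 0, 0, 0, 0, 0, 1], [0, 0, 0, 0, 0, 0, 1], [0, 0, 0, 0, 0, 0, 1]], squeeze=35)

```text
clock: 5.97
position: [0.5982, 0.0986, 0.1257]
tcp_rot: [-1.885, -1.743, -0.705]
force: [0.1, -1.0, 1.5]
grip_width: 0.0333
```

```bash
python3 bplan.py; python3 -c "
from h import *;print(r.tip_extent, r.get_state()['ft_torque'])"
```

```text
t 5.97 pos [0.5982 0.0986 0.1257] F [ 0.1 -1.   1.5] w 0.0333 q [-0.39  0.54  1.67  0.71  1.28 -0.65]
 turn deg [0.05 0.03 0.02]  shift(before turn) mm [  0.3  -0.4 -79.5]  shift(after turn) mm [  0.4  -0.5 -79.5]
t 5.97 pos [0.5982 0.0986 0.1257] F [ 0.1 -1.   1.5] w 0.0333 q [-0.39  0.54  1.67  0.71  1.28 -0.65]
 turn deg [0.05 0.03 0.02]  shift(before turn) mm [ 0.4 -0.5  0.5]  shift(after turn) mm [ 0.4 -0.5  0.5]
0.022 [-0.13997474  0.02563937 -0.01766745]
```

Call:
move_arm(increments=[[0, 0, -4, 0, 0, 0, 1], [0, 0, -4, 0, 0, 0, 1], [12.95, 0, 0.58, 0, -5.125, 0, 1], [12.95, 0, 0.58, 0, -5.125, 0, 1], [12.95, 0, 0.58, 0, -5.125, 0, 1], [12.95, 0, 0.58, 0, -5.125, 0, 1], [0, 0, 0, 0, 0, 0, 1]])

```text
clock: 6.55
position: [0.602, 0.1413, 0.1613]
tcp_rot: [-2.11, -1.962, -0.383]
force: [0.7, -2.1, 1.1]
grip_width: 0.0331
```

```bash
python3 snap.py 3 scene; python3 bplan.py
```

```text
t 6.6 pos [0.6016 0.14   0.1599] F [-1.2  0.2 -1.7] w 0.0332 q [-0.15  0.43  1.58  0.39  1.18 -0.23]
 turn deg [ 0.09 20.58  0.4 ]  shift(before turn) mm [-78.4  -0.9 -57. ]  shift(after turn) mm [-53.4  -0.6 -80.9]
t 6.6 pos [0.6016 0.14   0.1599] F [-1.2  0.2 -1.7] w 0.0332 q [-0.15  0.43  1.58  0.39  1.18 -0.23]
 turn deg [ 0.09 20.58  0.4 ]  shift(before turn) mm [-50.3  -1.   17.9]  shift(after turn) mm [-53.4  -0.6  -0.9]
```

View pics/s_scene_3.png

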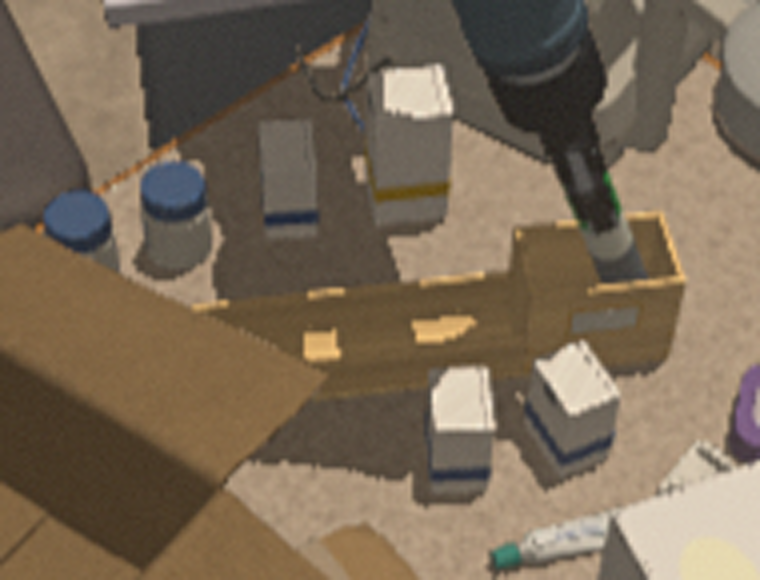

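Call:
move_arm(increments=[[12.95, 0, 0.58, 0, -5.125, 0, 1], [12.95, 0, 0.58, 0, -5.125, 0, 1], [12.95, 0, 0.58, 0, -5.125, 0, 1], [12.95, 0, 0.58, 0, -5.125, 0, 1], [0, 0, 0, 0, 0, 0, 1], [0, 0, 0, 0, 0, 0, 1]])

```text
clock: 7.1
position: [0.6043, 0.189, 0.1656]
tcp_rot: [-2.302, -2.134, 0.002]
force: [0.7, -0.5, -1.6]
grip_width: 0.0331
```

```bash
python3 - <<'E'
from h import *
p=cad([-.002,.159,.155]); rel(p,down_near(-.0785)); print(cinv(r.get_state()["position"]).round(4))
E
```

```text
t 7.1 pos [0.6043 0.189  0.1656] F [ 0.7 -0.5 -1.6] w 0.0331 q [0.13 0.47 1.44 0.   1.23 0.2 ]
 turn deg [-0.17 -0.06  0.16]  shift(before turn) mm [-1.1  1.6 10.6]  shift(after turn) mm [-1.1  1.6 10.6]
[-0.0036  0.1601  0.1656]
```

Call:
move_arm(increments=[[-0.5, 1, 5, 0, 0, 0, 1], [-0.5, 0.6, 5, 0, 0, 0, 1], [0, 0, 2, 0, 0, 0, 1], [0, 0, 1, 0, 0, 0, 1], [0, 0, 0, 0, 0, 0, 1], [0, 0, 0, 0, 0, 0, 1]])

```text
clock: 7.6
position: [0.6066, 0.1866, 0.1539]
tcp_rot: [2.308, 2.131, -0.0]
force: [-0.3, 0.0, -0.7]
grip_width: 0.0331
```

Call:
move_arm(increments=[[0, 0, 1, 0, 0, 0, 1], [0, 0, 0, 0, 0, 0, 1]])

```text
clock: 7.77
position: [0.6067, 0.1872, 0.1531]
tcp_rot: [2.307, 2.132, 0.0]
force: [-0.2, -0.0, -1.6]
grip_width: 0.033
```

Call:
move_arm(increments=[[0, 0, 1, 0, 0, 0, 1], [0, 0, 0, 0, 0, 0, 1]])

```text
clock: 7.93
position: [0.6065, 0.1874, 0.152]
tcp_rot: [2.306, 2.132, -0.0]
force: [-0.2, 0.9, -0.6]
grip_width: 0.0335
```

Call:
move_arm(increments=[[0, 0, 1, 0, 0, 0, 1], [0, 0, 0, 0, 0, 0, 1]])

```text
clock: 8.1
position: [0.6065, 0.1874, 0.1509]
tcp_rot: [2.306, 2.132, -0.0]
force: [0.1, 0.4, -1.6]
grip_width: 0.0331
```

Call:
move_arm(increments=[[0, 0, 1, 0, 0, 0, 1], [0, 0, 0, 0, 0, 0, 1]])

```text
clock: 8.27
position: [0.6068, 0.1874, 0.1504]
tcp_rot: [2.306, 2.132, 0.001]
force: [-0.5, -0.2, 1.5]
grip_width: 0.0333
```

Call:
move_arm(increments=[[0, 0, 1, 0, 0, 0, 1], [0, 0, 0, 0, 0, 0, 1]])

```text
clock: 8.43
position: [0.6069, 0.1874, 0.1503]
tcp_rot: [2.306, 2.132, 0.002]
force: [-1.3, -0.5, 5.5]
grip_width: 0.033
```

Call:
move_arm(increments=[[0, 0, 1, 0, 0, 0, 1], [0, 0, 0, 0, 0, 0, 1]])

```text
clock: 8.6
position: [0.607, 0.1874, 0.1503]
tcp_rot: [2.306, 2.131, 0.002]
force: [-3.1, -0.6, 12.2]
grip_width: 0.033
```

Call:
move_arm(increments=[[0, 0, -2, 0, 0, 0, 1], [0, 0, 0, 0, 0, 0, 1], [0, 0, 0, 0, 0, 0, 0.4], [0, 0, 0, 0, 0, 0, 0.2], [0, 0, 0, 0, 0, 0, 0], [0, 0, 0, 0, 0, 0, 0], [0, 0, 0, 0, 0, 0, 0], [0, 0, 0, 0, 0, 0, 0]])

```text
clock: 9.27
position: [0.6066, 0.1873, 0.1499]
tcp_rot: [2.307, 2.132, -0.0]
force: [-0.4, -0.4, 0.0]
grip_width: 0.0857
```

Call:
move_arm(increments=[[0, 0, -10, 0, 0, 0, 0], [0, 0, -20, 0, 0, 0, 0], [0, 0, -30, 0, 0, 0, 0], [0, 0, -30, 0, 0, 0, 0], [0, 0, -40, 0, 0, 0, 0], [0, 0, -40, 0, 0, 0, 0], [0, 0, 0, 0, 0, 0, 0]])

```text
clock: 9.85
position: [0.6094, 0.1879, 0.331]
tcp_rot: [2.299, 2.126, 0.021]
force: [1.5, -0.4, 1.4]
grip_width: 0.0855
```

```bash
python3 snap.py 4 top,scene
```

```text
(no output)
```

View pics/s_scene_4.png

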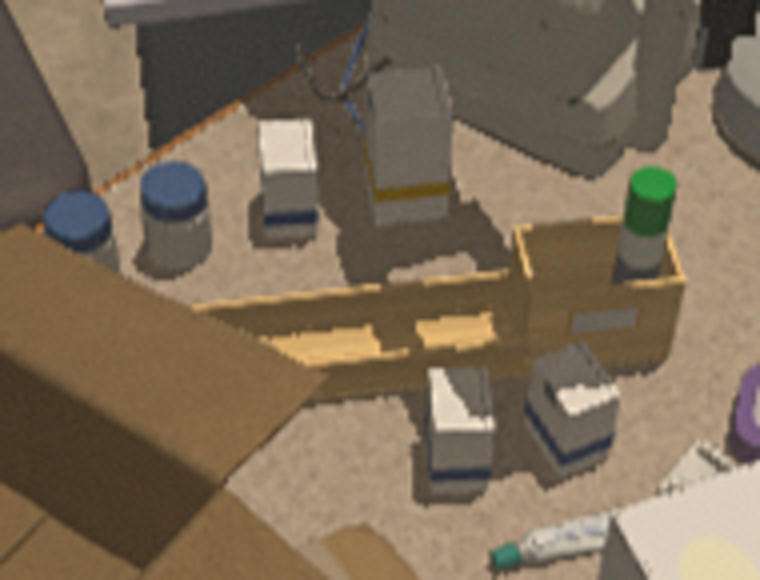

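View pics/s_top_4.png

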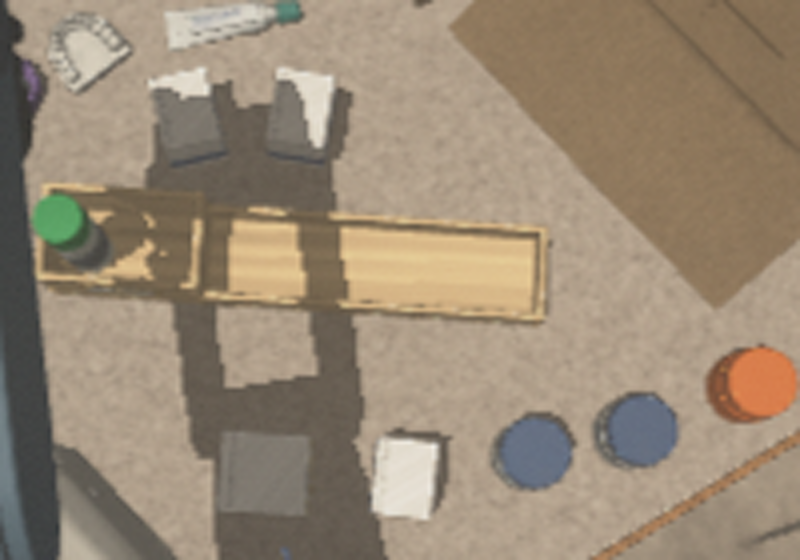

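```bash
python3 - <<'E'
from h import *
R=down_near(-.0785)
rel([.4645,-.2165,.2],R); print(atz("top",(343.75,206),.2),atz("top",(343.75,206),.1))
for s in((0,-.1495),(0,-.0945)): print(cad([*s,0]).round(4))
E
```

```text
t 9.95 pos [0.6074 0.1875 0.3235] F [-0.2  0.3 -0.7] w 0.0854 q [ 0.12  0.38  1.2  -0.    1.56  0.2 ]
 turn deg [ 0.37 -0.05  0.  ]  shift(before turn) mm [-414.1 -111.6  122.5]  shift(after turn) mm [-414.  -110.8  123.5]
[ 0.53871398 -0.24347963  0.2       ] [ 0.54961506 -0.26567151  0.1       ]
[ 0.5836 -0.1198  0.    ]
[ 0.5879 -0.065   0.    ]
```

Call:
move_arm(increments=[[-37.6, -10.1, 0, 0.37, 0, 0, 0.1], [-37.6, -10.1, 0, 0, 0, 0, 0.1], [-37.6, -10.1, 0, 0, 0, 0, 0.1], [-37.6, -10.1, 0, 0, 0, 0, 0.1], [-37.6, -10.1, 0, 0, 0, 0, 0.1], [-37.6, -10.1, 0, 0, 0, 0, 0.1], [-37.6, -10.1, 0, 0, 0, 0, 0.1], [-37.6, -10.1, 0, 0, 0, 0, 0.1], [-37.6, -10.1, 0, 0, 0, 0, 0.1], [-37.6, -10.1, 0, 0, 0, 0, 0.1], [-37.6, -10.1, 0, 0, 0, 0, 0.1], [0, 0, 0, 0, 0, 0, 0.1]])

```text
clock: 10.95
position: [0.4605, -0.222, 0.3191]
tcp_rot: [-2.309, -2.121, 0.013]
force: [-0.3, -0.1, 0.7]
grip_width: 0.0768
```

```bash
python3 - <<'E'
from h import *
R=down_near(-.0785)
rel([.4645,-.2165,.12],R)
E
python3 snap.py 5 top,scene
```

```text
t 10.95 pos [ 0.4605 -0.222   0.3191] F [-0.3 -0.1  0.7] w 0.0768 q [-0.66  0.16  1.5  -0.01  1.49 -0.58]
 turn deg [-0.56  0.12 -0.36]  shift(before turn) mm [  6.2   5.4 199.1]  shift(after turn) mm [  5.8   3.5 199.1]
```

View pics/s_scene_5.png

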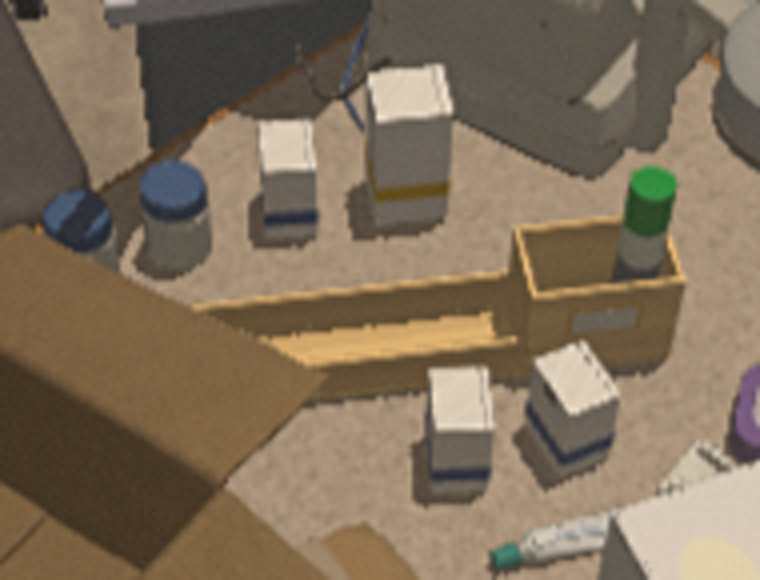

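Call:
move_arm(increments=[[2, 1.5, 35, 0, 0, 0, 0.1], [2, 1.5, 35, 0, 0, 0, 0.1], [2, 1.5, 35, 0, 0, 0, 0.1], [0, 0, 35, 0, 0, 0, 0.1], [0, 0, 35, 0, 0, 0, 0.1], [0, 0, 20, 0, 0, 0, 0.1], [0, 0, 0, 0, 0, 0, 0.1], [0, 0, 0, 0, 0, 0, 0.1]])

```text
clock: 11.72
position: [0.4667, -0.2086, 0.1248]
tcp_rot: [-2.299, -2.129, 0.008]
force: [-0.7, -0.5, 0.0]
grip_width: 0.0768
```

```bash
python3 - <<'E'
from h import *
R=down_near(-.0785)
rel([.4645,-.2165,.064],R)
E
python3 snap.py 6 top,scene
```

```text
t 11.72 pos [ 0.4667 -0.2086  0.1248] F [-0.7 -0.5  0. ] w 0.0768 q [-0.64  0.32  1.79 -0.    1.04 -0.56]
 turn deg [-0.52 -0.11  0.1 ]  shift(before turn) mm [-8.2 -1.1 60.8]  shift(after turn) mm [-8.1 -1.6 60.8]
```

View pics/s_top_6.png

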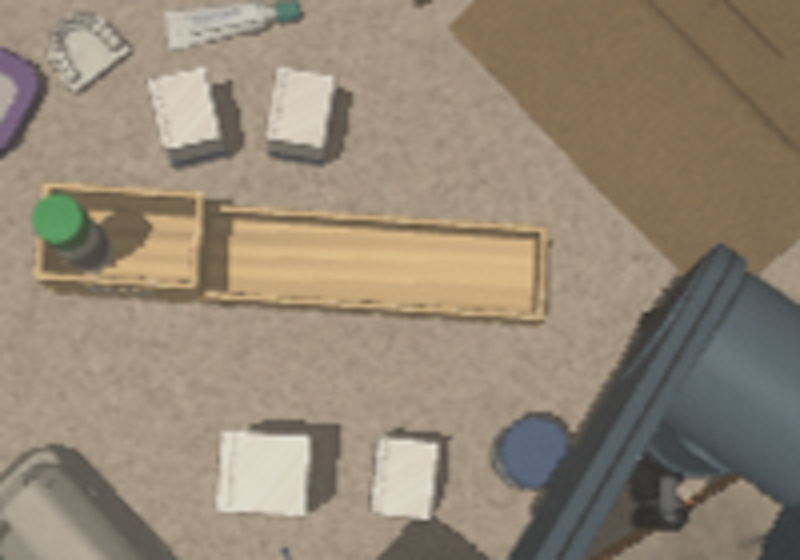

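```bash
python3 - <<'E'
import cv2
im=cv2.imread("pics/raw_scene.png"); cv2.imwrite("pics/sc6.png",cv2.resize(im[0:260,60:360],None,fx=2.3,fy=2.3,interpolation=cv2.INTER_CUBIC))
E
```

```text
(no output)
```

View pics/sc6.png

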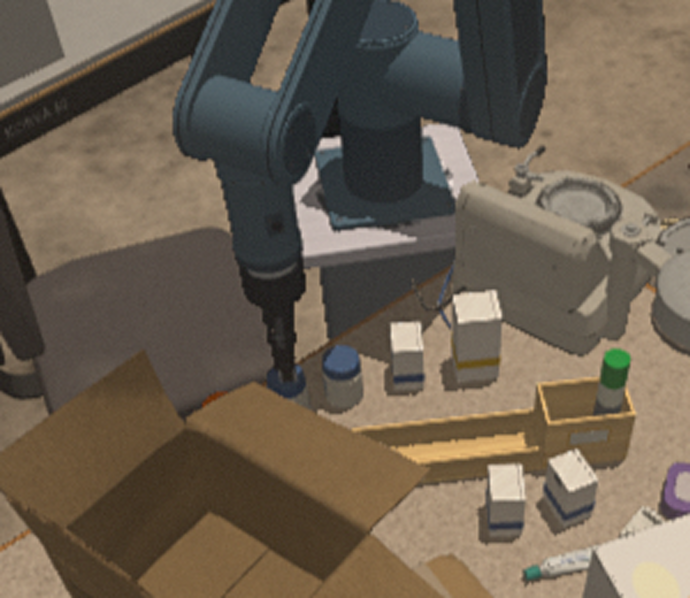

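Call:
move_arm(increments=[[-4, -0.6, 10, -0.5, 0, 0, 0.1], [-4.2, -0.6, 15, 0, 0, 0, 0.1], [0, 0, 18, 0, 0, 0, 0.1], [0, 0, 10, 0, 0, 0, 0.1], [0, 0, 7, 0, 0, 0, 0.1], [0, 0, 0, 0, 0, 0, 0.1], [0, 0, 0, 0, 0, 0, 0.1]])

```text
clock: 12.4
position: [0.4658, -0.2188, 0.0665]
tcp_rot: [2.304, 2.131, 0.003]
force: [-0.1, 0.3, 0.7]
grip_width: 0.0768
```

Call:
move_arm(increments=[[0, 0, 0, 0, 0, 0, 1], [0, 0, 0, 0, 0, 0, 1], [0, 0, 0, 0, 0, 0, 1], [0, 0, 0, 0, 0, 0, 1], [0, 0, 0, 0, 0, 0, 1], [0, 0, 0, 0, 0, 0, 1]], squeeze=35)

```text
clock: 12.9
position: [0.4658, -0.2192, 0.067]
tcp_rot: [2.304, 2.13, 0.003]
force: [-1.6, -0.6, 5.9]
grip_width: 0.0503
```

Call:
move_arm(increments=[[0, 0, -5, 0, 0, 0, 1], [0, 0, -15, 0, 0, 0, 1], [0, 0, -25, 0, 0, 0, 1], [0, 0, -25, 0, 0, 0, 1], [0, 0, -25, 0, 0, 0, 1], [0, 0, -15, 0, 0, 0, 1], [0, 0, 0, 0, 0, 0, 1], [0, 0, 0, 0, 0, 0, 1]])

```text
clock: 13.57
position: [0.4654, -0.2188, 0.1766]
tcp_rot: [2.304, 2.13, 0.003]
force: [-0.4, 0.6, -1.5]
grip_width: 0.0502
```

```bash
cat > go.py <<'E'
from h import *
import sys
a=[float(v) for v in sys.argv[1:5]]
R=down_near(a[3]); rel(a[:3],R)
E
cat > goc.py <<'E'
from h import *
import sys
a=[float(v)/1e3 for v in sys.argv[1:4]]
rel(cad(a),down_near(-.0785)); print("caddy",(cinv(r.get_state()["position"])*1e3).round(1))
E
python3 goc.py 0 -149.5 178; python3 snap.py 7 top
```

```text
t 13.57 pos [ 0.4654 -0.2188  0.1766] F [-0.4  0.6 -1.5] w 0.0502 q [-0.66  0.26  1.73  0.    1.14 -0.58]
 turn deg [0.26 0.09 0.  ]  shift(before turn) mm [107.9 110.1  -1.1]  shift(after turn) mm [107.9 110.1  -1.4]
caddy [-110.1 -257.4  176.6]
```

View pics/s_top_7.png

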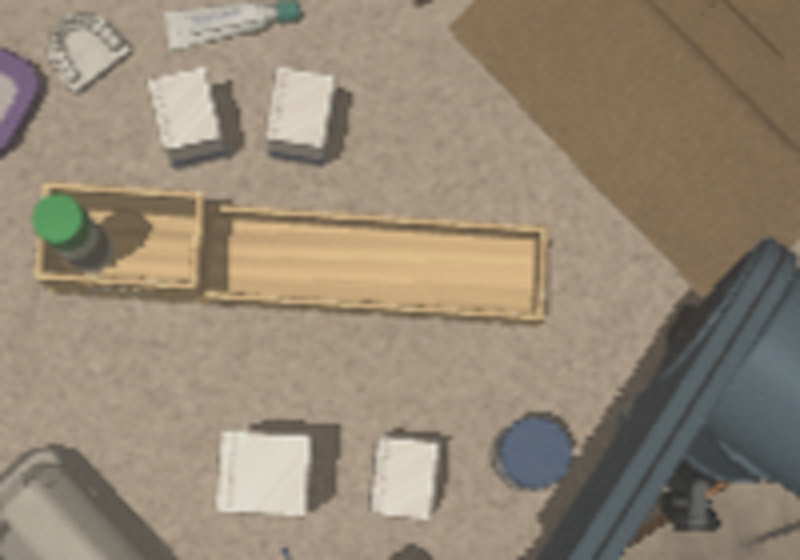

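Call:
move_arm(increments=[[35, 5, 0, 0.2, 0, 0, 1], [35, 25, 0, 0, 0, 0, 1], [30, 30, 0, 0, 0, 0, 1], [8, 30, 0, 0, 0, 0, 1], [0, 20, 0, 0, 0, 0, 1], [0, 0, 0, 0, 0, 0, 1], [0, 0, 0, 0, 0, 0, 1], [0, 0, 0, 0, 0, 0, 1]])

```text
clock: 14.28
position: [0.5802, -0.1208, 0.1738]
tcp_rot: [-2.304, -2.13, 0.005]
force: [-0.3, 0.7, -1.4]
grip_width: 0.0498
```

```bash
python3 goc.py 0 -149.5 72; python3 snap.py 8 top,scene
```

```text
t 14.28 pos [ 0.5802 -0.1208  0.1738] F [-0.3  0.7 -1.4] w 0.0498 q [-0.39  0.4   1.54 -0.    1.21 -0.31]
 turn deg [-0.28 -0.04 -0.  ]  shift(before turn) mm [  1.1   3.8 101.7]  shift(after turn) mm [  1.2   3.3 101.8]
caddy [  -3.3 -150.7  173.8]
```

View pics/s_top_8.png

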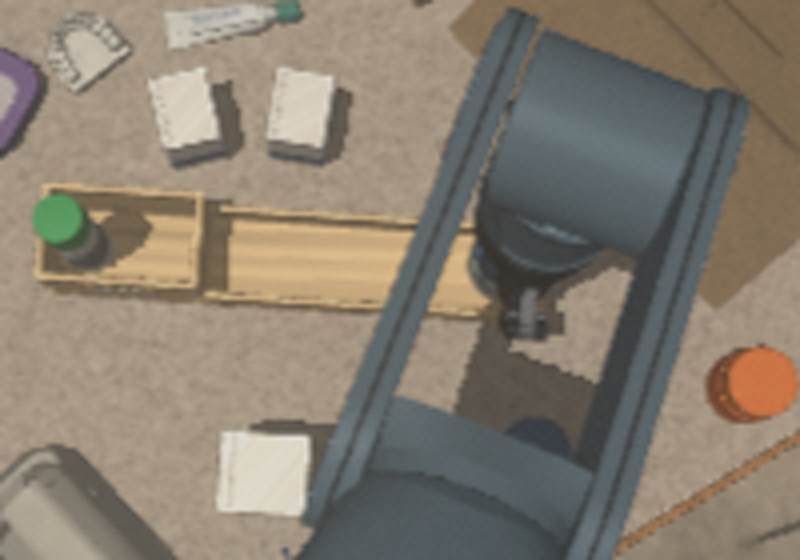

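View pics/s_scene_8.png

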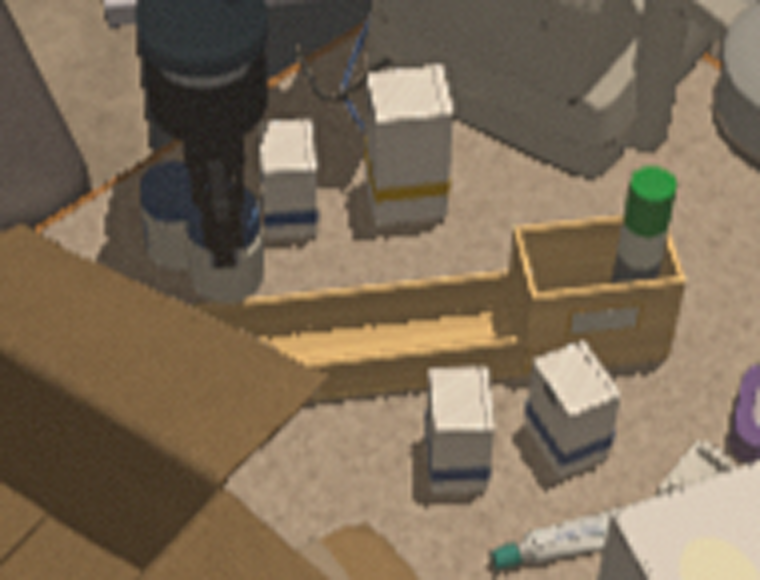

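```bash
python3 - <<'E'
from ov import *
s=r.get_state()["position"]; im=crop(cv2.imread("pics/raw_scene.png"),(190,140),12,60,50); o=np.array((190,140))
b=s[2]-.067
draw_circ(im,"scene",s[0],s[1],.053,b,o,12); draw_circ(im,"scene",s[0],s[1],.053,b+.056,o,12);draw_circ(im,"scene",s[0],s[1],.051,b+.076,o,12)
cv2.imwrite("pics/j8.png",im)
E
```

```text
(no output)
```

View pics/j8.png

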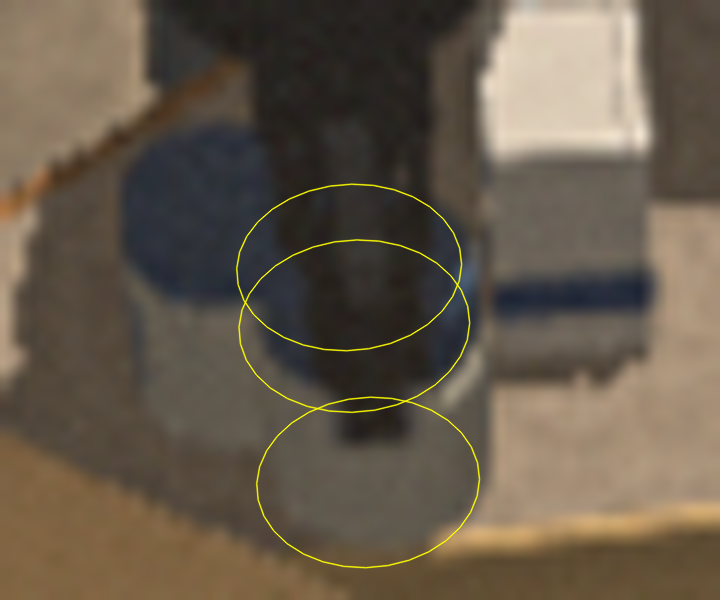

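Call:
move_arm(increments=[[-0.5, 3.4, 20, 0, 0, 0, 1], [0, 0, 25, 0, 0, 0, 1], [0, 0, 10, 0, 0, 0, 1], [0, 0, 0, 0, 0, 0, 1], [0, 0, 0, 0, 0, 0, 1]])

```text
clock: 14.8
position: [0.5843, -0.122, 0.1205]
tcp_rot: [-2.306, -2.131, 0.002]
force: [0.3, 0.3, -1.0]
grip_width: 0.0501
```

```bash
python3 goc.py 0 -151 72
```

```text
t 14.8 pos [ 0.5843 -0.122   0.1205] F [ 0.3  0.3 -1. ] w 0.0501 q [-0.39  0.46  1.59 -0.    1.1  -0.31]
 turn deg [-0.13 -0.   -0.04]  shift(before turn) mm [ 0.6 -0.7 48.5]  shift(after turn) mm [ 0.6 -0.9 48.5]
caddy [   0.9 -151.6  120.5]
```

Call:
move_arm(increments=[[0, -0.9, 5, 0, 0, 0, 1], [0, 0, 5, 0, 0, 0, 1], [0, 0, 3, 0, 0, 0, 1], [0, 0, 3, 0, 0, 0, 1], [0, 0, 0, 0, 0, 0, 1]])

```text
clock: 15.22
position: [0.5839, -0.1217, 0.1042]
tcp_rot: [-2.306, -2.132, 0.002]
force: [-0.2, 0.4, -1.4]
grip_width: 0.0502
```

Call:
move_arm(increments=[[0, 0, 8, 0, 0, 0, 1], [0, 0, 8, 0, 0, 0, 1], [0, 0, 8, 0, 0, 0, 1], [0, 0, 4, 0, 0, 0, 1], [0, 0, 0, 0, 0, 0, 1]])

```text
clock: 15.63
position: [0.5831, -0.1214, 0.0749]
tcp_rot: [-2.305, -2.13, 0.003]
force: [-0.2, 0.1, -0.7]
grip_width: 0.0498
```

Call:
move_arm(increments=[[0, 0, 2, 0, 0, 0, 1], [0, 0, 1, 0, 0, 0, 1], [0, 0, 0, 0, 0, 0, 1]])

```text
clock: 15.88
position: [0.5842, -0.1219, 0.0737]
tcp_rot: [-2.307, -2.132, 0.001]
force: [0.4, 1.2, -1.9]
grip_width: 0.0505
```

Call:
move_arm(increments=[[0, 0, 1, 0, 0, 0, 1], [0, 0, 0, 0, 0, 0, 1]])

```text
clock: 16.05
position: [0.5842, -0.1219, 0.0729]
tcp_rot: [2.307, 2.132, -0.001]
force: [0.2, 0.9, -0.3]
grip_width: 0.05
```

Call:
move_arm(increments=[[0, 0, 1, 0, 0, 0, 1], [0, 0, 0, 0, 0, 0, 1]])

```text
clock: 16.22
position: [0.5843, -0.122, 0.0721]
tcp_rot: [2.307, 2.132, -0.001]
force: [-1.0, 0.5, 2.2]
grip_width: 0.0498
```

Call:
move_arm(increments=[[-1, 0, 0, 0, 0, 0, 1], [0, 0, 0, 0, 0, 0, 1]])

```text
clock: 16.38
position: [0.5843, -0.1228, 0.0721]
tcp_rot: [2.307, 2.132, -0.0]
force: [-0.9, 0.8, 3.4]
grip_width: 0.05
```

Call:
move_arm(increments=[[-1, 0, -0.5, 0, 0, 0, 1], [0, 0, 0, 0, 0, 0, 1]])

```text
clock: 16.55
position: [0.584, -0.1241, 0.0722]
tcp_rot: [-2.307, -2.132, 0.002]
force: [-0.0, -0.8, 1.4]
grip_width: 0.05
```

Call:
move_arm(increments=[[-1, 0, 0, 0, 0, 0, 1], [0, 0, 0, 0, 0, 0, 1]])

```text
clock: 16.72
position: [0.5839, -0.1249, 0.0722]
tcp_rot: [-2.307, -2.132, 0.001]
force: [-0.4, 0.3, 1.1]
grip_width: 0.05
```

Call:
move_arm(increments=[[-1, 0, 0, 0, 0, 0, 1], [0, 0, 0, 0, 0, 0, 1]])

```text
clock: 16.88
position: [0.5838, -0.1259, 0.0722]
tcp_rot: [-2.307, -2.132, 0.001]
force: [-1.1, 0.8, 1.4]
grip_width: 0.0502
```

Call:
move_arm(increments=[[-1, 0, 0, 0, 0, 0, 1], [0, 0, 0, 0, 0, 0, 1]])

```text
clock: 17.05
position: [0.5838, -0.1264, 0.0722]
tcp_rot: [-2.307, -2.132, 0.0]
force: [1.3, 3.8, 2.3]
grip_width: 0.0502
```

Call:
move_arm(increments=[[-1, 0, 0, 0, 0, 0, 1], [0, 0, 0, 0, 0, 0, 1]])

```text
clock: 17.22
position: [0.5838, -0.1266, 0.0722]
tcp_rot: [-2.306, -2.131, -0.001]
force: [0.8, 6.8, 2.0]
grip_width: 0.05
```

```bash
python3 goc.py 0 -151 72
```

```text
t 17.22 pos [ 0.5838 -0.1266  0.0722] F [0.8 6.8 2. ] w 0.05 q [-0.4   0.51  1.63  0.    1.   -0.32]
 turn deg [-0.04 -0.09 -0.02]  shift(before turn) mm [ 5.2 -0.7  0.2]  shift(after turn) mm [ 5.2 -0.7  0.2]
caddy [   0.7 -156.2   72.2]
```

Call:
move_arm(increments=[[1.2, 0, 0, 0, 0, 0, 1], [0, 0, 0, 0, 0, 0, 0.1], [0, 0, 0, 0, 0, 0, 0.1], [0, 0, 0, 0, 0, 0, 0.1], [0, 0, 0, 0, 0, 0, 0.1], [0, 0, -10, 0, 0, 0, 0.1], [0, 0, -25, 0, 0, 0, 0.1], [0, 0, -35, 0, 0, 0, 0.1], [0, 0, -35, 0, 0, 0, 0.1], [0, 0, 0, 0, 0, 0, 0.1], [0, 0, 0, 0, 0, 0, 0.1]])

```text
clock: 18.13
position: [0.5855, -0.1274, 0.1808]
tcp_rot: [2.303, 2.128, 0.003]
force: [-1.0, 0.3, -1.0]
grip_width: 0.0768
```

```bash
python3 go.py .4505 -.1410 .14 -.0785
```

```text
t 18.13 pos [ 0.5855 -0.1274  0.1808] F [-1.   0.3 -1. ] w 0.0768 q [-0.4   0.4   1.52 -0.    1.22 -0.32]
 turn deg [ 0.32  0.16 -0.  ]  shift(before turn) mm [ -24.  -133.7   40.1]  shift(after turn) mm [ -24.1 -133.5   40.8]
```

Call:
move_arm(increments=[[-6, -33.5, 0, 0.3, 0, 0, 0.1], [-6, -33.5, 0, 0, 0, 0, 0.1], [-6, -33.5, 0, 0, 0, 0, 0.1], [-5, -33, 0, 0, 0, 0, 0.1], [0, 0, 0, 0, 0, 0, 0.1], [0, 0, 0, 0, 0, 0, 0.1], [0, 0, 0, 0, 0, 0, 0.1]])

```text
clock: 18.72
position: [0.4492, -0.1392, 0.1777]
tcp_rot: [-2.305, -2.129, 0.007]
force: [-0.6, -0.4, -0.3]
grip_width: 0.0767
```

```bash
python3 go.py .4505 -.1405 .064 -.0785; python3 snap.py 9 top,scene
```

```text
t 18.72 pos [ 0.4492 -0.1392  0.1777] F [-0.6 -0.4 -0.3] w 0.0767 q [-0.54  0.19  1.83 -0.    1.13 -0.46]
 turn deg [-0.33  0.02 -0.04]  shift(before turn) mm [ -1.1   2.  113.7]  shift(after turn) mm [ -1.1   1.4 113.7]
```

View pics/s_top_9.png

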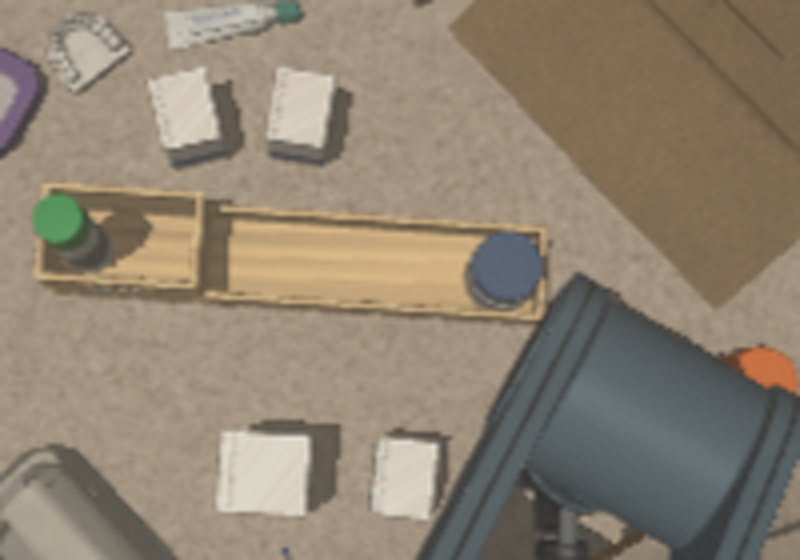

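View pics/s_scene_9.png

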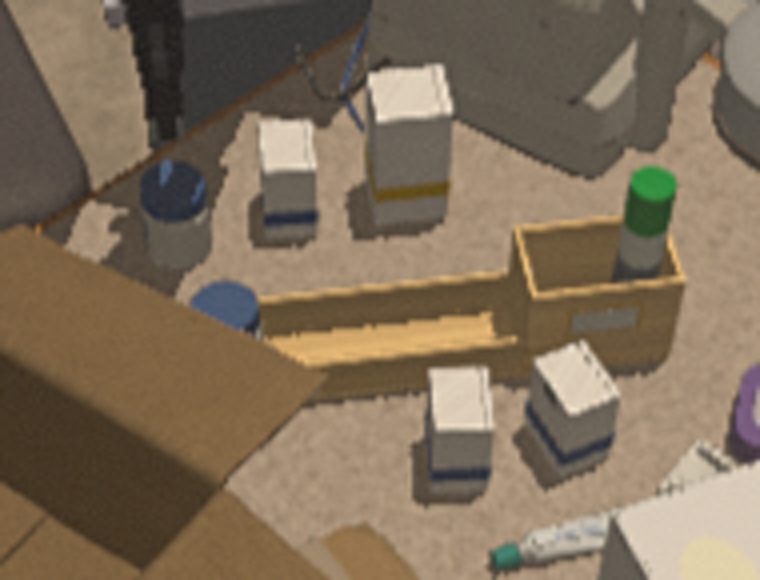

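Call:
move_arm(increments=[[-1.1, 1.5, 25, -0.3, 0, 0, 0.1], [0, 0, 25, 0, 0, 0, 0.1], [0, 0, 25, 0, 0, 0, 0.1], [0, 0, 20, 0, 0, 0, 0.1], [0, 0, 12, 0, 0, 0, 0.1], [0, 0, 5, 0, 0, 0, 0.1], [0, 0, 0, 0, 0, 0, 0.1], [0, 0, 0, 0, 0, 0, 0.1]])

```text
clock: 19.48
position: [0.4509, -0.1404, 0.0659]
tcp_rot: [-2.306, -2.133, 0.001]
force: [0.3, -0.2, -0.0]
grip_width: 0.0768
```

Call:
move_arm(increments=[[0, 0, 0, 0, 0, 0, 1], [0, 0, 0, 0, 0, 0, 1], [0, 0, 0, 0, 0, 0, 1], [0, 0, 0, 0, 0, 0, 1], [0, 0, 0, 0, 0, 0, 1], [0, 0, 0, 0, 0, 0, 1]])

```text
clock: 19.98
position: [0.4508, -0.1408, 0.0672]
tcp_rot: [2.305, 2.131, -0.001]
force: [-1.5, -0.3, 5.8]
grip_width: 0.0497
```

Call:
move_arm(increments=[[0, 0, -5, 0, 0, 0, 1], [0, 0, -15, 0, 0, 0, 1], [0, 0, -25, 0, 0, 0, 1], [0, 0, -25, 0, 0, 0, 1], [0, 0, -25, 0, 0, 0, 1], [0, 0, -15, 0, 0, 0, 1], [0, 0, 0, 0, 0, 0, 1], [0, 0, 0, 0, 0, 0, 1]])

```text
clock: 20.65
position: [0.4506, -0.1405, 0.1767]
tcp_rot: [2.305, 2.131, -0.0]
force: [0.5, -0.3, -1.0]
grip_width: 0.0497
```

```bash
python3 goc.py 0 -90 175
```

```text
t 20.65 pos [ 0.4506 -0.1405  0.1767] F [ 0.5 -0.3 -1. ] w 0.0497 q [-0.54  0.19  1.83 -0.    1.12 -0.46]
 turn deg [ 0.09  0.09 -0.  ]  shift(before turn) mm [ 90.5 131.    1.7]  shift(after turn) mm [ 90.5 131.    1.7]
caddy [-131.  -180.5  176.7]
```

Call:
move_arm(increments=[[22, 30, 0, 0, 0, 0, 1], [22, 30, 0, 0, 0, 0, 1], [22, 30, 0, 0, 0, 0, 1], [22, 30, 0, 0, 0, 0, 1], [2.5, 11, 0, 0, 0, 0, 1], [0, 0, 0, 0, 0, 0, 1], [0, 0, 0, 0, 0, 0, 1], [0, 0, 0, 0, 0, 0, 1]])

```text
clock: 21.32
position: [0.5863, -0.0603, 0.1741]
tcp_rot: [-2.305, -2.13, 0.005]
force: [-0.1, -0.9, -0.9]
grip_width: 0.0497
```

```bash
python3 goc.py 0 -90 120; python3 snap.py 10 top,scene
```

```text
t 21.32 pos [ 0.5863 -0.0603  0.1741] F [-0.1 -0.9 -0.9] w 0.0497 q [-0.29  0.39  1.55 -0.    1.21 -0.21]
 turn deg [-0.26  0.   -0.01]  shift(before turn) mm [-0.   2.2 54. ]  shift(after turn) mm [-0.1  2.  54.1]
caddy [ -2.  -89.9 174.1]
```

View pics/s_scene_10.png

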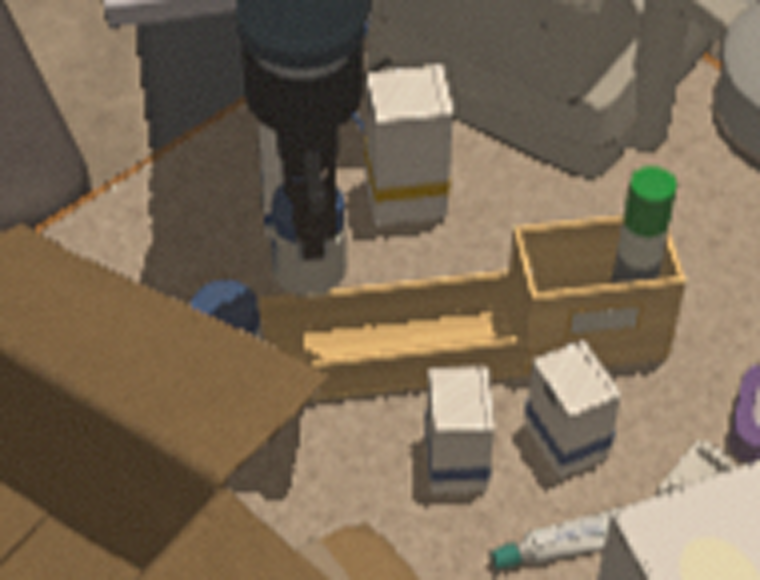

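Call:
move_arm(increments=[[0.5, 2, 20, -0.2, 0, 0, 1], [0, 0, 30, 0, 0, 0, 1], [0, 0, 10, 0, 0, 0, 1], [0, 0, 8, 0, 0, 0, 1], [0, 0, 0, 0, 0, 0, 1], [0, 0, 0, 0, 0, 0, 1]])

```text
clock: 21.92
position: [0.5901, -0.0604, 0.1082]
tcp_rot: [2.306, 2.13, 0.003]
force: [-0.6, -0.7, -1.6]
grip_width: 0.0495
```

```bash
python3 goc.py 0 -89 73
```

```text
t 21.92 pos [ 0.5901 -0.0604  0.1082] F [-0.6 -0.7 -1.6] w 0.0495 q [-0.29  0.46  1.61  0.    1.06 -0.21]
 turn deg [ 0.17  0.03 -0.03]  shift(before turn) mm [ 0.7 -2.  35.2]  shift(after turn) mm [ 0.7 -1.9 35.2]
caddy [  1.9 -89.7 108.2]
```

Call:
move_arm(increments=[[0.7, -1.6, 2, 0, 0, 0, 1], [0, 0, 6, 0, 0, 0, 1], [0, 0, 6, 0, 0, 0, 1], [0, 0, 6, 0, 0, 0, 1], [0, 0, 6, 0, 0, 0, 1], [0, 0, 4, 0, 0, 0, 1], [0, 0, 2, 0, 0, 0, 1], [0, 0, 0, 0, 0, 0, 1], [0, 0, 0, 0, 0, 0, 1]])

```text
clock: 22.67
position: [0.5886, -0.0592, 0.0755]
tcp_rot: [2.305, 2.131, 0.002]
force: [0.1, -0.7, -0.5]
grip_width: 0.0498
```

Call:
move_arm(increments=[[0, 0, 2, 0, 0, 0, 1], [0, 0, 0, 0, 0, 0, 1]])

```text
clock: 22.83
position: [0.5887, -0.0592, 0.0736]
tcp_rot: [2.305, 2.131, 0.002]
force: [0.3, 0.2, -2.1]
grip_width: 0.0497
```

Call:
move_arm(increments=[[0, 0, 1, 0, 0, 0, 1], [0, 0, 0, 0, 0, 0, 1]])

```text
clock: 23.0
position: [0.5886, -0.0592, 0.0727]
tcp_rot: [2.305, 2.131, 0.002]
force: [-0.4, -0.2, -1.7]
grip_width: 0.0494
```

Now slide towards the first jar until they touch.

Call:
move_arm(increments=[[-1, 0, 0.5, 0, 0, 0, 1], [-1, 0, 0, 0, 0, 0, 1], [0, 0, 0, 0, 0, 0, 1]])

```text
clock: 23.25
position: [0.5886, -0.0614, 0.0723]
tcp_rot: [2.305, 2.131, 0.003]
force: [0.2, -1.3, -0.8]
grip_width: 0.0498
```

Call:
move_arm(increments=[[-1, 0, 0, 0, 0, 0, 1], [-1, 0, 0, 0, 0, 0, 1], [0, 0, 0, 0, 0, 0, 1]])

```text
clock: 23.5
position: [0.5884, -0.0634, 0.0724]
tcp_rot: [2.305, 2.131, 0.003]
force: [0.2, -0.0, 1.1]
grip_width: 0.0499
```

Call:
move_arm(increments=[[-1, 0, 0, 0, 0, 0, 1], [0, 0, 0, 0, 0, 0, 1]])

```text
clock: 23.67
position: [0.5884, -0.0644, 0.0723]
tcp_rot: [2.305, 2.131, 0.003]
force: [-0.7, 0.8, 1.2]
grip_width: 0.0499
```

Call:
move_arm(increments=[[-1, 0, 0, 0, 0, 0, 1], [0, 0, 0, 0, 0, 0, 1]])

```text
clock: 23.83
position: [0.5883, -0.0653, 0.0724]
tcp_rot: [2.305, 2.131, 0.003]
force: [-0.1, 1.1, 1.9]
grip_width: 0.0498
```

Call:
move_arm(increments=[[-1, 0, 0, 0, 0, 0, 1], [0, 0, 0, 0, 0, 0, 1]])

```text
clock: 24.0
position: [0.5882, -0.0663, 0.0724]
tcp_rot: [2.305, 2.131, 0.003]
force: [-0.8, 1.6, 3.0]
grip_width: 0.0495
```

Call:
move_arm(increments=[[-1, 0, 0, 0, 0, 0, 1], [0, 0, 0, 0, 0, 0, 1]])

```text
clock: 24.17
position: [0.5881, -0.0673, 0.0723]
tcp_rot: [2.305, 2.131, 0.003]
force: [-0.5, 1.2, 3.2]
grip_width: 0.0496
```

Call:
move_arm(increments=[[-1, 0, 0, 0, 0, 0, 1], [0, 0, 0, 0, 0, 0, 1]])

```text
clock: 24.33
position: [0.5881, -0.0683, 0.0724]
tcp_rot: [2.305, 2.131, 0.003]
force: [-0.1, 1.4, 4.6]
grip_width: 0.0494
```

Call:
move_arm(increments=[[-1, 0, -0.5, 0, 0, 0, 1], [0, 0, 0, 0, 0, 0, 1]])

```text
clock: 24.5
position: [0.5876, -0.0695, 0.0724]
tcp_rot: [2.305, 2.131, 0.001]
force: [-0.4, 1.1, 0.4]
grip_width: 0.0497
```

Call:
move_arm(increments=[[-1, 0, 0, 0, 0, 0, 1], [0, 0, 0, 0, 0, 0, 1]])

```text
clock: 24.67
position: [0.5875, -0.0704, 0.0724]
tcp_rot: [2.306, 2.131, 0.002]
force: [0.2, 0.5, 0.1]
grip_width: 0.0497
```

```bash
python3 goc.py 0 -98 72; python3 snap.py 11 top,scene
```

```text
t 24.67 pos [ 0.5875 -0.0704  0.0724] F [0.2 0.5 0.1] w 0.0497 q [-0.31  0.5   1.65 -0.    0.98 -0.23]
 turn deg [ 0.12  0.03 -0.01]  shift(before turn) mm [ 1.9 -0.1  0.4]  shift(after turn) mm [ 1.9 -0.1  0.4]
caddy [  0.1 -99.9  72.4]
```

View pics/s_scene_11.png

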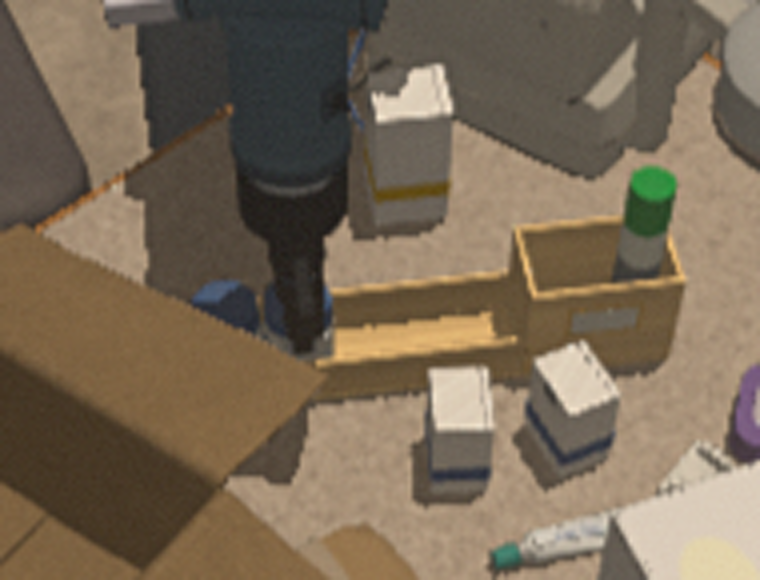

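Call:
move_arm(increments=[[-1, 0, 0, 0, 0, 0, 1], [-1, 0, 0, 0, 0, 0, 1], [0, 0, 0, 0, 0, 0, 1]])

```text
clock: 25.02
position: [0.5874, -0.072, 0.0725]
tcp_rot: [2.306, 2.131, 0.002]
force: [-0.1, 2.2, -0.1]
grip_width: 0.0497
```

Call:
move_arm(increments=[[-1, 0, 0, 0, 0, 0, 1], [0, 0, 0, 0, 0, 0, 1]])

```text
clock: 25.18
position: [0.5874, -0.0723, 0.0725]
tcp_rot: [2.307, 2.132, 0.004]
force: [0.6, 5.3, -0.0]
grip_width: 0.05
```

Call:
move_arm(increments=[[-1, 0, 0, 0, 0, 0, 1], [0, 0, 0, 0, 0, 0, 1]])

```text
clock: 25.35
position: [0.5874, -0.0724, 0.0726]
tcp_rot: [2.307, 2.132, 0.005]
force: [1.5, 7.9, 0.8]
grip_width: 0.0498
```

Call:
move_arm(increments=[[1.8, 0, 0, 0, 0, 0, 1], [0, 0, 0, 0, 0, 0, 0.1], [0, 0, 0, 0, 0, 0, 0.1], [0, 0, 0, 0, 0, 0, 0.1], [0, 0, 0, 0, 0, 0, 0.1], [0, 0, -10, 0, 0, 0, 0.1], [0, 0, -25, 0, 0, 0, 0.1], [0, 0, -35, 0, 0, 0, 0.1], [0, 0, -35, 0, 0, 0, 0.1], [0, 0, 0, 0, 0, 0, 0.1], [0, 0, 0, 0, 0, 0, 0.1], [0, 0, 0, 0, 0, 0, 0.1]])

```text
clock: 26.35
position: [0.5871, -0.0724, 0.1781]
tcp_rot: [2.305, 2.131, 0.003]
force: [0.2, 0.6, 0.5]
grip_width: 0.077
```

```bash
python3 go.py .435 -.0455 .18 -.05
```

```text
t 26.35 pos [ 0.5871 -0.0724  0.1781] F [0.2 0.6 0.5] w 0.077 q [-0.31  0.39  1.54  0.    1.21 -0.23]
 turn deg [ 0.18  0.04 -1.64]  shift(before turn) mm [  14.8 -153.7   -2.4]  shift(after turn) mm [  19.2 -153.2   -1.9]
```

Call:
move_arm(increments=[[4, -35, 0, 0, 0, -0.8, 0.1], [4, -35, 0, 0, 0, -0.8, 0.1], [4, -35, 0, 0, 0, 0, 0.1], [4, -35, 0, 0, 0, 0, 0.1], [2, -13.5, 0, 0, 0, 0, 0.1], [0, 0, 0, 0, 0, 0, 0.1], [0, 0, 0, 0, 0, 0, 0.1], [0, 0, 0, 0, 0, 0, 0.1]])

```text
clock: 27.02
position: [0.436, -0.0454, 0.177]
tcp_rot: [2.275, 2.162, 0.003]
force: [-0.6, -0.4, -0.1]
grip_width: 0.0769
```

```bash
python3 go.py .435 -.0455 .058 -.05; python3 snap.py 12 top,scene
```

```text
t 27.02 pos [ 0.436  -0.0454  0.177 ] F [-0.6 -0.4 -0.1] w 0.0769 q [-0.36  0.13  1.9   0.    1.11 -0.31]
 turn deg [ 0.17  0.03 -0.05]  shift(before turn) mm [-1.00e-01 -1.30e+00  1.19e+02]  shift(after turn) mm [-1.00e-01 -1.00e+00  1.19e+02]
```

View pics/s_top_12.png

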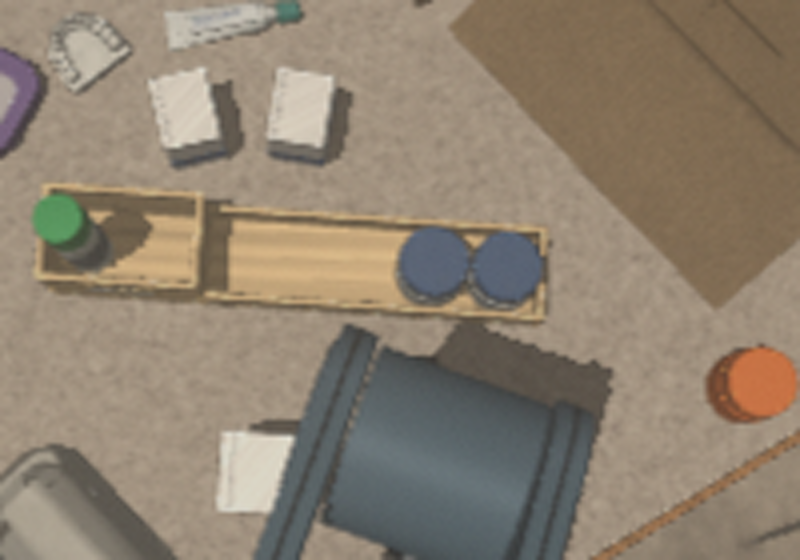

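View pics/s_scene_12.png

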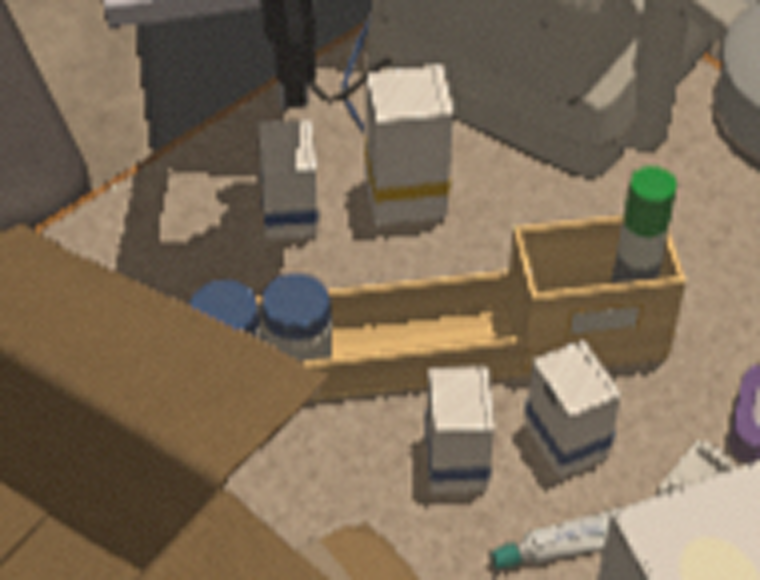

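Call:
move_arm(increments=[[0, -1, 25, 0, 0, 0, 0.1], [0, 0, 25, 0, 0, 0, 0.1], [0, 0, 25, 0, 0, 0, 0.1], [0, 0, 25, 0, 0, 0, 0.1], [0, 0, 15, 0, 0, 0, 0.1], [0, 0, 5, 0, 0, 0, 0.1], [0, 0, 0, 0, 0, 0, 0.1], [0, 0, 0, 0, 0, 0, 0.1]])

```text
clock: 27.78
position: [0.4352, -0.0454, 0.0574]
tcp_rot: [2.275, 2.163, 0.002]
force: [0.8, -0.6, -0.2]
grip_width: 0.0768
```

Call:
move_arm(increments=[[0, 0, 0, 0, 0, 0, 1], [0, 0, 0, 0, 0, 0, 1], [0, 0, 0, 0, 0, 0, 1], [0, 0, 0, 0, 0, 0, 1], [0, 0, 0, 0, 0, 0, 1], [0, 0, 0, 0, 0, 0, 1]])

```text
clock: 28.28
position: [0.4354, -0.0455, 0.0585]
tcp_rot: [2.273, 2.161, 0.004]
force: [-0.4, 0.8, 6.5]
grip_width: 0.0544
```

```bash
python3 - <<'E'
from h import *
for u in((436,262),(506,268)):
    print((cinv(atz("top",(165+(u[0]-1.5)/4,130+(u[1]-1.5)/4),.081))*1e3).round(1))
E
```

```text
[  -1.9 -100.5   81. ]
[  -2.9 -150.7   81. ]
```

Call:
move_arm(increments=[[0, 0, -5, 0, 0, 0, 1], [0, 0, -15, 0, 0, 0, 1], [0, 0, -25, 0, 0, 0, 1], [0, 0, -25, 0, 0, 0, 1], [0, 0, -25, 0, 0, 0, 1], [0, 0, -15, 0, 0, 0, 1], [0, 0, 0, 0, 0, 0, 1], [0, 0, 0, 0, 0, 0, 1]])

```text
clock: 28.95
position: [0.4345, -0.0452, 0.168]
tcp_rot: [2.274, 2.161, 0.004]
force: [0.8, 0.2, -1.9]
grip_width: 0.0543
```

```bash
python3 goc.py 0 -45 168
```

```text
t 28.95 pos [ 0.4345 -0.0452  0.168 ] F [ 0.8  0.2 -1.9] w 0.0543 q [-0.36  0.13  1.92  0.    1.08 -0.31]
 turn deg [0.29 0.07 1.6 ]  shift(before turn) mm [ 37.4 155.5   0.8]  shift(after turn) mm [ 41.7 154.4   0. ]
caddy [-154.4  -86.7  168. ]
```

Call:
move_arm(increments=[[8, 35, 0, 0.2, 0, 0.8, 1], [8, 35, 0, 0, 0, 0.8, 1], [8, 35, 0, 0, 0, 0, 1], [8, 35, 0, 0, 0, 0, 1], [8, 14.5, 0, 0, 0, 0, 1], [0, 0, 0, 0, 0, 0, 1], [0, 0, 0, 0, 0, 0, 1], [0, 0, 0, 0, 0, 0, 1]])

```text
clock: 29.62
position: [0.5894, -0.0156, 0.1654]
tcp_rot: [-2.304, -2.13, 0.005]
force: [0.7, -0.1, -1.5]
grip_width: 0.0545
```

```bash
python3 goc.py 0 -45 105; python3 snap.py 13 scene
```

```text
t 29.62 pos [ 0.5894 -0.0156  0.1654] F [ 0.7 -0.1 -1.5] w 0.0545 q [-0.22  0.4   1.56 -0.    1.19 -0.14]
 turn deg [-0.28  0.01  0.01]  shift(before turn) mm [ 0.2  2.7 60.4]  shift(after turn) mm [ 0.2  2.4 60.4]
caddy [ -2.4 -45.2 165.4]
```

View pics/s_scene_13.png

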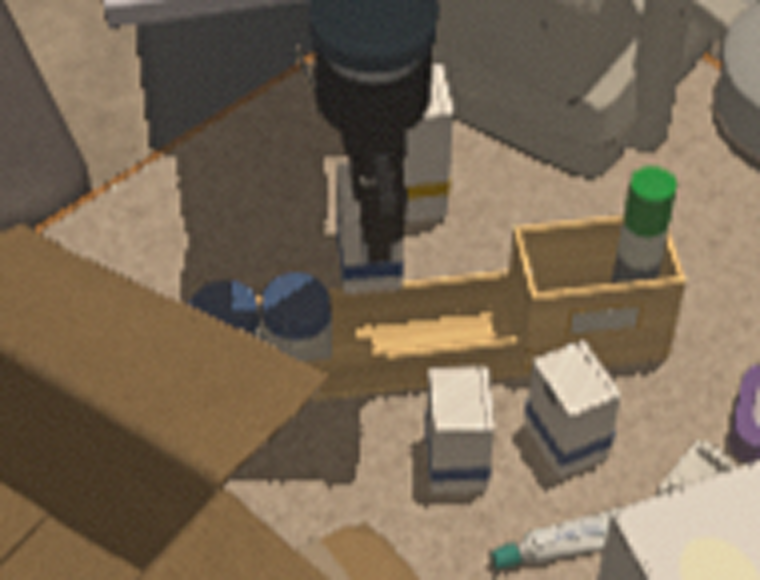

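Call:
move_arm(increments=[[0.5, 1, 20, -0.2, 0, 0, 1], [0, 0.5, 25, 0, 0, 0, 1], [0, 0, 7, 0, 0, 0, 1], [0, 0, 0, 0, 0, 0, 1], [0, 0, 0, 0, 0, 0, 1], [0, 0, 0, 0, 0, 0, 1]])

```text
clock: 30.17
position: [0.5932, -0.0158, 0.1166]
tcp_rot: [2.304, 2.13, 0.004]
force: [-0.2, 1.1, -0.5]
grip_width: 0.0544
```

```bash
python3 goc.py 1 -45 64; python3 snap.py 14 scene,top
```

```text
t 30.17 pos [ 0.5932 -0.0158  0.1166] F [-0.2  1.1 -0.5] w 0.0544 q [-0.21  0.45  1.61 -0.    1.08 -0.14]
 turn deg [ 0.26  0.05 -0.02]  shift(before turn) mm [ 0.1 -0.7 52.6]  shift(after turn) mm [ 0.  -0.5 52.6]
caddy [  1.5 -45.  116.6]
```

View pics/s_scene_14.png

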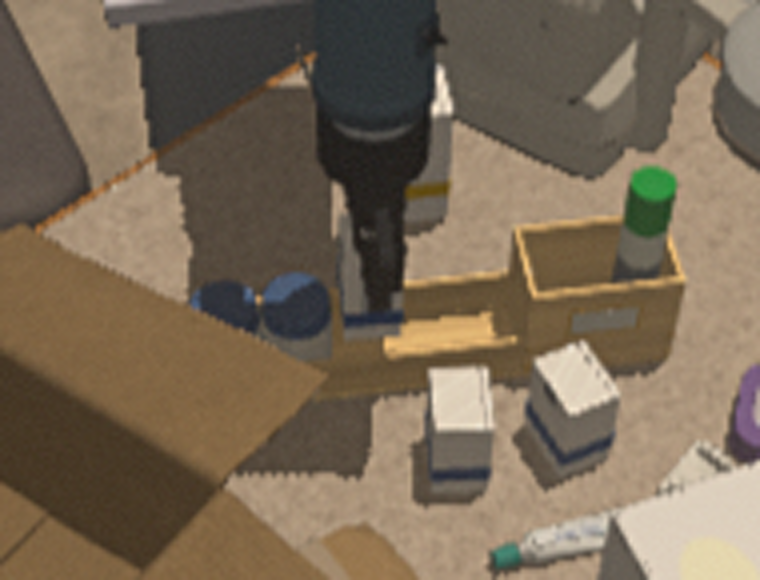

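Call:
move_arm(increments=[[1.5, -0.5, 5, 0.1, 0, 0, 1], [0, 0, 5, 0, 0, 0, 1], [0, 0, 4, 0, 0, 0, 1], [0, 0, 3, 0, 0, 0, 1], [0, 0, 0, 0, 0, 0, 1], [0, 0, 0, 0, 0, 0, 1]])

```text
clock: 30.77
position: [0.5921, -0.0139, 0.0978]
tcp_rot: [2.307, 2.132, -0.0]
force: [0.5, 0.9, -0.9]
grip_width: 0.054
```

Call:
move_arm(increments=[[0, 0, 4, 0, 0, 0, 1], [0, 0, 4, 0, 0, 0, 1], [0, 0, 0, 0, 0, 0, 1], [0, 0, 0, 0, 0, 0, 1]])

```text
clock: 31.1
position: [0.5921, -0.0139, 0.0898]
tcp_rot: [2.307, 2.132, -0.0]
force: [-0.7, -0.5, -0.8]
grip_width: 0.0543
```

```bash
python3 goc.py 1 -45 64
```

```text
t 31.1 pos [ 0.5921 -0.0139  0.0898] F [-0.7 -0.5 -0.8] w 0.0543 q [-0.21  0.48  1.63 -0.    1.02 -0.13]
 turn deg [ 0.01  0.02 -0.01]  shift(before turn) mm [-1.8  0.8 25.8]  shift(after turn) mm [-1.8  0.8 25.8]
caddy [  0.2 -43.2  89.8]
```

Call:
move_arm(increments=[[0, 0, 6, 0, 0, 0, 1], [0, 0, 6, 0, 0, 0, 1], [0, 0, 5, 0, 0, 0, 1], [0, 0, 4, 0, 0, 0, 1], [0, 0, 2, 0, 0, 0, 1], [0, 0, 1, 0, 0, 0, 1], [0, 0, 0, 0, 0, 0, 1], [0, 0, 0, 0, 0, 0, 1]])

```text
clock: 31.77
position: [0.5925, -0.014, 0.0663]
tcp_rot: [2.306, 2.132, 0.001]
force: [-0.8, -0.2, -0.8]
grip_width: 0.0544
```

Call:
move_arm(increments=[[0, 0, 1, 0, 0, 0, 1], [0, 0, 0, 0, 0, 0, 1]])

```text
clock: 31.93
position: [0.5925, -0.014, 0.0654]
tcp_rot: [2.306, 2.132, 0.001]
force: [-0.2, -0.3, -0.9]
grip_width: 0.0543
```

Call:
move_arm(increments=[[0, 0, 1, 0, 0, 0, 1], [0, 0, 0, 0, 0, 0, 1]])

```text
clock: 32.1
position: [0.5924, -0.014, 0.0642]
tcp_rot: [2.306, 2.132, 0.0]
force: [-0.1, -0.7, -1.9]
grip_width: 0.054
```

Now down the last bit, then slide towards the jars.

Call:
move_arm(increments=[[0, 0, 1, 0, 0, 0, 1], [0, 0, 0, 0, 0, 0, 1]])

```text
clock: 32.27
position: [0.5925, -0.014, 0.0636]
tcp_rot: [2.306, 2.132, 0.001]
force: [-0.8, 1.1, 2.4]
grip_width: 0.0542
```

Call:
move_arm(increments=[[-1, 0, 0.5, 0, 0, 0, 1], [-1, 0, 0, 0, 0, 0, 1], [0, 0, 0, 0, 0, 0, 1]])

```text
clock: 32.52
position: [0.5927, -0.0155, 0.0636]
tcp_rot: [2.306, 2.131, 0.003]
force: [-0.7, 2.2, 5.4]
grip_width: 0.0547
```

Call:
move_arm(increments=[[-1, 0, 0, 0, 0, 0, 1], [0, 0, 0, 0, 0, 0, 1]])

```text
clock: 32.68
position: [0.5928, -0.0166, 0.0636]
tcp_rot: [2.306, 2.131, 0.003]
force: [-0.4, 2.3, 5.3]
grip_width: 0.0541
```

Call:
move_arm(increments=[[-1, 0, 0, 0, 0, 0, 1], [0, 0, 0, 0, 0, 0, 1]])

```text
clock: 32.85
position: [0.5928, -0.0177, 0.0635]
tcp_rot: [2.305, 2.131, 0.003]
force: [-0.4, 3.5, 5.2]
grip_width: 0.0545
```

Call:
move_arm(increments=[[-1, 0, 0, 0, 0, 0, 1], [0, 0, 0, 0, 0, 0, 1]])

```text
clock: 33.02
position: [0.5928, -0.0188, 0.0635]
tcp_rot: [2.305, 2.131, 0.003]
force: [0.8, 3.1, 5.6]
grip_width: 0.054
```

Call:
move_arm(increments=[[-1, 0, -0.7, 0, 0, 0, 1], [0, 0, 0, 0, 0, 0, 1]])

```text
clock: 33.18
position: [0.5921, -0.0202, 0.0636]
tcp_rot: [2.306, 2.132, 0.001]
force: [-0.6, 0.4, 3.4]
grip_width: 0.054
```

Call:
move_arm(increments=[[-1, 0, 0, 0, 0, 0, 1], [0, 0, 0, 0, 0, 0, 1]])

```text
clock: 33.35
position: [0.592, -0.021, 0.0636]
tcp_rot: [2.306, 2.131, 0.001]
force: [-0.4, 2.1, 3.6]
grip_width: 0.0543
```

Call:
move_arm(increments=[[-1, 0, 0, 0, 0, 0, 1], [0, 0, 0, 0, 0, 0, 1]])

```text
clock: 33.52
position: [0.5919, -0.022, 0.0636]
tcp_rot: [2.306, 2.132, 0.001]
force: [-0.2, 2.6, 4.7]
grip_width: 0.0543
```

```bash
python3 goc.py 0 -51 64; python3 snap.py 15 scene,top
```

```text
t 33.52 pos [ 0.5919 -0.022   0.0636] F [-0.2  2.6  4.7] w 0.0543 q [-0.23  0.52  1.65 -0.    0.97 -0.15]
 turn deg [ 0.07  0.02 -0.  ]  shift(before turn) mm [ 0.3 -0.6 -0.4]  shift(after turn) mm [ 0.3 -0.6 -0.4]
caddy [  0.6 -51.3  63.6]
```

View pics/s_scene_15.png

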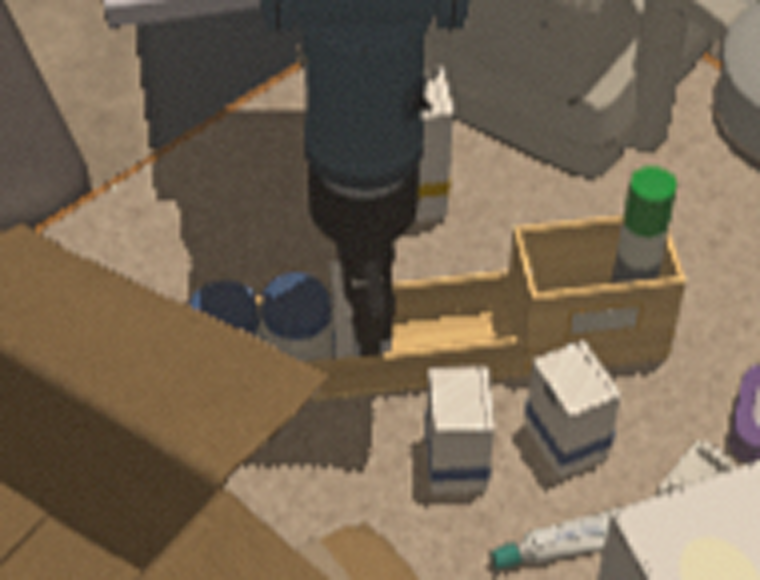

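Call:
move_arm(increments=[[-1, 0, -0.3, 0, 0, 0, 1], [0, 0, 0, 0, 0, 0, 1]])

```text
clock: 33.78
position: [0.5916, -0.0231, 0.0636]
tcp_rot: [2.306, 2.132, 0.0]
force: [0.2, 2.3, 2.9]
grip_width: 0.0545
```

Call:
move_arm(increments=[[-1, 0, 0, 0, 0, 0, 1], [0, 0, 0, 0, 0, 0, 1]])

```text
clock: 33.95
position: [0.5916, -0.0233, 0.0636]
tcp_rot: [2.307, 2.132, 0.002]
force: [0.6, 4.8, 3.2]
grip_width: 0.0544
```

Call:
move_arm(increments=[[-1, 0, 0, 0, 0, 0, 1], [0, 0, 0, 0, 0, 0, 1]])

```text
clock: 34.12
position: [0.5916, -0.0234, 0.0637]
tcp_rot: [-2.307, -2.132, -0.003]
force: [1.0, 8.2, 1.9]
grip_width: 0.054
```

Call:
move_arm(increments=[[1.8, 0, 0, 0, 0, 0, 1], [0, 0, 0, 0, 0, 0, 0.1], [0, 0, 0, 0, 0, 0, 0.1], [0, 0, 0, 0, 0, 0, 0.1], [0, 0, 0, 0, 0, 0, 0.1], [0, 0, -10, 0, 0, 0, 0.1], [0, 0, -25, 0, 0, 0, 0.1], [0, 0, -35, 0, 0, 0, 0.1], [0, 0, -35, 0, 0, 0, 0.1], [0, 0, 0, 0, 0, 0, 0.1], [0, 0, 0, 0, 0, 0, 0.1], [0, 0, 0, 0, 0, 0, 0.1]])

```text
clock: 35.12
position: [0.5913, -0.0231, 0.1691]
tcp_rot: [2.306, 2.131, 0.001]
force: [-0.5, -0.5, -0.4]
grip_width: 0.0769
```

```bash
python3 go.py .703 .0255 .18 -.1
```

```text
t 35.12 pos [ 0.5913 -0.0231  0.1691] F [-0.5 -0.5 -0.4] w 0.0769 q [-0.23  0.4   1.55 -0.    1.19 -0.15]
 turn deg [0.07 0.04 1.23]  shift(before turn) mm [ 57.2 107.5 -10.8]  shift(after turn) mm [ 59.5 106.3 -10.9]
```

Call:
move_arm(increments=[[19, 35, -4, 0, 0, 0.6, 0.1], [19, 35, -4, 0, 0, 0.6, 0.1], [19, 35, -3, 0, 0, 0, 0.1], [0.8, 2, 0, 0, 0, 0, 0.1], [0, 0, 0, 0, 0, 0, 0.1], [0, 0, 0, 0, 0, 0, 0.1], [0, 0, 0, 0, 0, 0, 0.1]])

```text
clock: 35.7
position: [0.7017, 0.0246, 0.1784]
tcp_rot: [-2.329, -2.107, 0.003]
force: [-0.5, -0.4, -0.4]
grip_width: 0.0768
```

```bash
python3 go.py .703 .0255 .058 -.1;  python3 snap.py 16 scene,top
```

```text
t 35.7 pos [0.7017 0.0246 0.1784] F [-0.5 -0.4 -0.4] w 0.0768 q [-0.12  0.58  1.22 -0.    1.34 -0.02]
 turn deg [-0.14  0.04  0.01]  shift(before turn) mm [  1.1   1.5 120.4]  shift(after turn) mm [  1.    1.2 120.4]
```

View pics/s_scene_16.png

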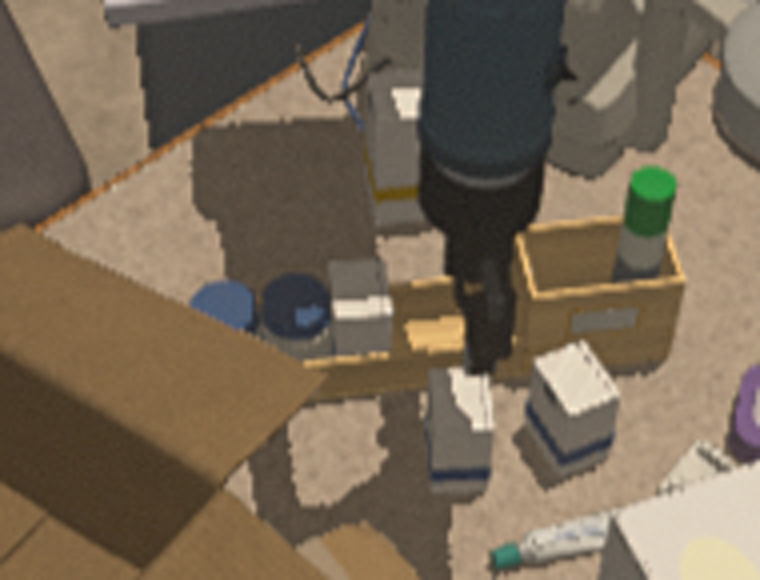

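View pics/s_top_16.png

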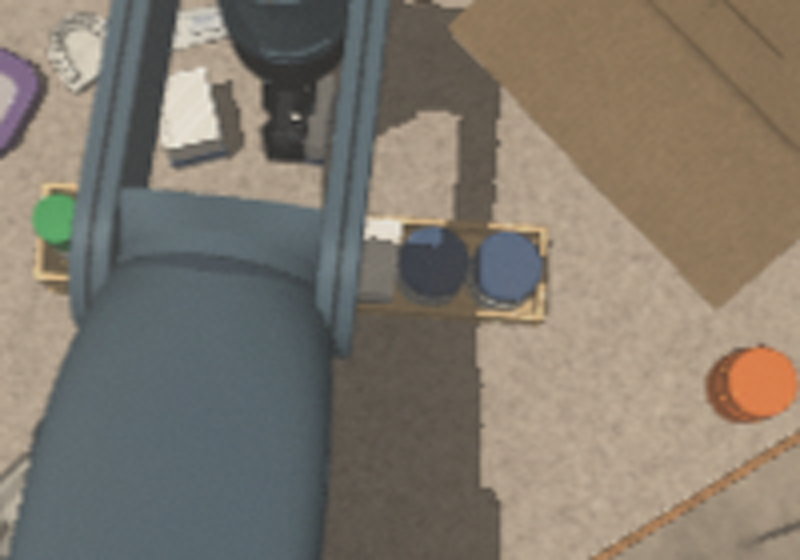

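Call:
move_arm(increments=[[1, 1.2, 25, 0, 0, 0, 0.1], [0, 0, 25, 0, 0, 0, 0.1], [0, 0, 25, 0, 0, 0, 0.1], [0, 0, 25, 0, 0, 0, 0.1], [0, 0, 15, 0, 0, 0, 0.1], [0, 0, 5, 0, 0, 0, 0.1], [0, 0, 0, 0, 0, 0, 0.1], [0, 0, 0, 0, 0, 0, 0.1]])

```text
clock: 36.47
position: [0.7049, 0.0254, 0.0609]
tcp_rot: [2.328, 2.106, 0.002]
force: [0.9, 0.3, 0.1]
grip_width: 0.0766
```

Call:
move_arm(increments=[[0, 0, 0, 0, 0, 0, 1], [0, 0, 0, 0, 0, 0, 1], [0, 0, 0, 0, 0, 0, 1], [0, 0, 0, 0, 0, 0, 1], [0, 0, 0, 0, 0, 0, 1], [0, 0, 0, 0, 0, 0, 1]])

```text
clock: 36.97
position: [0.7058, 0.0256, 0.062]
tcp_rot: [2.326, 2.106, 0.004]
force: [-0.7, -1.0, 6.5]
grip_width: 0.054
```

Call:
move_arm(increments=[[0, 0, -5, 0, 0, 0, 1], [0, 0, -15, 0, 0, 0, 1], [0, 0, -25, 0, 0, 0, 1], [0, 0, -25, 0, 0, 0, 1], [0, 0, -25, 0, 0, 0, 1], [0, 0, -15, 0, 0, 0, 1], [0, 0, 0, 0, 0, 0, 1], [0, 0, 0, 0, 0, 0, 1]])

```text
clock: 37.63
position: [0.705, 0.0259, 0.1708]
tcp_rot: [2.327, 2.107, 0.003]
force: [0.5, -0.6, -2.5]
grip_width: 0.0533
```

```bash
python3 goc.py 0 -1 168; python3 snap.py 17 scene
```

```text
t 37.63 pos [0.705  0.0259 0.1708] F [ 0.5 -0.6 -2.5] w 0.0533 q [-0.12  0.59  1.23 -0.    1.32 -0.02]
 turn deg [ 0.17  0.03 -1.19]  shift(before turn) mm [  -8.6 -109.4    2.4]  shift(after turn) mm [  -6.3 -109.6    2.8]
caddy [109.6   5.3 170.8]
```

View pics/s_scene_17.png

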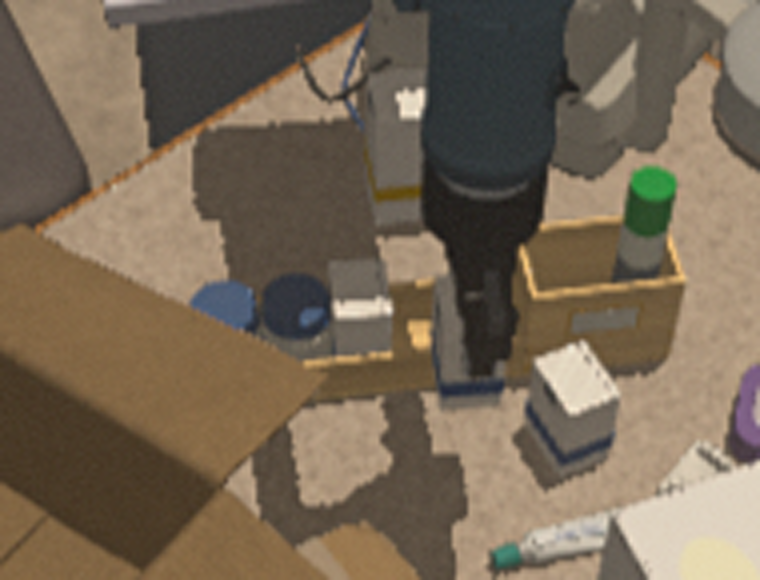

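Call:
move_arm(increments=[[-4, -36, 0, 0, 0, -0.6, 1], [-4, -36, 0, 0, 0, -0.6, 1], [-2, -36, 0, 0, 0, 0, 1], [0, -1, 0, 0, 0, 0, 1], [0, 0, 0, 0, 0, 0, 1], [0, 0, 0, 0, 0, 0, 1], [0, 0, 0, 0, 0, 0, 1]])

```text
clock: 38.27
position: [0.5962, 0.0254, 0.1693]
tcp_rot: [2.306, 2.131, 0.001]
force: [0.4, -0.5, -1.6]
grip_width: 0.0537
```

```bash
python3 goc.py 0.5 -3 115; python3 snap.py 18 scene
```

```text
t 38.27 pos [0.5962 0.0254 0.1693] F [ 0.4 -0.5 -1.6] w 0.0537 q [-0.14  0.41  1.54 -0.    1.2  -0.07]
 turn deg [ 0.08  0.03 -0.01]  shift(before turn) mm [ 0.8 -0.8 54.3]  shift(after turn) mm [ 0.7 -0.7 54.3]
caddy [  1.2  -3.7 169.3]
```

View pics/s_scene_18.png

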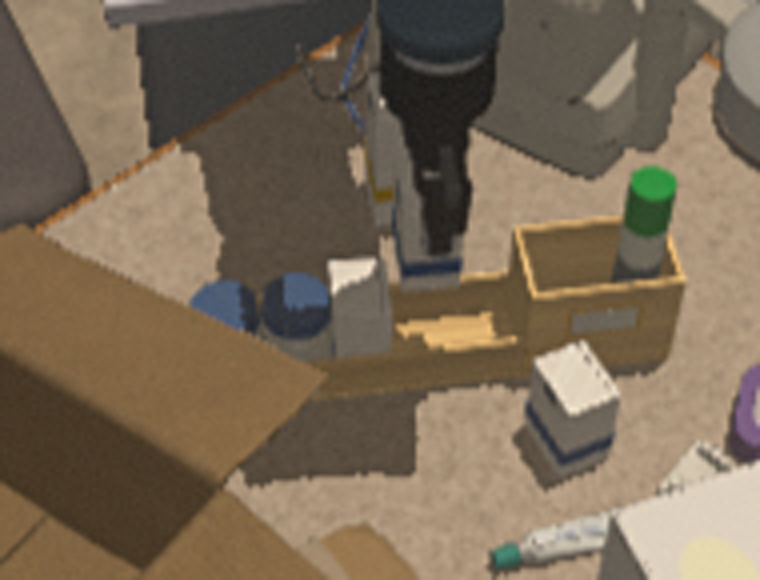

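Call:
move_arm(increments=[[0.5, -0.7, 20, 0, 0, 0, 1], [0, 0, 25, 0, 0, 0, 1], [0, 0, 5, 0, 0, 0, 1], [0, 0, 0, 0, 0, 0, 1], [0, 0, 0, 0, 0, 0, 1], [0, 0, 0, 0, 0, 0, 1]])

```text
clock: 38.82
position: [0.5957, 0.0259, 0.1209]
tcp_rot: [2.305, 2.131, 0.003]
force: [-0.4, -0.4, -0.1]
grip_width: 0.054
```

```bash
python3 goc.py 0.5 -3 67; python3 snap.py 19 scene
```

```text
t 38.82 pos [0.5957 0.0259 0.1209] F [-0.4 -0.4 -0.1] w 0.054 q [-0.14  0.45  1.59 -0.    1.09 -0.06]
 turn deg [ 0.17  0.04 -0.  ]  shift(before turn) mm [ 0.3 -0.4 53.9]  shift(after turn) mm [ 0.3 -0.2 53.9]
caddy [  0.7  -3.3 120.9]
```

View pics/s_scene_19.png

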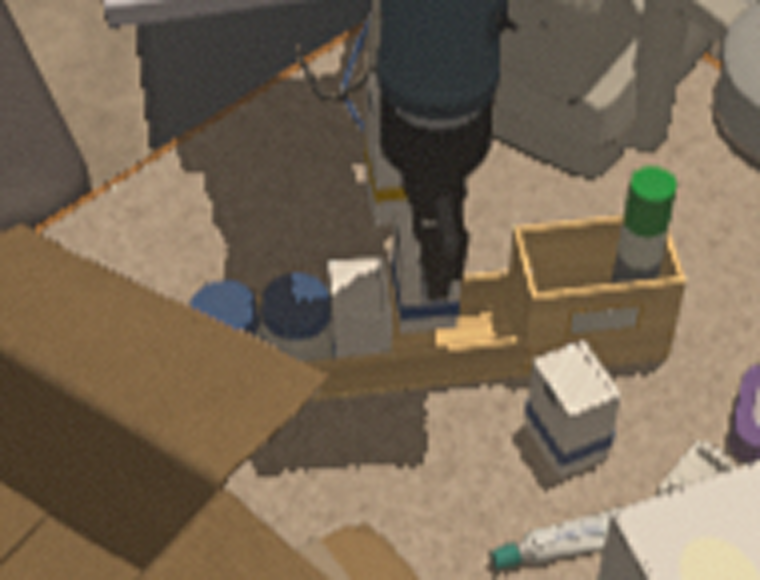

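Call:
move_arm(increments=[[0, 0, 6, 0.1, 0, 0, 1], [0, 0, 5, 0, 0, 0, 1], [0, 0, 4, 0, 0, 0, 1], [0, 0, 4, 0, 0, 0, 1], [0, 0, 4, 0, 0, 0, 1], [0, 0, 0, 0, 0, 0, 1], [0, 0, 0, 0, 0, 0, 1]])

```text
clock: 39.45
position: [0.5943, 0.0261, 0.0963]
tcp_rot: [-2.306, -2.132, 0.002]
force: [-0.3, -0.0, -1.0]
grip_width: 0.0541
```

Call:
move_arm(increments=[[0, 0, 6, 0, 0, 0, 1], [0, 0, 6, 0, 0, 0, 1], [0, 0, 6, 0, 0, 0, 1], [0, 0, 6, 0, 0, 0, 1], [0, 0, 3, 0, 0, 0, 1], [0, 0, 1, 0, 0, 0, 1], [0, 0, 0, 0, 0, 0, 1], [0, 0, 0, 0, 0, 0, 1]])

```text
clock: 40.12
position: [0.5945, 0.0261, 0.0687]
tcp_rot: [-2.307, -2.132, 0.001]
force: [0.7, 0.1, -1.6]
grip_width: 0.0535
```

Call:
move_arm(increments=[[0, 0, 1, 0, 0, 0, 1], [0, 0, 0, 0, 0, 0, 1]])

```text
clock: 40.28
position: [0.5946, 0.0261, 0.0679]
tcp_rot: [2.307, 2.133, -0.001]
force: [0.5, -0.6, -1.9]
grip_width: 0.0539
```

Now feel for the floor and slide towards box3.

Call:
move_arm(increments=[[0, 0, 1, 0, 0, 0, 1], [0, 0, 0, 0, 0, 0, 1]])

```text
clock: 40.45
position: [0.5947, 0.026, 0.0671]
tcp_rot: [2.307, 2.132, -0.001]
force: [0.8, -0.1, 0.6]
grip_width: 0.0539
```

Call:
move_arm(increments=[[-2, 0, 0.5, 0, 0, 0, 1], [-2, 0, 0, 0, 0, 0, 1], [0, 0, 0, 0, 0, 0, 1]])

```text
clock: 40.7
position: [0.5948, 0.0221, 0.067]
tcp_rot: [2.307, 2.132, 0.001]
force: [-0.8, 3.3, 5.2]
grip_width: 0.0538
```

Call:
move_arm(increments=[[-1, 0, 0, 0, 0, 0, 1], [0, 0, 0, 0, 0, 0, 1]])

```text
clock: 40.87
position: [0.5947, 0.0212, 0.067]
tcp_rot: [2.307, 2.132, 0.001]
force: [-0.4, 2.4, 6.2]
grip_width: 0.0537
```

Call:
move_arm(increments=[[-1, 0, 0, 0, 0, 0, 1], [0, 0, 0, 0, 0, 0, 1]])

```text
clock: 41.03
position: [0.5947, 0.0203, 0.067]
tcp_rot: [2.307, 2.132, 0.001]
force: [-0.7, 3.0, 5.6]
grip_width: 0.0538
```

Call:
move_arm(increments=[[-1, 0, 0, 0, 0, 0, 1], [0, 0, 0, 0, 0, 0, 1]])

```text
clock: 41.2
position: [0.5946, 0.0195, 0.067]
tcp_rot: [2.307, 2.132, 0.001]
force: [-0.8, 3.6, 5.3]
grip_width: 0.054
```

Call:
move_arm(increments=[[-1, 0, -0.8, 0, 0, 0, 1], [0, 0, 0, 0, 0, 0, 1]])

```text
clock: 41.37
position: [0.5939, 0.0193, 0.0671]
tcp_rot: [-2.306, -2.131, -0.001]
force: [0.5, 7.2, 2.9]
grip_width: 0.054
```

Call:
move_arm(increments=[[-1, 0, 0, 0, 0, 0, 1], [0, 0, 0, 0, 0, 0, 1]])

```text
clock: 41.53
position: [0.5939, 0.0191, 0.0671]
tcp_rot: [-2.306, -2.131, -0.003]
force: [0.6, 10.4, 1.5]
grip_width: 0.0536
```

Call:
move_arm(increments=[[-1, 0, 0, 0, 0, 0, 1], [0, 0, 0, 0, 0, 0, 1]])

```text
clock: 41.7
position: [0.5939, 0.019, 0.0672]
tcp_rot: [-2.305, -2.13, -0.004]
force: [2.0, 13.1, 3.4]
grip_width: 0.0541
```

```bash
python3 goc.py 0.5 -3 67; python3 snap.py 20 scene
```

```text
t 41.7 pos [0.5939 0.019  0.0672] F [ 2.  13.1  3.4] w 0.0541 q [-0.16  0.52  1.65  0.    0.98 -0.08]
 turn deg [-0.02 -0.23 -0.03]  shift(before turn) mm [7.3 1.1 0.2]  shift(after turn) mm [7.3 1.1 0.2]
caddy [ -0.6 -10.3  67.2]
```

View pics/s_scene_20.png

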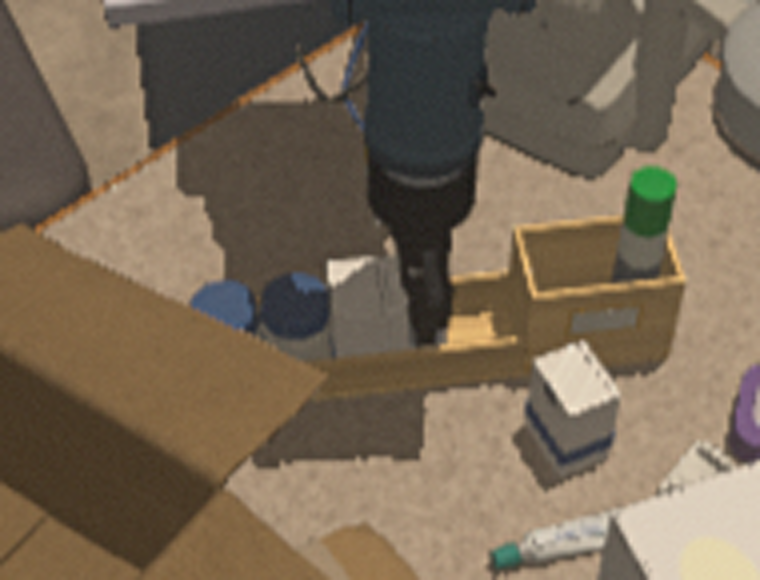

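Call:
move_arm(increments=[[2.8, 0, 0, 0, 0, 0, 1], [0, 0, 0, 0, 0, 0, 0.1], [0, 0, 0, 0, 0, 0, 0.1], [0, 0, 0, 0, 0, 0, 0.1], [0, 0, 0, 0, 0, 0, 0.1], [0, 0, -10, 0, 0, 0, 0.1], [0, 0, -25, 0, 0, 0, 0.1], [0, 0, -35, 0, 0, 0, 0.1], [0, 0, -40, 0, 0, 0, 0.1], [0, 0, 0, 0, 0, 0, 0.1], [0, 0, 0, 0, 0, 0, 0.1], [0, 0, 0, 0, 0, 0, 0.1]])

```text
clock: 42.75
position: [0.5939, 0.0187, 0.1776]
tcp_rot: [2.307, 2.132, -0.001]
force: [-0.8, -0.2, -1.2]
grip_width: 0.0771
```

```bash
python3 go.py .7006 .110 .2 .12
```

```text
t 42.75 pos [0.5939 0.0187 0.1776] F [-0.8 -0.2 -1.2] w 0.0771 q [-0.16  0.4   1.53 -0.    1.21 -0.08]
 turn deg [-1.000e-02  4.000e-02 -1.139e+01]  shift(before turn) mm [ 99.4  99.2 -22.5]  shift(after turn) mm [ 77.8 116.9 -22.4]
```

Call:
move_arm(increments=[[15, 33, -10, 0, 0, 0, 0.1], [28, 33, -12.5, 0, 0, 0, 0.1], [28, 33, 0, 0, 0, 0, 0.1], [28.4, 0.2, 0, 0, 0, 0, 0.1], [0, 0, 0, 0, 0, -5.7, 0.1], [0, 0, 0, 0, 0, -5.7, 0.1], [0, 0, 0, 0, 0, 0, 0.1], [0, 0, 0, 0, 0, 0, 0.1], [0, 0, 0, 0, 0, 0, 0.1]])

```text
clock: 43.5
position: [0.6962, 0.107, 0.1973]
tcp_rot: [-2.086, -2.346, 0.004]
force: [1.1, 0.4, -0.6]
grip_width: 0.0767
```

```bash
python3 go.py .7006 .110 .057 .12;  python3 snap.py 21 scene,top
```

```text
t 43.5 pos [0.6962 0.107  0.1973] F [ 1.1  0.4 -0.6] w 0.0767 q [-0.01  0.57  1.19 -0.    1.38 -0.12]
 turn deg [-0.17  0.01 -0.16]  shift(before turn) mm [  2.5   5.1 140.3]  shift(after turn) mm [  2.4   4.7 140.3]
```

View pics/s_scene_21.png

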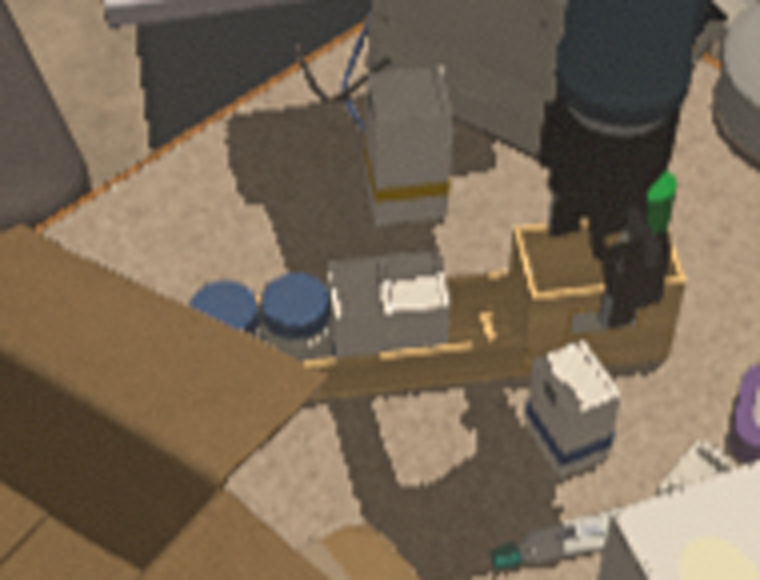

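View pics/s_top_21.png

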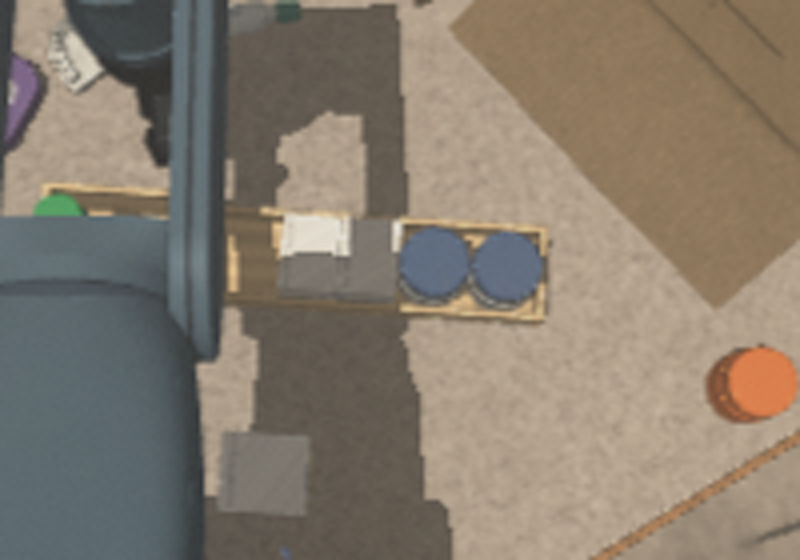

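Call:
move_arm(increments=[[2, 3, 20, 0, 0, 0, 0.1], [0, 0, 30, 0, 0, 0, 0.1], [0, 0, 30, 0, 0, 0, 0.1], [0, 0, 20, 0, 0, 0, 0.1], [0, 0, 0, 0, 0, 0, 0.1], [0, 0, 0, 0, 0, 0, 0.1], [0, 0, 0, 0, 0, 0, 0.1]])

```text
clock: 44.18
position: [0.7005, 0.1094, 0.1002]
tcp_rot: [2.084, 2.349, 0.001]
force: [-0.7, 0.1, -0.0]
grip_width: 0.0769
```

```bash
python3 go.py .7006 .110 .057 .12;  python3 snap.py 22 scene
```

```text
t 44.18 pos [0.7005 0.1094 0.1002] F [-0.7  0.1 -0. ] w 0.0769 q [-0.    0.66  1.29 -0.    1.19 -0.12]
 turn deg [ 0.09  0.04 -0.02]  shift(before turn) mm [ 0.6  0.1 43.2]  shift(after turn) mm [ 0.5  0.2 43.2]
```

View pics/s_scene_22.png

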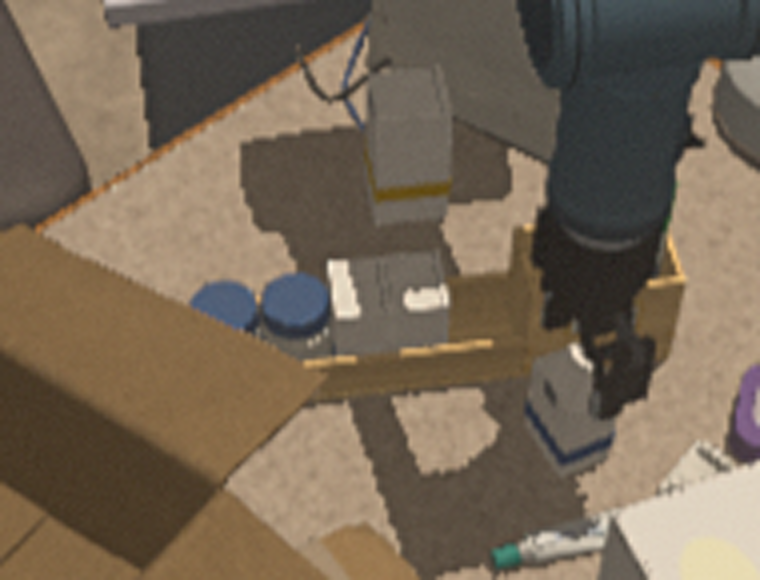

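Call:
move_arm(increments=[[0.3, 0, 15, 0, 0, 0, 0.1], [0, 0, 15, 0, 0, 0, 0.1], [0, 0, 10, 0, 0, 0, 0.1], [0, 0, 3, 0, 0, 0, 0.1], [0, 0, 0, 0, 0, 0, 0.1], [0, 0, 0, 0, 0, 0, 0.1]])

```text
clock: 44.73
position: [0.7025, 0.1098, 0.0622]
tcp_rot: [2.08, 2.346, 0.007]
force: [-2.3, 0.3, 19.6]
grip_width: 0.077
```

Call:
move_arm(increments=[[0, 0, 0, 0, 0, 0, 1], [0, 0, 0, 0, 0, 0, 1], [0, 0, 0, 0, 0, 0, 1], [0, 0, 0, 0, 0, 0, 1], [0, 0, 0, 0, 0, 0, 1], [0, 0, 0, 0, 0, 0, 1]])

```text
clock: 45.23
position: [0.7018, 0.1099, 0.06]
tcp_rot: [2.08, 2.348, 0.006]
force: [-1.5, -0.7, 13.5]
grip_width: 0.0548
```

Call:
move_arm(increments=[[0, 0, -5, 0, 0, 0, 1], [0, 0, -15, 0, 0, 0, 1], [0, 0, -25, 0, 0, 0, 1], [0, 0, -30, 0, 0, 0, 1], [0, 0, -35, 0, 0, 0, 1], [0, 0, -15, 0, 0, 0, 1], [0, 0, 0, 0, 0, 0, 1], [0, 0, 0, 0, 0, 0, 1]])

```text
clock: 45.9
position: [0.6998, 0.1101, 0.1815]
tcp_rot: [2.083, 2.35, 0.001]
force: [0.2, 0.1, -1.3]
grip_width: 0.0545
```

```bash
python3 goc.py 0 41 180; python3 snap.py 23 scene
```

```text
t 45.9 pos [0.6998 0.1101 0.1815] F [ 0.2  0.1 -1.3] w 0.0545 q [-0.    0.59  1.2  -0.    1.35 -0.12]
 turn deg [ 0.08  0.03 11.39]  shift(before turn) mm [ -27.5 -105.4    1.4]  shift(after turn) mm [-47.8 -97.9   1.5]
caddy [ 97.9  88.8 181.5]
```

View pics/s_scene_23.png

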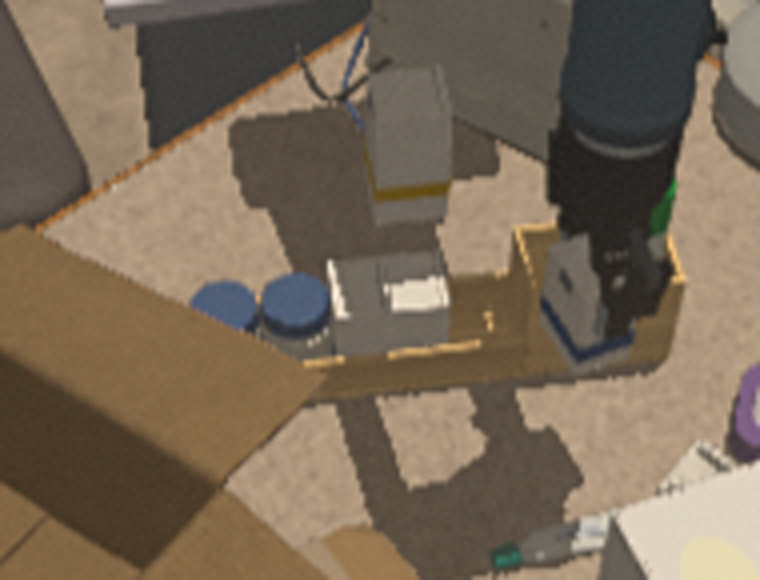

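Call:
move_arm(increments=[[-10, -10, 0, 0, 0, 5.7, 1], [-10, -15, 0, 0, 0, 5.69, 1], [-15, -25, 0, 0, 0, 0, 1], [-12, -28, 0, 0, 0, 0, 1], [-5, -23, 0, 0, 0, 0, 1], [0, 0, 0, 0, 0, 0, 1], [0, 0, 0, 0, 0, 0, 1], [0, 0, 0, 0, 0, 0, 1], [0, 0, 0, 0, 0, 0, 1]])

```text
clock: 46.7
position: [0.5983, 0.0628, 0.1797]
tcp_rot: [-2.306, -2.132, 0.002]
force: [-0.7, -1.1, -1.3]
grip_width: 0.0546
```

```bash
python3 goc.py 0 40 120; python3 snap.py 24 scene
```

```text
t 46.7 pos [0.5983 0.0628 0.1797] F [-0.7 -1.1 -1.3] w 0.0546 q [-0.08  0.41  1.51 -0.    1.23 -0.  ]
 turn deg [-0.08  0.03  0.02]  shift(before turn) mm [ 6.3 -0.3 59.7]  shift(after turn) mm [ 6.3 -0.4 59.7]
caddy [  0.4  33.7 179.7]
```

View pics/s_scene_24.png

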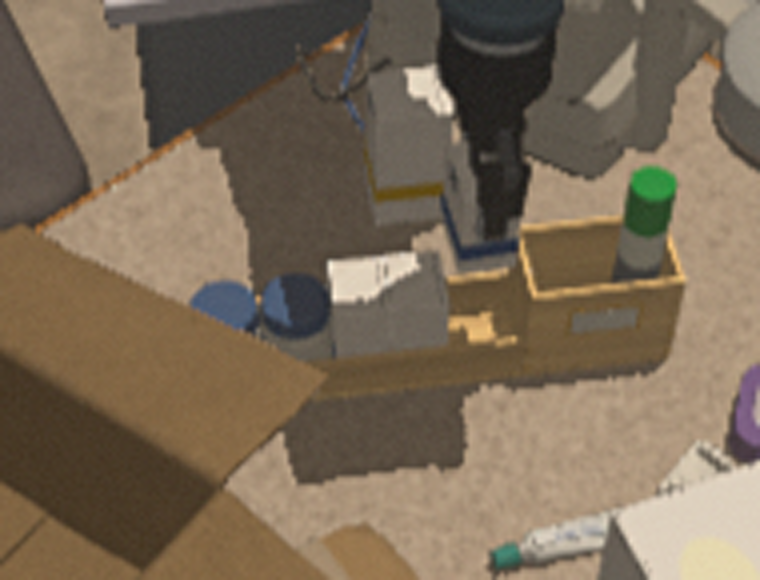

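```bash
cat > held.py <<'E'
from ov import *
import sys
a,b,h,g,off=[float(v) for v in sys.argv[2:7]]
s=r.get_state()["position"]; yaw=-.0785; o=(int(px("scene",s)[0])-30,int(px("scene",s)[1])-15)
im=crop(cv2.imread("pics/raw_scene.png"),o,11,60,50)
p=s[:2]+off*np.array([-np.sin(yaw),np.cos(yaw)])
draw_box(im,"scene",p[0],p[1],yaw,a,b,h,np.array(o),11,s[2]-g)
draw_caddy(im,"scene",caddyT(*json.load(open("pose.json"))["caddy"]),np.array(o),11)
cv2.imwrite(f"pics/held_{sys.argv[1]}.png",im)
E
python3 held.py 1 .054 .042 .08 .06 0
```

View pics/held_1.png

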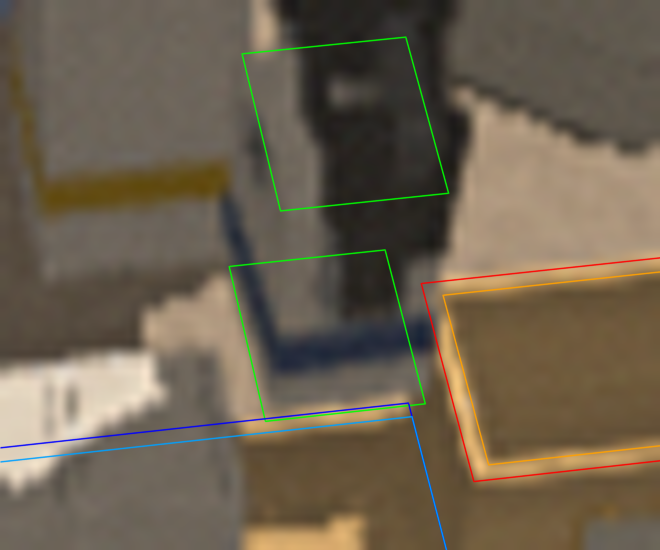

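Call:
move_arm(increments=[[3.5, -0.3, 20, 0, 0, 0, 1], [0, 0, 25, 0, 0, 0, 1], [0, 0, 10, 0, 0, 0, 1], [0, 0, 0, 0, 0, 0, 1], [0, 0, 0, 0, 0, 0, 1], [0, 0, 0, 0, 0, 0, 1]])

```text
clock: 47.25
position: [0.5986, 0.0661, 0.1265]
tcp_rot: [2.306, 2.132, 0.0]
force: [0.8, 0.8, -1.0]
grip_width: 0.0543
```

```bash
python3 goc.py 0 37 65; python3 snap.py 25 scene; python3 held.py 2 .054 .042 .08 .06 0.0025
```

```text
t 47.25 pos [0.5986 0.0661 0.1265] F [ 0.8  0.8 -1. ] w 0.0543 q [-0.07  0.46  1.57 -0.    1.11  0.  ]
 turn deg [0.05 0.03 0.01]  shift(before turn) mm [ 0.  -0.4 61.5]  shift(after turn) mm [-0.  -0.4 61.5]
caddy [  0.4  37.  126.5]
```

View pics/held_2.png

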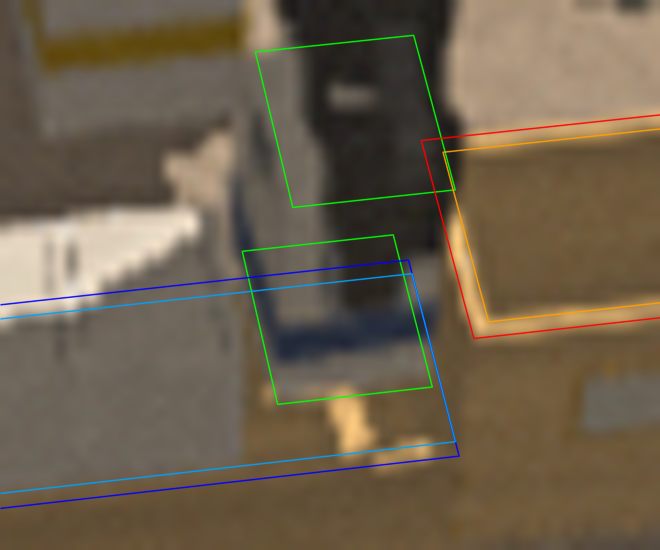

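Call:
move_arm(increments=[[0, 0, 8, 0, 0, 0, 1], [0, 0, 8, 0, 0, 0, 1], [0, 0, 5, 0, 0, 0, 1], [0, 0, 4, 0, 0, 0, 1], [0, 0, 4, 0, 0, 0, 1], [0, 0, 0, 0, 0, 0, 1], [0, 0, 0, 0, 0, 0, 1]])

```text
clock: 47.88
position: [0.5976, 0.0661, 0.0963]
tcp_rot: [-2.307, -2.132, 0.002]
force: [1.2, -0.0, -0.6]
grip_width: 0.0543
```

Call:
move_arm(increments=[[0, 0, 6, 0, 0, 0, 1], [0, 0, 6, 0, 0, 0, 1], [0, 0, 6, 0, 0, 0, 1], [0, 0, 6, 0, 0, 0, 1], [0, 0, 4, 0, 0, 0, 1], [0, 0, 1, 0, 0, 0, 1], [0, 0, 0, 0, 0, 0, 1], [0, 0, 0, 0, 0, 0, 1]])

```text
clock: 48.55
position: [0.5976, 0.0661, 0.0674]
tcp_rot: [-2.306, -2.132, 0.002]
force: [1.7, 0.9, -2.0]
grip_width: 0.0546
```

Call:
move_arm(increments=[[0, 0, 1, 0, 0, 0, 1], [0, 0, 0, 0, 0, 0, 1]])

```text
clock: 48.72
position: [0.5976, 0.0661, 0.0667]
tcp_rot: [-2.307, -2.133, 0.001]
force: [1.7, 0.4, -1.6]
grip_width: 0.0546
```

Call:
move_arm(increments=[[0, 0, 1, 0, 0, 0, 1], [0, 0, 0, 0, 0, 0, 1]])

```text
clock: 48.88
position: [0.5976, 0.0661, 0.0656]
tcp_rot: [-2.307, -2.133, 0.001]
force: [1.0, 0.3, -0.4]
grip_width: 0.0547
```

Call:
move_arm(increments=[[0, 0, 1, 0, 0, 0, 1], [0, 0, 0, 0, 0, 0, 1]])

```text
clock: 49.05
position: [0.5976, 0.0662, 0.0651]
tcp_rot: [-2.307, -2.133, 0.001]
force: [-1.3, -0.3, 3.6]
grip_width: 0.0545
```

Call:
move_arm(increments=[[0, 0, 0.5, 0, 0, 0, 1], [0, 0, 0, 0, 0, 0, 1]])

```text
clock: 49.22
position: [0.5976, 0.0662, 0.0651]
tcp_rot: [2.306, 2.133, -0.001]
force: [-2.0, 1.0, 7.0]
grip_width: 0.0544
```

Call:
move_arm(increments=[[0, 0, -1, 0, 0, 0, 1], [0, 0, 0, 0, 0, 0, 0.1], [0, 0, 0, 0, 0, 0, 0.1], [0, 0, 0, 0, 0, 0, 0.1], [0, 0, 0, 0, 0, 0, 0.1], [0, 0, -10, 0, 0, 0, 0.1], [0, 0, -25, 0, 0, 0, 0.1], [0, 0, -35, 0, 0, 0, 0.1], [0, 0, -40, 0, 0, 0, 0.1], [0, 0, -40, 0, 0, 0, 0.1], [0, 0, 0, 0, 0, 0, 0.1], [0, 0, 0, 0, 0, 0, 0.1]])

```text
clock: 50.22
position: [0.5994, 0.0661, 0.2192]
tcp_rot: [2.303, 2.129, 0.007]
force: [-0.1, -0.9, -1.1]
grip_width: 0.0772
```

```bash
python3 go.py .44 .051 .22 0; python3 snap.py 26 scene,top
```

```text
t 50.22 pos [0.5994 0.0661 0.2192] F [-0.1 -0.9 -1.1] w 0.0772 q [-0.07  0.37  1.46 -0.    1.3   0.  ]
 turn deg [ 0.38  0.04 -4.48]  shift(before turn) mm [ -27.5 -157.7   -1.9]  shift(after turn) mm [ -15.1 -159.4   -0.8]
```

View pics/s_scene_26.png

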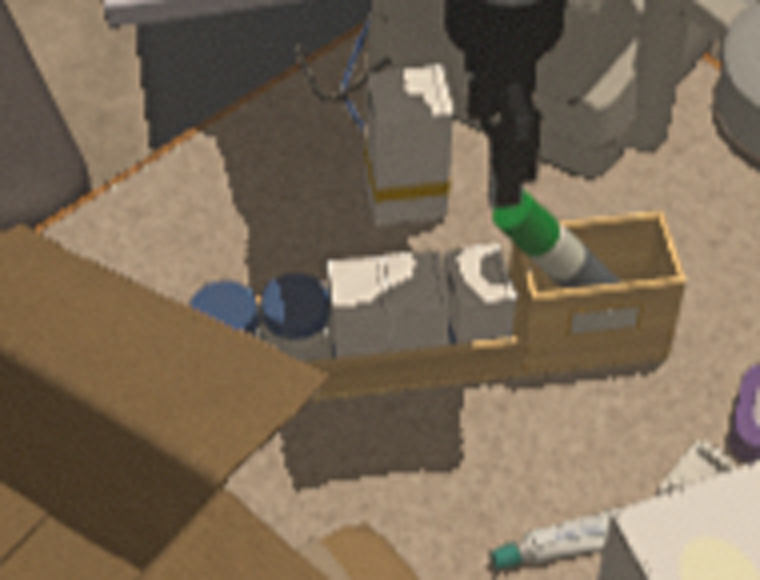

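View pics/s_top_26.png

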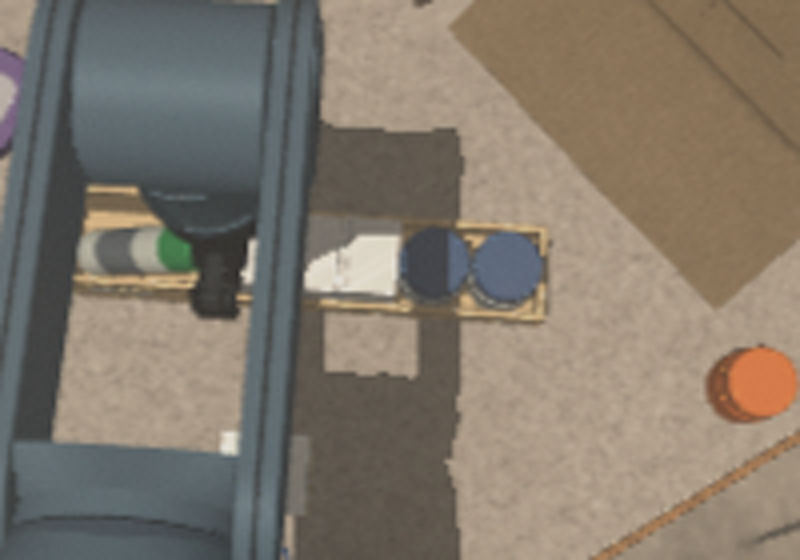

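The bottle was knocked over again, as the task warned: its cap is now over the rim at scene (525,220). All five bay items stand in the bay. I'll raise it again the same way.

Call:
move_arm(increments=[[0, 0, -40, 0, 0, 0, 0], [0, 0, -40, 0, 0, 0, 0], [0, 0, -40, 0, 0, 0, 0], [0, 0, -40, 0, 0, 0, 0], [0, 0, 0, 0, 0, 0, 0], [0, 0, 0, 0, 0, 0, 0]])

```text
clock: 50.82
position: [0.5984, 0.0662, 0.3762]
tcp_rot: [2.305, 2.132, 0.002]
force: [-0.9, 0.2, -1.4]
grip_width: 0.0854
```

```bash
python3 bplan.py
```

```text
t 50.82 pos [0.5984 0.0662 0.3762] F [-0.9  0.2 -1.4] w 0.0854 q [-0.07  0.31  1.18 -0.    1.66  0.  ]
 turn deg [ 0.1  41.03  0.05]  shift(before turn) mm [-19.5  -3.5 190.3]  shift(after turn) mm [-139.6   -3.2  130.8]
t 50.82 pos [0.5984 0.0662 0.3762] F [-0.9  0.2 -1.4] w 0.0854 q [-0.07  0.31  1.18 -0.    1.66  0.  ]
 turn deg [ 0.1  41.03  0.05]  shift(before turn) mm [ 33.   -3.6 250.6]  shift(after turn) mm [-139.6   -3.2  210.8]
```

Call:
move_arm(increments=[[0, 0, 0, 0, 6.84, 0, 0], [0, 0, 0, 0, 6.84, 0, 0], [0, 0, 0, 0, 6.84, 0, 0], [0, 0, 0, 0, 6.84, 0, 0], [0, 0, 0, 0, 6.84, 0, 0], [0, 0, 0, 0, 6.84, 0, 0], [0, 0, 0, 0, 0, 0, 0], [0, 0, 0, 0, 0, 0, 0], [0, 0, 0, 0, 0, 0, 0]])

```text
clock: 51.57
position: [0.5976, 0.0664, 0.3739]
tcp_rot: [-1.886, -1.741, -0.7]
force: [0.1, 0.1, -0.2]
grip_width: 0.0854
```

```bash
python3 bplan.py; python3 snap.py 27 scene,top; python3 bot.py -0.003 -0.003 41 b; python3 - <<'E'
from h import *
for c in("scene","top"):
    for n in("bottle","brace"):
        for d in r.landmark_of(c,n)[:2]: print(c,n,round(d["conf"],2),w(c,d["at"]).round(4))
E
```

```text
t 51.57 pos [0.5976 0.0664 0.3739] F [ 0.1  0.1 -0.2] w 0.0854 q [-0.44  0.33  1.34  0.67  1.73 -0.34]
 turn deg [-0.14  0.11 -0.13]  shift(before turn) mm [-137.9   -1.8  129.1]  shift(after turn) mm [-138.2   -2.4  128.9]
t 51.57 pos [0.5976 0.0664 0.3739] F [ 0.1  0.1 -0.2] w 0.0854 q [-0.44  0.33  1.34  0.67  1.73 -0.34]
 turn deg [-0.14  0.11 -0.13]  shift(before turn) mm [-137.8   -1.6  209.1]  shift(after turn) mm [-138.2   -2.4  208.9]
[0.60526177 0.19409655 0.016153  ] [0.59703013 0.08945036 0.13690654]
scene bottle 0.67 [0.6008 0.1831 0.0192]
top bottle 0.76 [0.6044 0.1807 0.0122]
top brace 0.72 [0.4369 0.0521 0.0006]
```

View pics/bot_top_b.png

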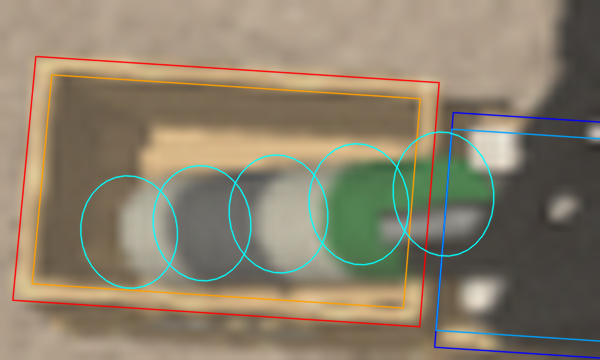

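View pics/bot_scene_b.png

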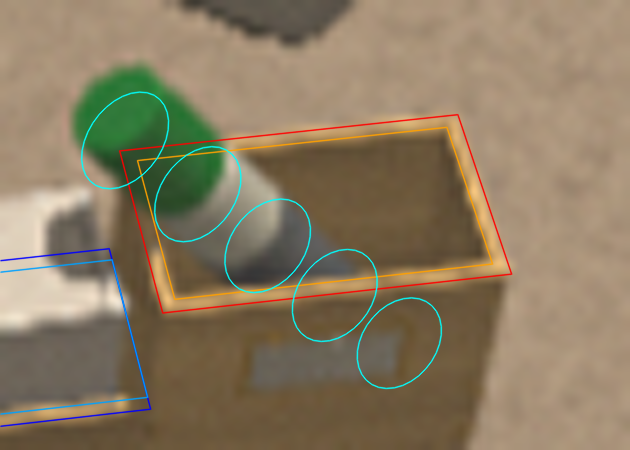

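View pics/s_scene_27.png

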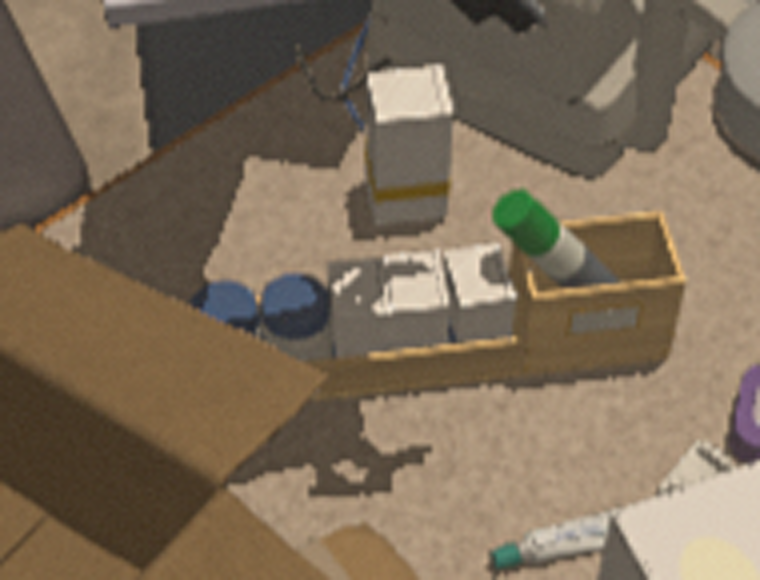

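```bash
cat > bot2.py <<'E'
from ov import *
import sys
def bottle(xf,xt,lean):
    e=np.radians(90-lean); yl=.073+.09/np.tan(e)
    F=np.array([xf,yl+.017*np.sin(e),.005+.017*np.cos(e)]); C=F+np.array([0,-.16*np.cos(e),.16*np.sin(e)]); C[0]=xt
    return cad(F),cad(C)
if __name__=="__main__":
  xf,xt,lean=map(float,sys.argv[1:4]); F,C=bottle(xf,xt,lean); T=cad
  ax=(C-F)/np.linalg.norm(C-F); print(F,C,cinv(F))
  u=np.cross(ax,[0,0,1]);u/=np.linalg.norm(u);v=np.cross(ax,u)
  for c,o,s,wd,ht in(("top",(172,170),10,60,36),("scene",(280,150),9,70,50)):
    im=crop(cv2.imread(f"pics/raw_{c}.png"),o,s,wd,ht); o=np.array(o)
    draw_caddy(im,c,T,o,s)
    for k in(0,.04,.08,.12,.16):
        pts=[F+ax*k+.017*(np.cos(t)*u+np.sin(t)*v) for t in np.linspace(0,2*np.pi,33)]
        for i in range(32): seg(im,c,pts[i],pts[i+1],o,s,(255,255,0))
    cv2.imwrite(f"pics/bot_{c}_{sys.argv[4]}.png",im)
E
python3 bot2.py -.004 -.006 36.6 c
```

```text
[0.60334874 0.1825288  0.01513582] [0.593874   0.08758344 0.14358662] [-0.004       0.1534878   0.01513582]
```

View pics/bot_top_c.png

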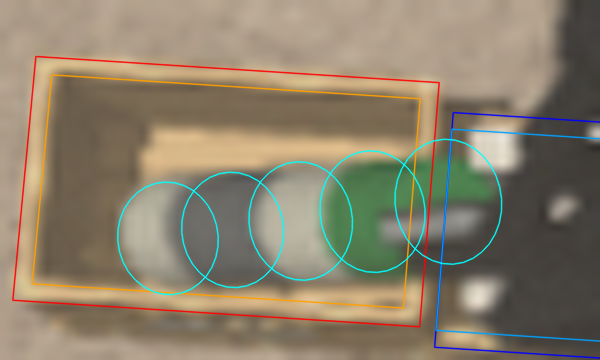

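View pics/bot_scene_c.png

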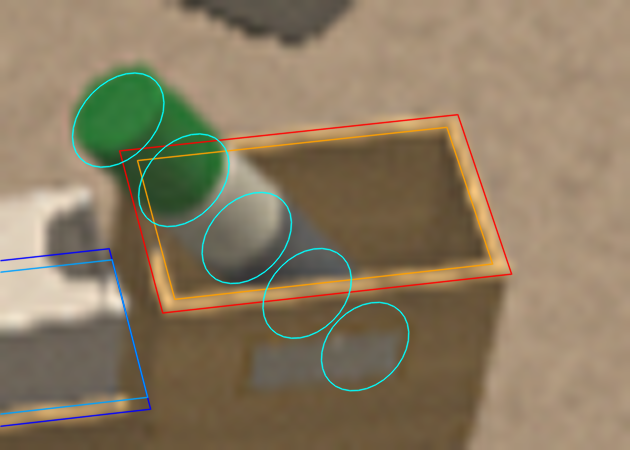

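```bash
cat > bplan2.py <<'E'
from bot2 import *
F,C=bottle(-.0035,-.0058,36.6); ax=(C-F)/np.linalg.norm(C-F)
xh=cad([1,0,0])-cad([0,0,0]); z=-ax; y=xh-(xh@z)*z; y/=np.linalg.norm(y)
R=np.c_[np.cross(y,z),y,z]
for s in(.225,.145): rel(F+ax*s,R)
E
python3 bplan2.py
```

```text
t 51.87 pos [0.5977 0.0674 0.3758] F [-0.4 -0.4  0.2] w 0.0856 q [-0.44  0.33  1.34  0.67  1.73 -0.34]
 turn deg [-0.86 -4.33  0.08]  shift(before turn) mm [-132.2   -6.3  123.6]  shift(after turn) mm [-122.5   -8.1  133.2]
t 51.87 pos [0.5977 0.0674 0.3758] F [-0.4 -0.4  0.2] w 0.0856 q [-0.44  0.33  1.34  0.67  1.73 -0.34]
 turn deg [-0.86 -4.33  0.08]  shift(before turn) mm [-138.2   -5.1  203.4]  shift(after turn) mm [-122.5   -8.1  213.2]
```

Call:
move_arm(increments=[[0, 0, 0, -0.86, -4.33, 0, 0], [-24.5, -1.6, 26.6, 0, 0, 0, 0], [-24.5, -1.6, 26.6, 0, 0, 0, 0], [-24.5, -1.6, 26.6, 0, 0, 0, 0], [-24.5, -1.6, 26.6, 0, 0, 0, 0], [-24.5, -1.7, 26.6, 0, 0, 0, 0], [0, 0, 0, 0, 0, 0, 0], [0, 0, 0, 0, 0, 0, 0], [0, 0, 0, 0, 0, 0, 0]])

```text
clock: 52.62
position: [0.5912, 0.0483, 0.1973]
tcp_rot: [-1.944, -1.789, -0.658]
force: [-0.3, -1.2, 0.7]
grip_width: 0.0855
```

```bash
python3 bplan2.py; python3 snap.py 28 scene,top
```

```text
t 52.62 pos [0.5912 0.0483 0.1973] F [-0.3 -1.2  0.7] w 0.0855 q [-0.44  0.43  1.6   0.61  1.39 -0.56]
 turn deg [ 0.1  -0.08  0.05]  shift(before turn) mm [-0.4 -1.1  1.6]  shift(after turn) mm [-0.4 -1.1  1.6]
t 52.62 pos [0.5912 0.0483 0.1973] F [-0.3 -1.2  0.7] w 0.0855 q [-0.44  0.43  1.6   0.61  1.39 -0.56]
 turn deg [ 0.1  -0.08  0.05]  shift(before turn) mm [-0.5 -1.3 81.6]  shift(after turn) mm [-0.4 -1.1 81.6]
```

View pics/s_top_28.png

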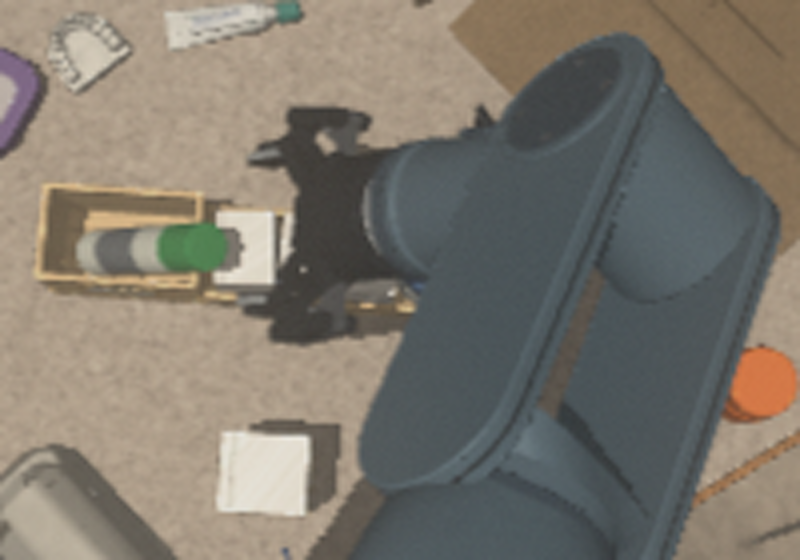

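View pics/s_scene_28.png

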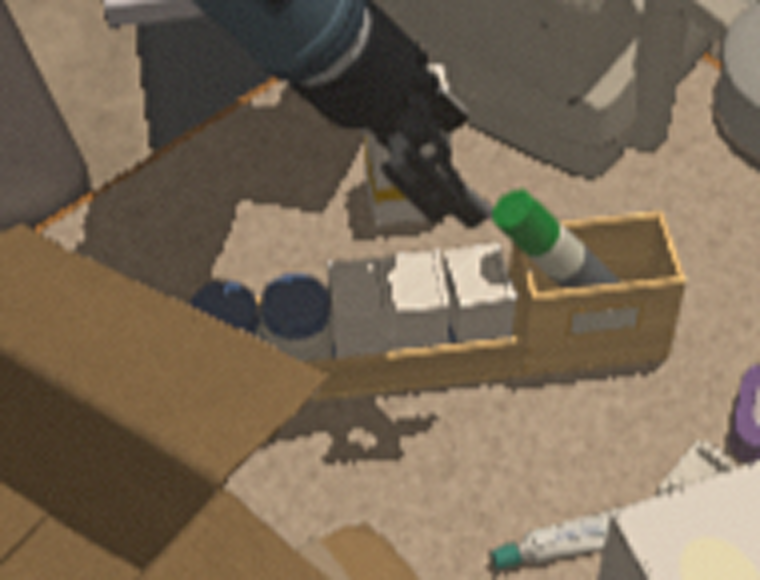

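Call:
move_arm(increments=[[-0.4, -1.0, 20, 0, 0, 0, 0], [0, 0, 20, 0, 0, 0, 0], [0, 0, 20, 0, 0, 0, 0], [0, 0, 11, 0, 0, 0, 0], [0, 0, 10, 0, 0, 0, 0], [0, 0, 0, 0, 0, 0, 0], [0, 0, 0, 0, 0, 0, 0]])

```text
clock: 53.3
position: [0.5944, 0.096, 0.1306]
tcp_rot: [-1.944, -1.789, -0.656]
force: [0.0, -0.4, 0.7]
grip_width: 0.0853
```

```bash
python3 bplan2.py; python3 snap.py 29 scene,top
```

```text
t 53.3 pos [0.5944 0.096  0.1306] F [ 0.  -0.4  0.7] w 0.0853 q [-0.37  0.5   1.68  0.66  1.23 -0.59]
 turn deg [ 0.02 -0.07  0.01]  shift(before turn) mm [  1.    0.6 -80.4]  shift(after turn) mm [  0.9   0.6 -80.4]
t 53.3 pos [0.5944 0.096  0.1306] F [ 0.  -0.4  0.7] w 0.0853 q [-0.37  0.5   1.68  0.66  1.23 -0.59]
 turn deg [ 0.02 -0.07  0.01]  shift(before turn) mm [ 0.9  0.6 -0.4]  shift(after turn) mm [ 0.9  0.6 -0.4]
```

View pics/s_top_29.png

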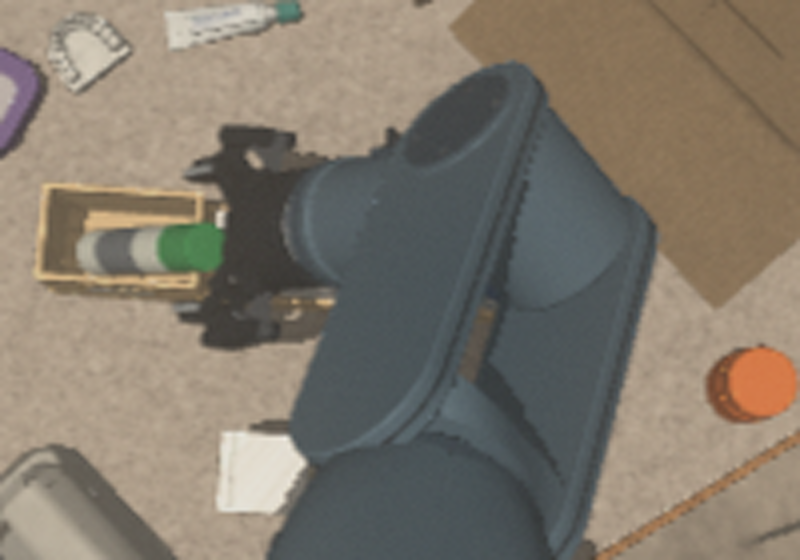

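View pics/s_scene_29.png

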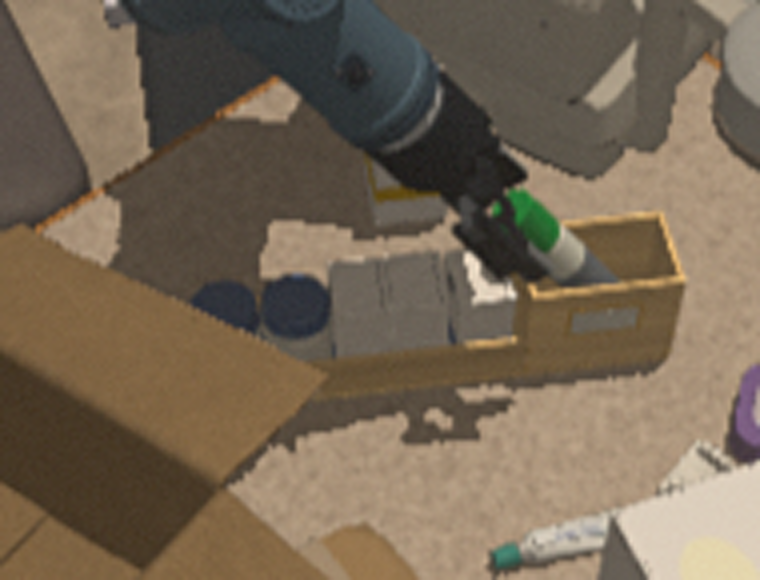

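Call:
move_arm(increments=[[0, 0, 0, 0, 0, 0, 1], [0, 0, 0, 0, 0, 0, 1], [0, 0, 0, 0, 0, 0, 1], [0, 0, 0, 0, 0, 0, 1], [0, 0, 0, 0, 0, 0, 1], [0, 0, 0, 0, 0, 0, 1], [0, 0, 0, 0, 0, 0, 1], [0, 0, 0, 0, 0, 0, 1]], squeeze=35)

```text
clock: 54.07
position: [0.594, 0.0959, 0.13]
tcp_rot: [-1.944, -1.787, -0.656]
force: [-0.7, 0.1, 1.3]
grip_width: 0.0334
```

Call:
move_arm(increments=[[0, 0, -3, 0, 0, 0, 1], [0, 0, -3, 0, 0, 0, 1], [13.2, 0, 0.6, 0, -5.23, 0, 1], [13.2, 0, 0.6, 0, -5.23, 0, 1], [13.2, 0, 0.6, 0, -5.23, 0, 1], [13.2, 0, 0.6, 0, -5.23, 0, 1], [13.2, 0, 0.6, 0, -5.23, 0, 1], [13.2, 0, 0.6, 0, -5.23, 0, 1], [13.2, 0, 0.6, 0, -5.23, 0, 1], [0, 0, 0, 0, 0, 0, 1], [0, 0, 0, 0, 0, 0, 1], [0, 0, 0, 0, 0, 0, 1]])

```text
clock: 55.07
position: [0.6004, 0.1785, 0.163]
tcp_rot: [2.311, 2.119, 0.012]
force: [-0.2, 0.3, -1.3]
grip_width: 0.033
```

```bash
python3 goc.py -2 160 155; python3 snap.py 30 scene
```

```text
t 55.07 pos [0.6004 0.1785 0.163 ] F [-0.2  0.3 -1.3] w 0.033 q [ 0.11  0.46  1.47 -0.    1.2   0.2 ]
 turn deg [ 0.56 -0.1  -0.48]  shift(before turn) mm [10.8  4.4  8.1]  shift(after turn) mm [10.8  4.6  8. ]
caddy [ -6.6 149.2 163. ]
```

View pics/s_scene_30.png

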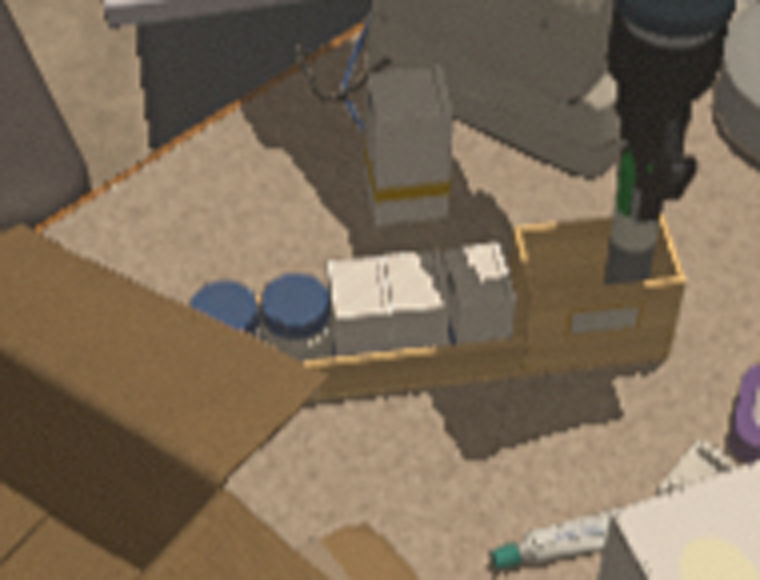

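Call:
move_arm(increments=[[4, 2, 2, 0.5, 0, -0.4, 1], [4, 2, 2, 0, 0, 0, 1], [2.5, 0, 2, 0, 0, 0, 1], [0, 0, 2, 0, 0, 0, 1], [0, 0, 0, 0, 0, 0, 1], [0, 0, 0, 0, 0, 0, 1], [0, 0, 0, 0, 0, 0, 1]])

```text
clock: 55.7
position: [0.6056, 0.1879, 0.1551]
tcp_rot: [2.309, 2.129, 0.002]
force: [-0.5, -3.3, -3.0]
grip_width: 0.0333
```

```bash
python3 goc.py -2 160 150
```

```text
t 55.7 pos [0.6056 0.1879 0.1551] F [-0.5 -3.3 -3. ] w 0.0333 q [0.13 0.48 1.45 0.   1.2  0.21]
 turn deg [ 0.09 -0.02 -0.15]  shift(before turn) mm [1.  0.2 5.1]  shift(after turn) mm [1.  0.2 5.1]
caddy [ -2.2 159.  155.1]
```

Call:
move_arm(increments=[[-1, 0, 2, 0, 0, 0, 1], [0, 0, 1, 0, 0, 0, 1], [0, 0, 0, 0, 0, 0, 1], [0, 0, 0, 0, 0, 0, 1]])

```text
clock: 56.03
position: [0.6056, 0.1876, 0.1524]
tcp_rot: [2.309, 2.129, 0.004]
force: [-0.2, -2.5, -1.3]
grip_width: 0.0331
```

Call:
move_arm(increments=[[0, 0, 1, 0, 0, 0, 1], [0, 0, 0, 0, 0, 0, 1]])

```text
clock: 56.2
position: [0.6057, 0.1876, 0.1515]
tcp_rot: [2.309, 2.129, 0.004]
force: [-0.7, -3.0, 0.5]
grip_width: 0.0331
```

Call:
move_arm(increments=[[0, 0, 1, 0, 0, 0, 1], [0, 0, 0, 0, 0, 0, 1]])

```text
clock: 56.37
position: [0.6057, 0.1876, 0.1505]
tcp_rot: [2.309, 2.129, 0.004]
force: [-0.5, -2.6, 0.6]
grip_width: 0.033
```

Call:
move_arm(increments=[[0, 0, 1, 0, 0, 0, 1], [0, 0, 0, 0, 0, 0, 1]])

```text
clock: 56.53
position: [0.6057, 0.1876, 0.1494]
tcp_rot: [2.309, 2.129, 0.004]
force: [0.0, -2.8, -0.4]
grip_width: 0.0334
```

Still a slight push against the end wall (Fy ≈ −3). I'll back off a little and continue down.

Call:
move_arm(increments=[[-1, 0, 0.5, 0, 0, 0, 1], [0, 0, 0.5, 0, 0, 0, 1], [0, 0, 0, 0, 0, 0, 1]])

```text
clock: 56.78
position: [0.6058, 0.187, 0.1493]
tcp_rot: [2.309, 2.129, 0.006]
force: [-0.9, -1.4, 5.2]
grip_width: 0.0332
```

Call:
move_arm(increments=[[0, 0, 1, 0, 0, 0, 1], [0, 0, 0, 0, 0, 0, 1]])

```text
clock: 56.95
position: [0.6062, 0.1872, 0.1492]
tcp_rot: [2.308, 2.129, 0.008]
force: [-1.8, -1.3, 9.4]
grip_width: 0.033
```

Call:
move_arm(increments=[[0, 0, 1, 0, 0, 0, 1], [0, 0, 0, 0, 0, 0, 1]])

```text
clock: 57.12
position: [0.6064, 0.1873, 0.1492]
tcp_rot: [2.308, 2.129, 0.009]
force: [-2.5, -1.4, 12.8]
grip_width: 0.0335
```

Call:
move_arm(increments=[[0, 0, -2.5, 0, 0, 0, 1], [0, 0, 0, 0, 0, 0, 1], [0, 0, 0, 0, 0, 0, 0.4], [0, 0, 0, 0, 0, 0, 0.2], [0, 0, 0, 0, 0, 0, 0], [0, 0, 0, 0, 0, 0, 0], [0, 0, 0, 0, 0, 0, 0], [0, 0, 0, 0, 0, 0, 0]])

```text
clock: 57.78
position: [0.6056, 0.1867, 0.1488]
tcp_rot: [2.309, 2.13, 0.004]
force: [1.3, -1.1, -0.0]
grip_width: 0.0854
```

Call:
move_arm(increments=[[0, 0, -10, 0, 0, 0, 0], [0, 0, -20, 0, 0, 0, 0], [0, 0, -30, 0, 0, 0, 0], [0, 0, -30, 0, 0, 0, 0.1], [0, 0, -15, 0, 0, 0, 0.1], [0, 0, 0, 0, 0, 0, 0.1], [0, 0, 0, 0, 0, 0, 0.1]])

```text
clock: 58.37
position: [0.6058, 0.1866, 0.2555]
tcp_rot: [2.308, 2.128, 0.008]
force: [-0.4, 0.9, -0.9]
grip_width: 0.077
```

```bash
python3 go.py .44 .051 .255 0; python3 snap.py 31 scene,top
```

```text
t 58.37 pos [0.6058 0.1866 0.2555] F [-0.4  0.9 -0.9] w 0.077 q [0.12 0.41 1.32 0.   1.41 0.2 ]
 turn deg [ 0.29 -0.1  -4.63]  shift(before turn) mm [-148.5 -154.4   -0.5]  shift(after turn) mm [-135.6 -165.8    0.5]
```

View pics/s_scene_31.png

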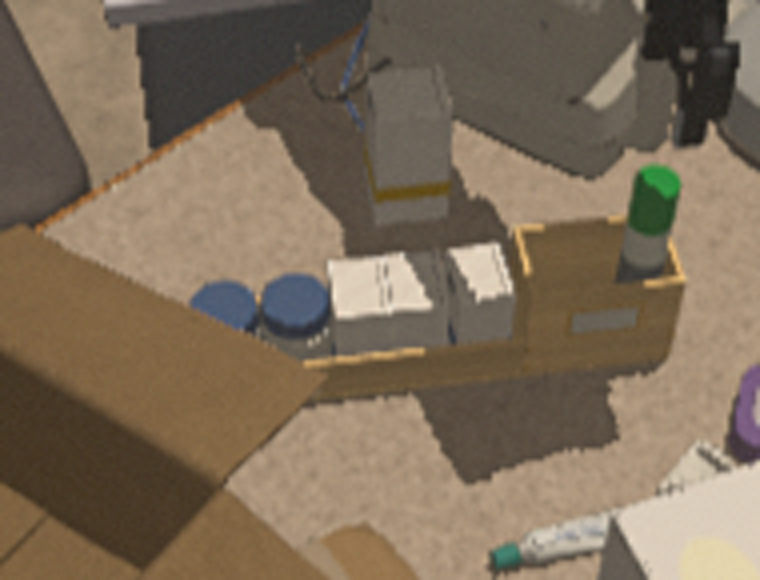

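View pics/s_top_31.png

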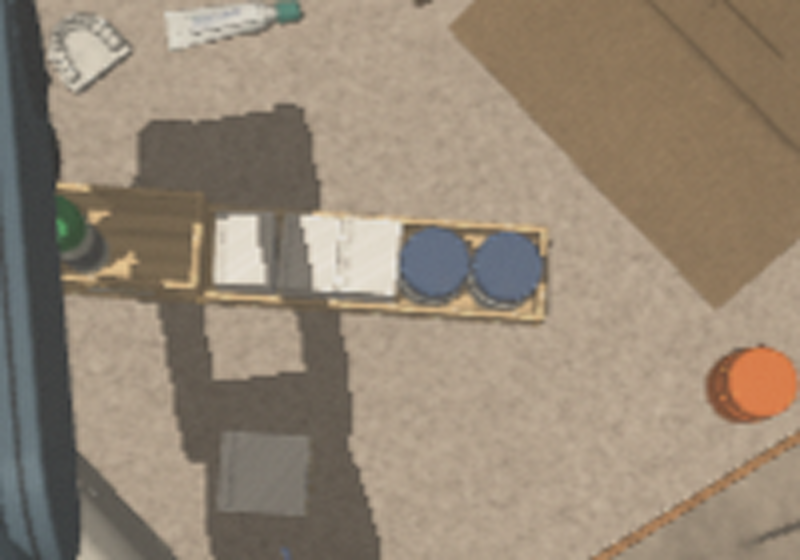

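```bash
python3 - <<'E'
from ov import *
for c,o in(("top",(212,230)),("scene",(248,120))):
    a=crop(cv2.imread(f"pics/raw_{c}.png"),o,9,40,50); b=a.copy()
    draw_box(a,c,.440,.051,0,.054,.06,.12,np.array(o),9); draw_box(b,c,.4385,.0515,-.03,.054,.06,.12,np.array(o),9)
    cv2.imwrite(f"pics/br_{c}.png",np.hstack([a,b]))
E
```

```text
(no output)
```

View pics/br_top.png

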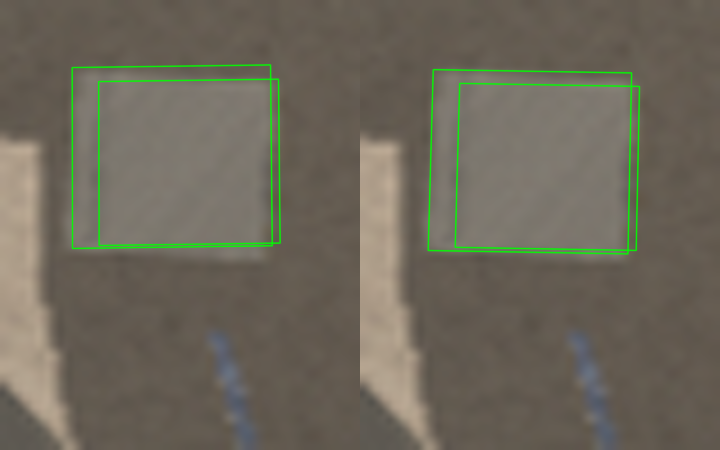

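View pics/br_scene.png

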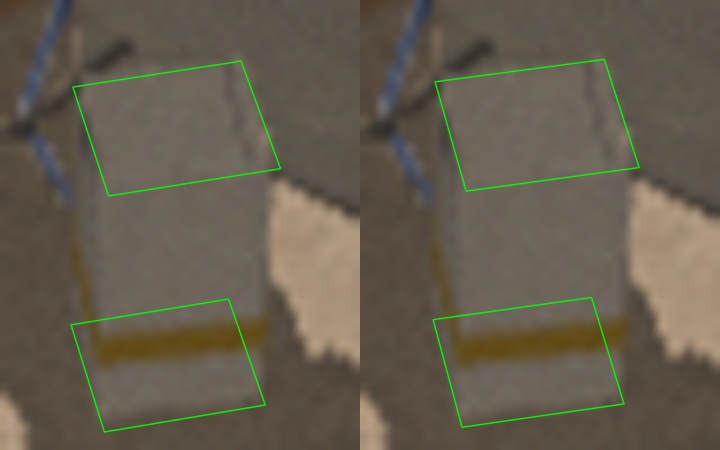

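Call:
move_arm(increments=[[-33, 0, 0, 0.2, 0, -2.2, 0.1], [-33, -5, 0, 0, 0, 0, 0.1], [-30, -25, 0, 0, 0, 0, 0.1], [-28, -30, 0, 0, 0, 0, 0.1], [-20, -32, 0, 0, 0, 0, 0.1], [0, -32, 0, 0, 0, 0, 0.1], [0, -30, 0, 0, 0, 0, 0.1], [0, 0, 0, 0, 0, 0, 0.1], [0, 0, 0, 0, 0, 0, 0.1], [0, 0, 0, 0, 0, 0, 0.1], [0, 0, 0, 0, 0, 0, 0.1]])

```text
clock: 59.38
position: [0.4451, 0.0492, 0.2536]
tcp_rot: [-2.266, -2.173, 0.0]
force: [0.3, 1.5, 0.3]
grip_width: 0.077
```

```bash
python3 go.py .4388 .052 .115 -.04; python3 snap.py 32 scene
```

```text
t 59.38 pos [0.4451 0.0492 0.2536] F [0.3 1.5 0.3] w 0.077 q [-0.14  0.07  1.76  0.    1.31 -0.1 ]
 turn deg [-0.08 -0.07 -0.13]  shift(before turn) mm [  2.4  -6.2 138.6]  shift(after turn) mm [  2.6  -6.4 138.6]
```

View pics/s_scene_32.png

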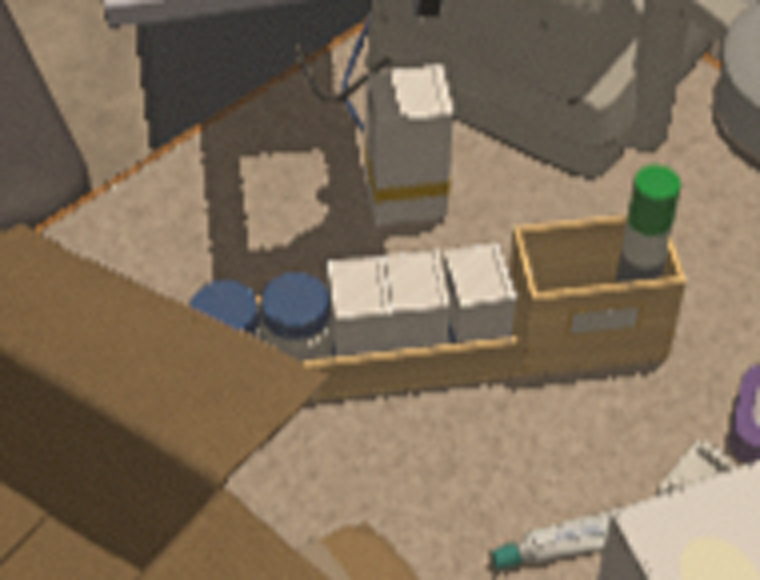

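Call:
move_arm(increments=[[1, -3, 20, 0, 0, 0, 0.1], [1.4, -3, 30, 0, 0, 0, 0.1], [0, 0, 30, 0, 0, 0, 0.1], [0, 0, 30, 0, 0, 0, 0.1], [0, 0, 15, 0, 0, 0, 0.1], [0, 0, 8, 0, 0, 0, 0.1], [0, 0, 5, 0, 0, 0, 0.1], [0, 0, 0, 0, 0, 0, 0.1], [0, 0, 0, 0, 0, 0, 0.1]])

```text
clock: 60.18
position: [0.439, 0.0519, 0.1166]
tcp_rot: [-2.267, -2.173, -0.001]
force: [0.7, -0.5, -0.1]
grip_width: 0.0767
```

```bash
python3 go.py .4388 .052 .115 -.04; python3 snap.py 33 scene
```

```text
t 60.18 pos [0.439  0.0519 0.1166] F [ 0.7 -0.5 -0.1] w 0.0767 q [-0.14  0.22  1.97  0.    0.96 -0.09]
 turn deg [-0.01 -0.06 -0.13]  shift(before turn) mm [ 0.1 -0.2  1.6]  shift(after turn) mm [ 0.1 -0.2  1.6]
```

View pics/s_scene_33.png

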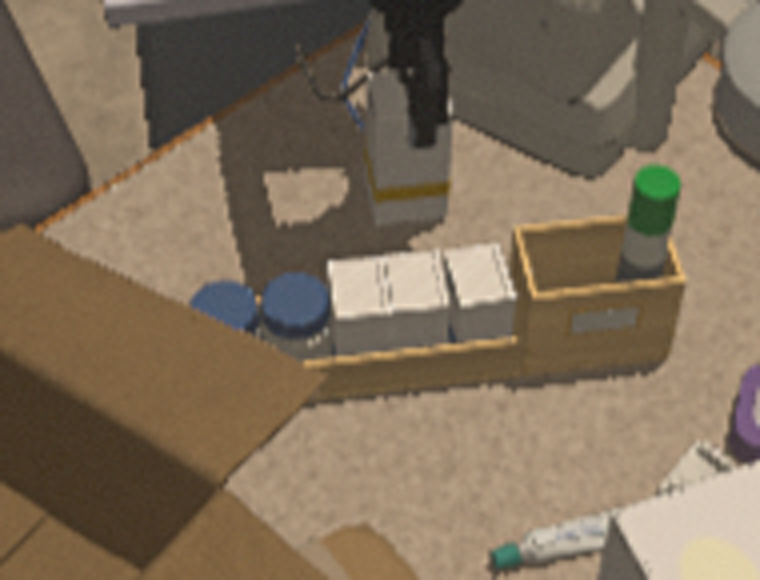

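Call:
move_arm(increments=[[0, 0, 1, 0, 0, 0, 1], [0, 0, 0, 0, 0, 0, 1], [0, 0, 0, 0, 0, 0, 1], [0, 0, 0, 0, 0, 0, 1], [0, 0, 0, 0, 0, 0, 1], [0, 0, 0, 0, 0, 0, 1]], squeeze=50)

```text
clock: 60.73
position: [0.4386, 0.0519, 0.1162]
tcp_rot: [-2.268, -2.174, -0.002]
force: [-1.0, -0.8, 5.8]
grip_width: 0.0535
```

Call:
move_arm(increments=[[0, 0, -5, 0, 0, 0, 1], [0, 0, -15, 0, 0, 0, 1], [0, 0, -25, 0, 0, 0, 1], [0, 0, -30, 0, 0, 0, 1], [0, 0, -35, 0, 0, 0, 1], [0, 0, -20, 0, 0, 0, 1], [0, 0, -5, 0, 0, 0, 1], [0, 0, 0, 0, 0, 0, 1], [0, 0, 0, 0, 0, 0, 1], [0, 0, 0, 0, 0, 0, 1]])

```text
clock: 61.57
position: [0.437, 0.052, 0.2482]
tcp_rot: [-2.265, -2.171, 0.003]
force: [-1.5, -0.2, -2.1]
grip_width: 0.0532
```

```bash
python3 goc.py 0 60 250; python3 snap.py 34 scene
```

```text
t 61.57 pos [0.437  0.052  0.2482] F [-1.5 -0.2 -2.1] w 0.0532 q [-0.14  0.06  1.78  0.    1.3  -0.09]
 turn deg [-0.28 -0.08  2.06]  shift(before turn) mm [ 43.9 161.2  -2.5]  shift(after turn) mm [ 49.7 159.6  -1.8]
caddy [-159.6   10.3  248.2]
```

View pics/s_scene_34.png

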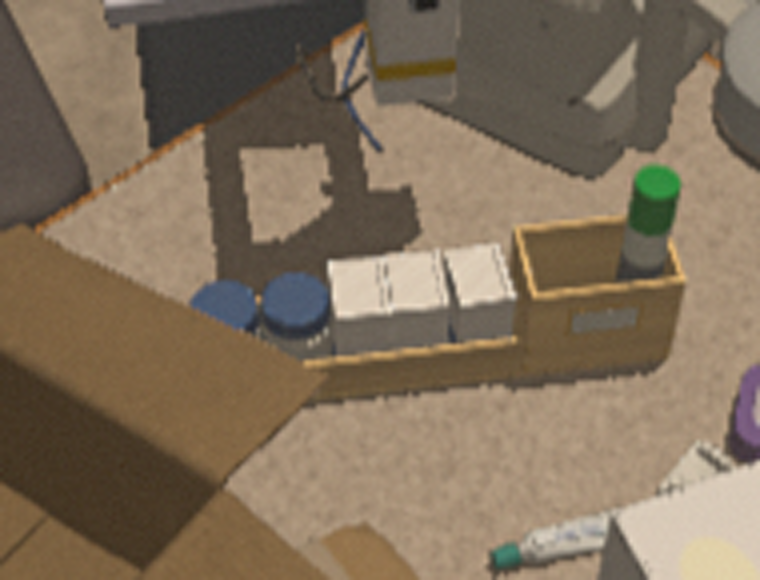

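Call:
move_arm(increments=[[9, 30, 0, 0, 0, 1, 1], [9, 33, 0, 0, 0, 1.06, 1], [10, 33, 0, 0, 0, 0, 1], [10, 33, 0, 0, 0, 0, 1], [10, 31, 0, 0, 0, 0, 1], [20, 0, 0, 0, 0, 0, 1], [20, 0, 0, 0, 0, 0, 1], [0, 0, 0, 0, 0, 0, 1], [0, 0, 0, 0, 0, 0, 1], [0, 0, 0, 0, 0, 0, 1]])

```text
clock: 62.45
position: [0.6036, 0.1285, 0.2484]
tcp_rot: [-2.304, -2.131, 0.004]
force: [0.4, 0.4, -1.6]
grip_width: 0.0532
```

```bash
python3 goc.py 0 103 230; python3 snap.py 35 scene,top; python3 held.py 3 .054 .06 .12 .1162 0
```

```text
t 62.45 pos [0.6036 0.1285 0.2484] F [ 0.4  0.4 -1.6] w 0.0532 q [0.03 0.38 1.37 0.   1.39 0.11]
 turn deg [-0.23 -0.02  0.04]  shift(before turn) mm [ 3.4 -0.4 18.4]  shift(after turn) mm [ 3.4 -0.5 18.4]
caddy [  0.5  99.6 248.4]
```

View pics/held_3.png

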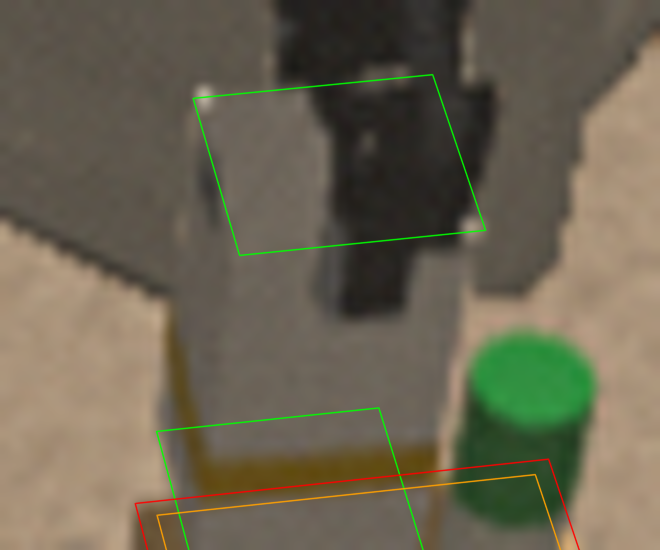

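View pics/s_scene_35.png

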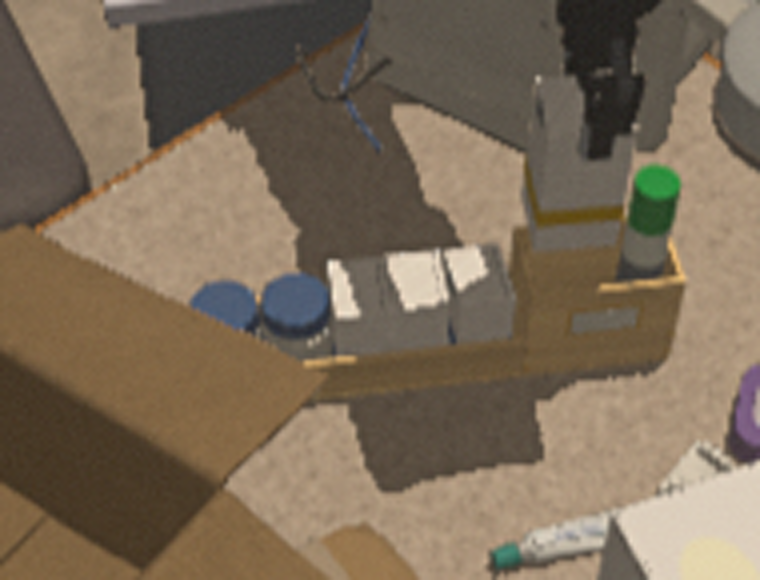

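Call:
move_arm(increments=[[6, -0.2, 10, 0, 0, 0, 1], [0, 0, 10, 0, 0, 0, 1], [0, 0, 0, 0, 0, 0, 1], [0, 0, 0, 0, 0, 0, 1], [0, 0, 0, 0, 0, 0, 1]])

```text
clock: 62.97
position: [0.6044, 0.1346, 0.2296]
tcp_rot: [-2.305, -2.131, 0.001]
force: [-1.0, 0.2, -1.9]
grip_width: 0.0532
```

```bash
python3 goc.py 0 106.5 200; python3 snap.py 36 scene,top; python3 - <<'E'
from ov import *
s=r.get_state()["position"]; yaw=-.0785
for c,o,sc,wd,ht in(("scene",(285,130),9,66,55),("top",(165,155),9,75,50)):
    im=crop(cv2.imread(f"pics/raw_{c}.png"),o,sc,wd,ht)
    draw_box(im,c,s[0],s[1],yaw,.054,.06,.12,np.array(o),sc,s[2]-.1162)
    draw_caddy(im,c,cad,np.array(o),sc)
    p=cad([-.002,.160,0]); draw_circ(im,c,p[0],p[1],.034,.165,np.array(o),sc)
    cv2.imwrite(f"pics/h36_{c}.png",im)
E
```

```text
t 62.97 pos [0.6044 0.1346 0.2296] F [-1.   0.2 -1.9] w 0.0532 q [0.04 0.4  1.39 0.   1.35 0.12]
 turn deg [-0.11 -0.06  0.  ]  shift(before turn) mm [ 0.7 -0.7 29.6]  shift(after turn) mm [ 0.7 -0.8 29.6]
caddy [  0.8 105.8 229.6]
```

View pics/h36_scene.png

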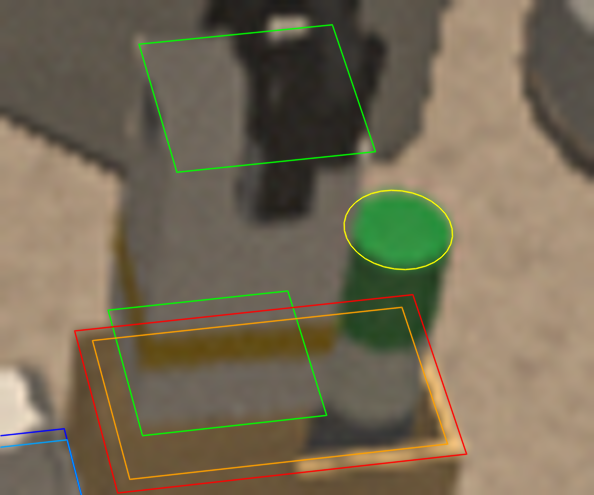

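View pics/h36_top.png

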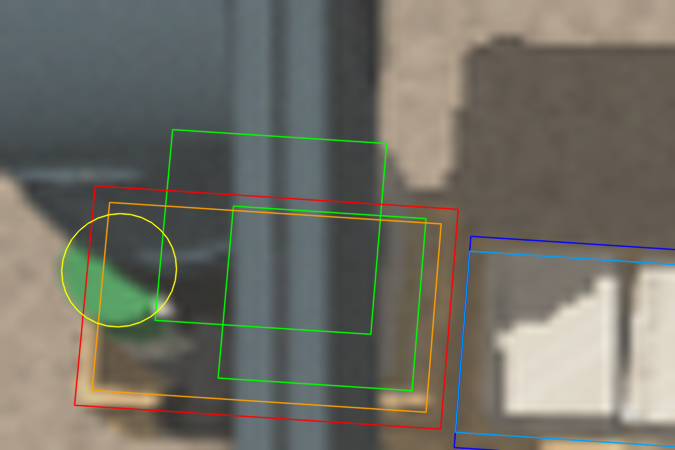

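Call:
move_arm(increments=[[0.5, -0.6, 5, 0, 0, 0, 1], [0, 0, 5, 0, 0, 0, 1], [0, 0, 5, 0, 0, 0, 1], [0, 0, 4, 0, 0, 0, 1], [0, 0, 4, 0, 0, 0, 1], [0, 0, 0, 0, 0, 0, 1], [0, 0, 0, 0, 0, 0, 1]])

```text
clock: 63.65
position: [0.6038, 0.1354, 0.2065]
tcp_rot: [-2.305, -2.131, 0.001]
force: [-0.8, 0.1, -2.0]
grip_width: 0.053
```

```bash
python3 goc.py 0 106.5 121
```

```text
t 63.65 pos [0.6038 0.1354 0.2065] F [-0.8  0.1 -2. ] w 0.053 q [0.04 0.41 1.43 0.   1.3  0.12]
 turn deg [-0.11 -0.06  0.01]  shift(before turn) mm [-0.1  0.  85.5]  shift(after turn) mm [ 0.  -0.2 85.5]
caddy [2.000e-01 1.065e+02 2.065e+02]
```

No contact, and the brace is inside the rim. Continuing down.

Call:
move_arm(increments=[[0, 0, 8, 0, 0, 0, 1], [0, 0, 8, 0, 0, 0, 1], [0, 0, 8, 0, 0, 0, 1], [0, 0, 6, 0, 0, 0, 1], [0, 0, 0, 0, 0, 0, 1], [0, 0, 0, 0, 0, 0, 1]])

```text
clock: 64.15
position: [0.6038, 0.1353, 0.1762]
tcp_rot: [-2.305, -2.131, 0.001]
force: [0.1, -1.1, -1.8]
grip_width: 0.0532
```

Call:
move_arm(increments=[[0, 0, 8, 0, 0, 0, 1], [0, 0, 8, 0, 0, 0, 1], [0, 0, 8, 0, 0, 0, 1], [0, 0, 6, 0, 0, 0, 1], [0, 0, 0, 0, 0, 0, 1], [0, 0, 0, 0, 0, 0, 1]])

```text
clock: 64.65
position: [0.6037, 0.1354, 0.1463]
tcp_rot: [-2.305, -2.131, 0.001]
force: [1.0, -0.2, -2.3]
grip_width: 0.0531
```

```bash
python3 goc.py 0 106.5 121;  python3 snap.py 37 scene,top
```

```text
t 64.65 pos [0.6037 0.1354 0.1463] F [ 1.  -0.2 -2.3] w 0.0531 q [0.04 0.47 1.5  0.   1.17 0.12]
 turn deg [-0.13 -0.06  0.01]  shift(before turn) mm [-0.1  0.  25.3]  shift(after turn) mm [-0.  -0.  25.3]
caddy [  0.  106.5 146.3]
```

View pics/s_scene_37.png

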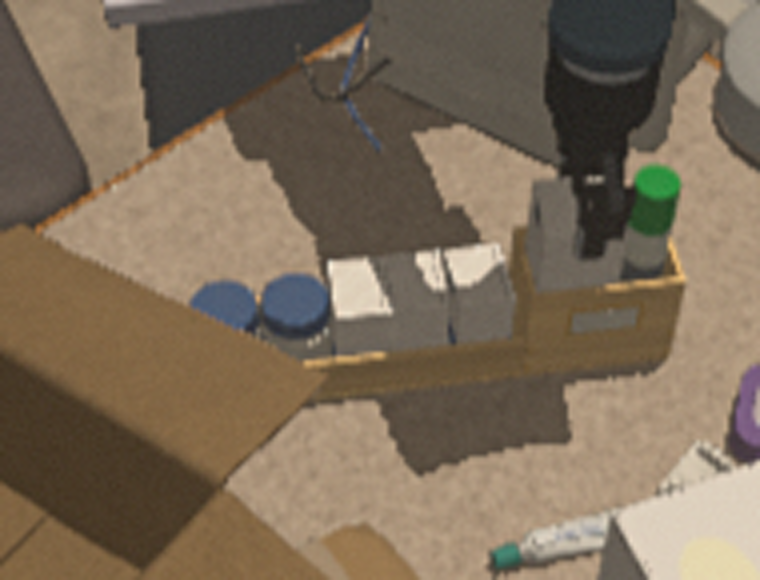

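Call:
move_arm(increments=[[0, 0, 7, 0, 0, 0, 1], [0, 0, 6, 0, 0, 0, 1], [0, 0, 5, 0, 0, 0, 1], [0, 0, 3, 0, 0, 0, 1], [0, 0, 0, 0, 0, 0, 1], [0, 0, 0, 0, 0, 0, 1]])

```text
clock: 65.25
position: [0.6037, 0.1354, 0.1255]
tcp_rot: [-2.305, -2.131, 0.001]
force: [0.9, 0.1, -1.6]
grip_width: 0.0531
```

Call:
move_arm(increments=[[0, 0, 1.5, 0, 0, 0, 1], [0, 0, 0, 0, 0, 0, 1]])

```text
clock: 65.42
position: [0.6037, 0.1355, 0.1243]
tcp_rot: [-2.305, -2.131, 0.0]
force: [1.2, -0.9, -2.8]
grip_width: 0.0533
```

Call:
move_arm(increments=[[0, 0, 1, 0, 0, 0, 1], [0, 0, 0, 0, 0, 0, 1]])

```text
clock: 65.58
position: [0.6037, 0.1355, 0.1234]
tcp_rot: [-2.305, -2.131, 0.0]
force: [0.4, -0.1, -2.2]
grip_width: 0.0535
```

Call:
move_arm(increments=[[0, 0, 1, 0, 0, 0, 1], [0, 0, 0, 0, 0, 0, 1]])

```text
clock: 65.75
position: [0.6037, 0.1355, 0.1223]
tcp_rot: [-2.305, -2.131, 0.0]
force: [0.6, -0.2, -1.3]
grip_width: 0.0533
```

Call:
move_arm(increments=[[0, 0, 1, 0, 0, 0, 1], [0, 0, 0, 0, 0, 0, 1]])

```text
clock: 65.92
position: [0.6037, 0.1355, 0.1213]
tcp_rot: [-2.305, -2.132, 0.0]
force: [0.5, 0.1, -1.3]
grip_width: 0.0532
```

Call:
move_arm(increments=[[0, 0, 1, 0, 0, 0, 1], [0, 0, 0, 0, 0, 0, 1]])

```text
clock: 66.08
position: [0.6038, 0.1355, 0.1213]
tcp_rot: [-2.306, -2.132, -0.0]
force: [-1.4, -1.0, 4.7]
grip_width: 0.0533
```

Call:
move_arm(increments=[[0, 0, -1, 0, 0, 0, 1], [0, 0, 0, 0, 0, 0, 0.3], [0, 0, 0, 0, 0, 0, 0.1], [0, 0, 0, 0, 0, 0, 0.1], [0, 0, 0, 0, 0, 0, 0.1], [0, 0, 0, 0, 0, 0, 0.1]])

```text
clock: 66.58
position: [0.6038, 0.1355, 0.1213]
tcp_rot: [-2.305, -2.131, 0.0]
force: [0.2, 0.1, 0.0]
grip_width: 0.077
```

Call:
move_arm(increments=[[0, 0, -8, 0, 0, 0, 0.1], [0, 0, -15, 0, 0, 0, 0.1], [0, 0, -25, 0, 0, 0, 0.1], [0, 0, -35, 0, 0, 0, 0.1], [0, 0, -35, 0, 0, 0, 0.1], [0, 0, -35, 0, 0, 0, 0.1], [0, 0, -35, 0, 0, 0, 0.1], [0, 0, 0, 0, 0, 0, 0.1]])

```text
clock: 67.25
position: [0.6068, 0.1355, 0.3189]
tcp_rot: [2.301, 2.128, 0.017]
force: [0.5, 0.3, 0.7]
grip_width: 0.0768
```

Call:
move_arm(increments=[[-35, -10, 0, 0, 0, 0, 0.1], [-35, -30, 0, 0, 0, 0, 0.1], [-35, -30, 0, 0, 0, 0, 0.1], [-35, -30, 0, 0, 0, 0, 0.1], [-35, -30, 0, 0, 0, 0, 0.1], [-35, -30, 0, 0, 0, 0, 0.1], [-35, -20, 0, 0, 0, 0, 0.1], [-30, 0, 0, 0, 0, 0, 0.1], [-30, 0, 0, 0, 0, 0, 0.1], [0, 0, 0, 0, 0, 0, 0.1]])

```text
clock: 68.08
position: [0.4158, -0.1437, 0.31]
tcp_rot: [2.311, 2.126, -0.002]
force: [0.4, -1.2, 0.2]
grip_width: 0.0771
```

```bash
python3 snap.py 38 scene,top
```

```text
(no output)
```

View pics/s_scene_38.png

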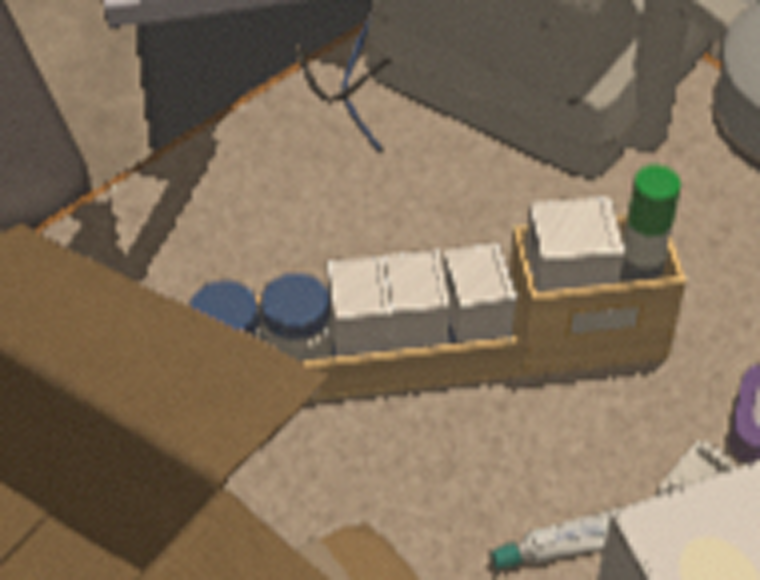

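View pics/s_top_38.png

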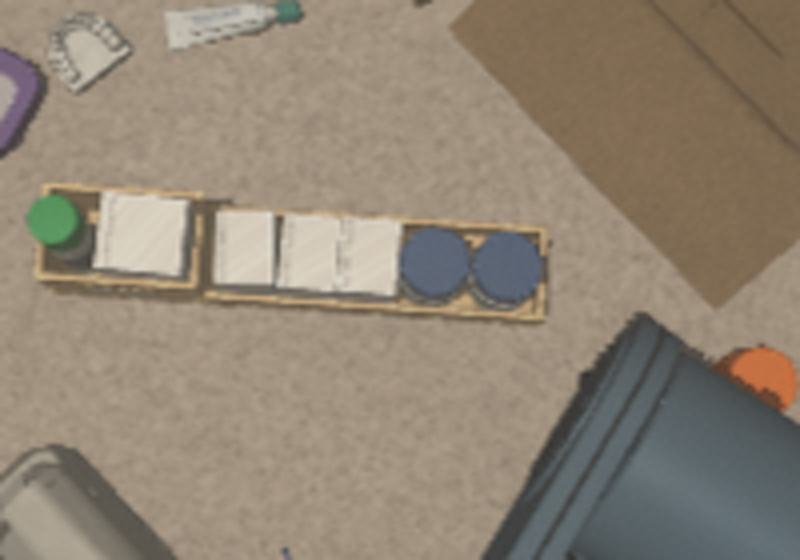

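```bash
python3 - <<'E'
from ov import *
P=[(0,-9,.042,.08),(0,-51,.042,.08),(0,39.5,.042,.08),(0,106.5,.06,.12)]
for c,o,s,wd,ht in(("scene",(205,140),6,135,75),("top",(168,165),6,138,55)):
    im=crop(cv2.imread(f"pics/raw_{c}.png"),o,s,wd,ht); oo=np.array(o)
    for x,y,b,h in P:
        p=cad([x/1e3,y/1e3,0]); draw_box(im,c,p[0],p[1],-.0785,.054,b,h,oo,s,.005)
    for y in(-98.5,-151.5):
        p=cad([-.002,y/1e3,0]); draw_circ(im,c,p[0],p[1],.051,.081,oo,s)
    p=cad([-.002,.160,0]); draw_circ(im,c,p[0],p[1],.034,.165,oo,s)
    cv2.imwrite(f"pics/fin_{c}.png",im)
for n in("bottle","brace","box_a","jar_a"):
    for d in r.landmark_of("scene",n):
        if d["conf"]>.4: print(n,round(d["conf"],2),(cinv(w("scene",d["at"]))*1e3).round(0))
E
```

```text
bottle 0.55 [ -1. 159.  10.]
brace 0.79 [ -1. 107.   8.]
box_a 0.92 [ -0. -10.   6.]
box_a 0.58 [ -1. -51.   4.]
jar_a 0.74 [  -5. -103.    7.]
```

View pics/fin_scene.png

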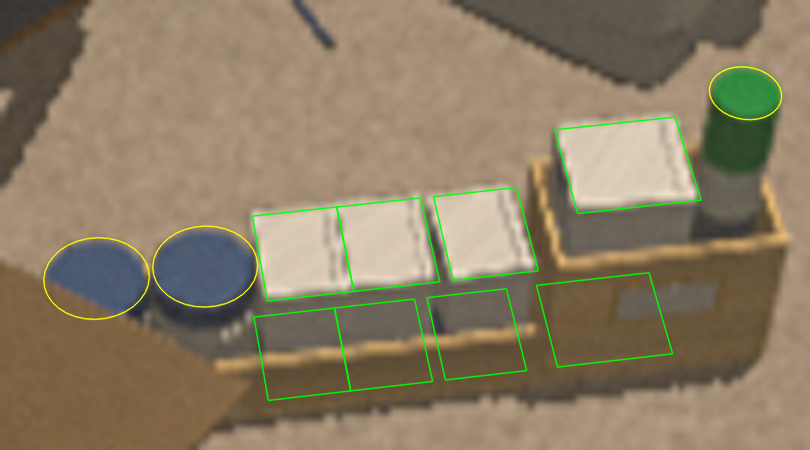

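View pics/fin_top.png

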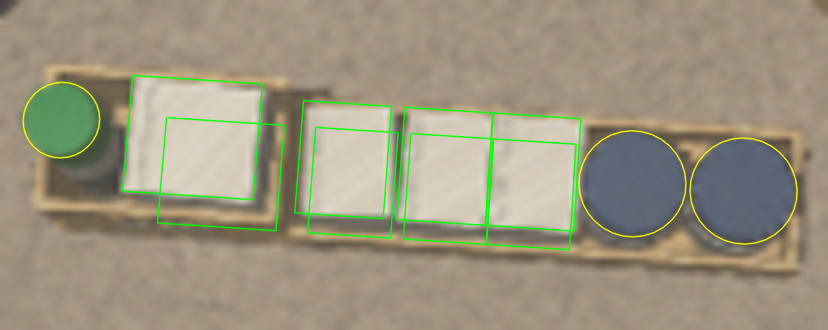

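The model outlines of every item, drawn standing on the caddy floor, match both pictures, so I'm handing in.

```bash
python3 - <<'E'
from workcell import r
print(r.get_state()["clock"]); print(r.hand_in())
E
```

```text
68.3833
the job is handed in; nothing more can be done
None
```

The caddy is packed and I handed the job in at about 68 s of the 208 s; no verdict was given.

- **Bottle:** I tipped it upright in its bin first. While I packed the bay it was knocked over again, as the task warned. I raised it again inside the bin before the brace went in, lifting it no more than about 10–15 mm each time, and set it down by force contact near the end wall.
- **Low bay:** all five items were present. Both jars and all three blue-banded cartons now stand in the bay, each lowered to the floor by force contact.
- **Brace:** the yellow-banded carton went in last, beside the bottle, with the remaining slack on either side of it.
- **Left alone:** I did not touch the orange jar, the jar by the curing light, the cast, the tube or the splint case.

**Last checks:** outlines of every item drawn upright on the caddy floor match both camera pictures. The network positions agree to within about 5 mm. It did not report one jar or the carton next to the bin with enough confidence, so those two rest on the pictures alone. The gripper was clear of everything at z ≈ 0.31 m.

**Irregularity:** while I lowered the gripper onto the carton behind the bin, the wrist showed about 20 N for a moment, probably from brushing the bin rim. That is below the 40 N limit, and nothing appeared to move.

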